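# Scoop the turned balls out of the narrow-mouthed bin

### The arm

A 6-joint arm with a two-finger parallel gripper is mounted at the origin on a cart in front of the work surface, level with it; the furniture and walls round the work are solid. World frame = base frame: x ahead of the robot, y to its left, z up, the work surface at z = 0. Lengths are in m, angles in degrees, forces in N, time in s.
With the tool pointing down it reaches from about 0.3 to 0.75 m from the base axis. Payload 8.5 kg.
Tool frame: the origin (TCP) lies at the very end of the fingers, on their centre line; the grasp point (between the pads) lies 19 mm behind it; z points along the fingers, y is the direction in which the jaws open and shut (so a half turn about z gives the same grasp; the last joint's range is limited). The gripper opens to 85 mm and grips with 20 to 120 N. Pads are 22 mm wide; open, the fingers measure 114 mm over their backs; the gripper's body (76 mm by 85 mm) begins 54 mm behind the grasp point. The pads swing forward as they close: fully open they stand 13 mm farther back than shut.
Start: joints at [-83.497, 21.807, 74.336, -0, 83.858, -12.336], TCP at [0.178, -0.521, 0.197] pointing down, gripper open.
Joint ranges: [-178.18, 178.18], [-50.72, 133.34], [12.68, 142.11], [-81.47, 261.47], [9.98, 163.14], [-165.26, 165.26]. Speed limits (degrees/s): [136.94, 136.94, 180, 180, 180, 180].

### API

Orientations are given as a 3x3 rotation matrix whose columns are the frame's x, y, z axes.
In Python, from rig import status, vision, env gives the robot as it stands.
- The arm moves only by the tool send_rows, never from a script. Its argument "targets" is a list of rows, each a list of 7 numbers: the shift along the tool's x, y, z in units of 50 mm (1.0 is 50 mm), then the turn, a rotation vector about the tool's x, y, z in units of 8 degrees (1.0 is 8 degrees), then the finger opening in mm, from 0 to 85.4. A call has 1 to 5 rows; each row is the pose to reach, as a shift and turn from the pose commanded when the call began, along the tool's axes at that moment; what a row does not reach only later rows make up. A row lasts 1/8 s, in which the tool goes at most 62.5 mm and 10.7 degrees, less where a joint would pass 70% of its speed; a pose out of reach is approached as far as the arm can. A call with a gripper value outside its range is refused whole. The fingers move at their own pace and stop on an object; "grip_force" is the grip in N (left out, the last holds). Time passes only in rows, so rows that repeat a pose let the fingers close. It gives the time, the measured TCP pose, the force and the opening at its end, in the units of the state.
- status.observe(): the state, without advancing time (a new reading comes with each control period).
- vision.get_image(name): name is "scene" or "top" or "wrist"; returns (picture, depth): 400x640x3 uint8, red, green, blue; 400x640 float32, m along the optical axis (not along the pixel's ray), 0 where there is no reading.
- vision.camera_model(name): a dict with "camera_matrix" (3x3 intrinsics, pixels), "view" (4x4, takes a point from world to camera coordinates); the wrist camera has in their place "T_tool_cam" (4x4, takes a point from camera to tool coordinates, whose origin is the TCP and whose axes are the flange's). Camera axes: x right, y down, z forward; pixel columns grow to the right and rows downward; lengths in m; the calibration is good to about 2 mm. A picture is of the moment at which its call begins: read the wrist's pose just before it. camera_model takes no time and is no camera call.
- env.close_job(): hands the job in, once; it reports no verdict.
Trained networks look in the newest picture that a camera, given by its name, has taken for a name from the list of things; names that differ only in an ending like _2 or _b are one class to them, and where a whole thing is asked for, a point or a joint stands for the part that bears it (a point fixed in the world has none). Each returns a list of dicts, best first, with "p" (0 to 1); they miss things now and then, are a little off and sometimes report something else, mostly with a low value. They report only what shows in the picture. A call takes as long as a camera call.
- vision.masks_of(camera, label): "pixels" (400x640 bool, what is visible of it) and "extent" ([left, top, right, bottom] in pixels, round what is visible of it).
The state is a dict: "time_s": time; "q": joint angles; "qvel": joint speeds; "joint_efforts": joint torques, N m; "position": TCP position; "tool_rot": TCP orientation; "ft_force": force on the tool from outside, world axes, zero at the start; "wrist_torque": the same for the moment, N m; "grip_width": finger opening in m.
Only numpy, scipy, OpenCV 4.12 (cv2) and the standard library are available. Lean on these libraries where they do the work, as an engineer would, in place of code of your own. Each camera call takes 0.05 s, during which the arm holds its last target.

### The job

Take the cover board off the steel bin and lean it at a slant against the angle plate, its lower edge on the table and its handle side up. Then use the scoop to fetch every wooden ball out of the bin - angle it in through the mouth, run it under a ball, right it and lift it out - and tip them into the tray. Finally stand the scoop upright back on its rest, leave the cover leaning and leave everything else alone.

Things in the scene. Friction and masses are not known exactly. Their poses are not given: they have to be found in the camera images.
- bin: Fixed grey steel bin, 230 (x) x 151 (y) mm, 113 mm tall; origin under its centre, z up. A 5 mm partition at y = 0 makes two compartments, each 68 mm wide, centred on y = +36.5 and -36.5, x = -110 to 110 inside. The floor slopes down 7 degrees toward +x, from z = 33 mm at x = -110 to 9 mm at x = +85, then a 45 degree toe rises to z = 34 mm at the end wall; balls gather at the toe.
- bin_mouth (a point): Centre of the bin's mouth (bin x = +10, y = 0), at the top of its collar, 113 mm up. The mouth is open from bin x = -45 to +65 mm over both compartments, ringed by a 4 mm wide collar; the sheet top (100 to 105 mm up) overhangs the rest at both ends.
- cover: Loose plywood cover board, 200 (x) x 150 (y) x 10 mm, 0.25 kg, origin under its centre, z out of the handle side. In the middle of its upper face a wooden batten handle 18 (x) x 80 (y) mm, from z = 10 to 44 mm. At the start it lies on the bin's collar over the mouth, its x along the bin's x.
- cover_edge_a (a point): Middle of the cover's lower-face edge at its x = +100 mm end.
- cover_edge_b (a point): Middle of the cover's lower-face edge at its x = -100 mm end.
- angle_plate: Fixed dark steel right-angle plate: an upright 150 mm wide (y), 110 mm high, 12 mm thick whose front face is the plane x = 0 and looks to -x; foot and gussets behind it (+x, 90 mm deep). Origin at the foot of the front face. The cover leans on its top front edge from the -x side, the cover's long (x) side running up the slope.
- angle_plate_top (a point): Middle of the top front edge of the angle plate, 110 mm above the table.
- scoop: Loose metal scoop, 0.18 kg, standing on its flat pan; origin under the pan's centre, x to the open front, z up the handle. Pan 70 (x) x 56 (y) mm outside, floor 3 mm thick, front edge at x = +35, back wall 48 mm high at x = -35; side walls 2 mm thick, 43 mm high back of x = 1, 12 mm high to x = 12, none in front. Upright wooden handle 15 (x) x 20 (y) mm at x = -27.5, z = 48 to 200 mm. Holds one ball.
- scoop_rest: Fixed dark wooden plate 100 x 100 x 8 mm on which the scoop stands at the start; origin under its centre.
- tray: Loose wooden tray, 200 (x) x 170 (y) x 55 mm outside, walls 7 mm, floor about 7 mm, open on top, 0.6 kg; origin under its centre.
- ball_a0: Turned wooden ball, 45 mm diameter, 40 g; in the bin's +y compartment at the start. Origin at its lowest point as built, which turns with it as it rolls.
- ball_a1: Like ball_a0, same compartment, behind it; may be absent.
- ball_b0: Like ball_a0, in the bin's -y compartment.
- ball_b1: Like ball_b0, same compartment, behind it; may be absent.
- ball_a0_center (a point): Centre of ball_a0.
- ball_a1_center (a point): Centre of ball_a1.
- ball_b0_center (a point): Centre of ball_b0.
- ball_b1_center (a point): Centre of ball_b1.
- whetstone: Bystander: grey whetstone 33 x 68 x 27 mm.
- sanding_block: Bystander: cork sanding block 52 x 92 x 32 mm.
- small_green_box: Bystander: small green plastic box 71 x 103 x 34 mm.
- bin_toe_a (a point): Middle of the foot of the slanted toe on the floor of the +y compartment (bin x = +85, y = +36.5, z = 9). Axes as the bin's.
- bin_toe_b (a point): The same for the -y compartment.

How it is judged (in metres and radians):
On the way, in this order (a step that is already met when the one before it is completed fails the run):
1. the cover leans against the angle plate, lower edge on the table, and is let go (angle between cover's own z axis and vertical between 0.45 and 1.2 rad and contact force between cover and angle_plate above 0.05 N and height (world z) of any of cover_edge_a, cover_edge_b below 0.015 m and linear speed of cover below 0.05 m/s and contact force between the fingers and cover below 0.1 N), for 0.3 s.
2. a ball has been lifted out of the bin in the scoop (((contact force between scoop and ball_a0 above 0.05 N and height (world z) of ball_a0_center above 0.14 m and contact force between the fingers and ball_a0 below 0.1 N) or (contact force between scoop and ball_a1 above 0.05 N and height (world z) of ball_a1_center above 0.14 m and contact force between the fingers and ball_a1 below 0.1 N) or (contact force between scoop and ball_b0 above 0.05 N and height (world z) of ball_b0_center above 0.14 m and contact force between the fingers and ball_b0 below 0.1 N) or (contact force between scoop and ball_b1 above 0.05 N and height (world z) of ball_b1_center above 0.14 m and contact force between the fingers and ball_b1 below 0.1 N))), for 0.1 s.
At the end, for the whole second after the job is handed in: Every ball at rest in the tray; cover leaning on the angle plate, handle side up, 26 to 69 degrees from level, one end edge within 15 mm of the table; scoop upright (within 4.5 degrees) on its rest, within 40 mm of its centre; all released (all of step 1 and x of ball_a0_center in the frame of tray between -0.1 and 0.1 m and y of ball_a0_center in the frame of tray between -0.085 and 0.085 m and z of ball_a0_center in the frame of tray between 0.015 and 0.075 m and linear speed of each of ball_a0, ball_a1, ball_b0, ball_b1 below 0.1 m/s and x of ball_a1_center in the frame of tray between -0.1 and 0.1 m and y of ball_a1_center in the frame of tray between -0.085 and 0.085 m and z of ball_a1_center in the frame of tray between 0.015 and 0.075 m and x of ball_b0_center in the frame of tray between -0.1 and 0.1 m and y of ball_b0_center in the frame of tray between -0.085 and 0.085 m and z of ball_b0_center in the frame of tray between 0.015 and 0.075 m and x of ball_b1_center in the frame of tray between -0.1 and 0.1 m and y of ball_b1_center in the frame of tray between -0.085 and 0.085 m and z of ball_b1_center in the frame of tray between 0.015 and 0.075 m and angle between tray's own z axis and vertical below 0.1 rad and horizontal distance between scoop and scoop_rest below 0.04 m and angle between scoop's own z axis and vertical below 0.08 rad and contact force between scoop and scoop_rest above 0.3 N and contact force between the fingers and scoop below 0.1 N); the robot touches nothing.
It fails at once if a ball is touched by the fingers while inside the bin (((x of ball_a0_center in the frame of bin between -0.115 and 0.115 m and y of ball_a0_center in the frame of bin between -0.076 and 0.076 m and z of ball_a0_center in the frame of bin below 0.105 m) and contact force between the fingers and ball_a0 above 0.3 N) or ((x of ball_a1_center in the frame of bin between -0.115 and 0.115 m and y of ball_a1_center in the frame of bin between -0.076 and 0.076 m and z of ball_a1_center in the frame of bin below 0.105 m) and contact force between the fingers and ball_a1 above 0.3 N) or ((x of ball_b0_center in the frame of bin between -0.115 and 0.115 m and y of ball_b0_center in the frame of bin between -0.076 and 0.076 m and z of ball_b0_center in the frame of bin below 0.105 m) and contact force between the fingers and ball_b0 above 0.3 N) or ((x of ball_b1_center in the frame of bin between -0.115 and 0.115 m and y of ball_b1_center in the frame of bin between -0.076 and 0.076 m and z of ball_b1_center in the frame of bin below 0.105 m) and contact force between the fingers and ball_b1 above 0.3 N)).
It fails at once if the whetstone is moved more than 40 mm (distance of whetstone from where it was at the start of the episode above 0.04 m).
It fails at once if the sanding block is moved more than 40 mm (distance of sanding_block from where it was at the start of the episode above 0.04 m).
It fails at once if the small green box is moved more than 40 mm (distance of small_green_box from where it was at the start of the episode above 0.04 m).
Of ball_a1, ball_b1 only 1 to 2 are there at a start; the rules pass over those that are not, and their reading is None.
At some moment in a run one of tray, cover may be knocked a few centimetres aside while the robot is not near it.
It also fails if it takes over 210 s, if anything falls off the work surface, if the arm or the gripper's body presses on something with over 40 N, if the wrist force passes 120 N, or if a joint passes its speed limit or range.

## Working session

There is one attempt and no reset: what is moved stays moved. The work goes in short steps, Python scripts to look and compute and a tool call to move; the robot and the scene stay as the last step left them, time stands still between calls to the robot, and variables do not carry over. Pictures are saved under pics/ and viewed, and the job is handed in when it is done.

Besides the shell and the picture viewer there is one more tool, called after "Emit:" by a JSON object that holds its "method" and its "body". send_rows: Moves the arm, as the interface text tells. Its arguments: {"type":"object","properties":{"targets":{"type":"array","items":{"type":"array","items":{"type":"number"}}},"grip_force":{"type":"number"}},"required":["targets"]}

```bash
ls; mkdir -p pics; python3 - <<'E'
from rig import status, vision, env
import cv2, numpy as np
print(status.observe())
for n in ["scene","top","wrist"]:
    im,d=vision.get_image(n); cv2.imwrite(f"pics/{n}0.png",im[:,:,::-1]); print(n,vision.camera_model(n))
E
```

```text
pics
{'time_s': 0.0, 'q': array([-8.34986419e+01,  2.18399872e+01,  7.43858197e+01,  8.98672801e-04,
        8.38575359e+01, -1.23351306e+01]), 'qvel': array([ 0.08163386,  0.09731863,  0.04711862, -0.06889018, -0.01633481,
        0.01775541]), 'joint_efforts': array([ 3.03979519e-03, -4.48457623e+01, -2.31275278e+01,  1.26120153e-05,
        4.82552889e-03, -8.15361517e-06]), 'position': array([ 0.17754564, -0.52018912,  0.19681494]), 'tool_rot': array([[ 9.46444404e-01,  3.22866796e-01, -1.49205815e-04],
       [ 3.22866666e-01, -9.46443354e-01,  1.44701697e-03],
       [ 3.25978882e-04, -1.41769470e-03, -9.99998942e-01]]), 'ft_force': array([0.15142026, 0.56899055, 0.08824187]), 'wrist_torque': array([ 0.0081223 , -0.02976042, -0.07030254]), 'grip_width': 0.08537895644238656}
scene {'camera_matrix': array([[371.35338093,   0.        , 318.11068619],
       [  0.        , 371.35338093, 199.73983063],
       [  0.        ,   0.        ,   1.        ]]), 'view': array([[-0.23931628, -0.97083501,  0.01439119,  0.05469458],
       [-0.42219732,  0.09070387, -0.90195467,  0.31127764],

[... 389 characters left out ...]
,  0.06912972, -0.20498507,  0.493503  ],
       [ 0.20484335, -0.00920901, -0.97875145,  1.32954914],
       [ 0.        ,  0.        ,  0.        ,  1.        ]])}
wrist {'camera_matrix': array([[307.5295869 ,   0.        , 320.82458682],
       [  0.        , 307.5295869 , 201.11147809],
       [  0.        ,   0.        ,   1.        ]]), 'T_tool_cam': array([[ 1.04074752e-03, -9.53712171e-01, -3.00719158e-01,
         7.68669468e-02],
       [ 9.99999384e-01,  8.76745899e-04,  6.80314622e-04,
        -2.87154743e-04],
       [-3.85170047e-04, -3.00719681e-01,  9.53712496e-01,
        -1.76337530e-01],
       [ 0.00000000e+00,  0.00000000e+00,  0.00000000e+00,
         1.00000000e+00]])}
```

View pics/scene0.png

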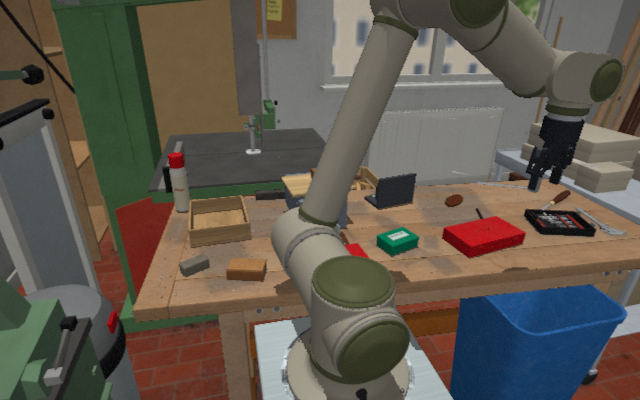

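View pics/top0.png

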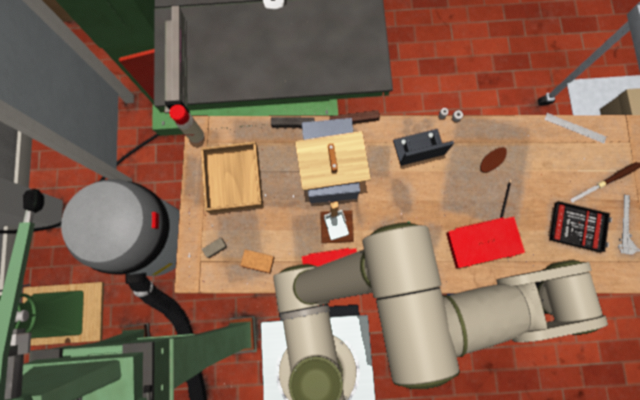

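View pics/wrist0.png

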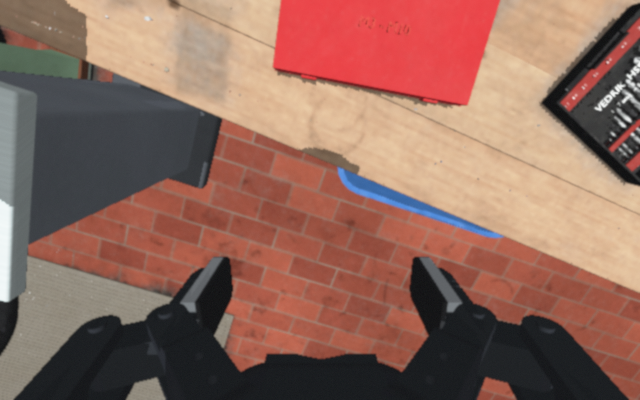

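```bash
cat > h.py <<'E'
from rig import status, vision, env
import cv2, numpy as np
np.set_printoptions(precision=4,suppress=True)
def look(n):
    s=status.observe(); im,d=vision.get_image(n); m=vision.camera_model(n); K=m["camera_matrix"]
    if "view" in m: Twc=np.linalg.inv(m["view"])
    else:
        T=np.eye(4);T[:3,:3]=s["tool_rot"];T[:3,3]=s["position"];Twc=T@m["T_tool_cam"]
    return im,d,K,Twc
def cloud(d,K,T):
    v,u=np.mgrid[:d.shape[0],:d.shape[1]]
    P=np.stack([(u-K[0,2])/K[0,0]*d,(v-K[1,2])/K[1,1]*d,d],-1)
    W=P@T[:3,:3].T+T[:3,3]; W[d<=0]=np.nan
    return W
def proj(p,K,T):
    c=np.linalg.inv(T)@np.r_[p,1]; return K[:2,:2]@(c[:2]/c[2])+K[:2,2]
def save(im,name,crop=None,scale=1):
    if crop: im=im[crop[1]:crop[3],crop[0]:crop[2]]
    cv2.imwrite(f"pics/{name}.png",cv2.resize(im[:,:,::-1],None,fx=scale,fy=scale,interpolation=cv2.INTER_CUBIC))
def rect(P):
    (c,s,a)=cv2.minAreaRect(P[:,:2].astype(np.float32)*1000); return c,s,a
E
python3 - <<'E'
from h import *
im,d,K,T=look("top"); W=cloud(d,K,T)
np.save("top0.npy",W)
save(im,"top0c",(180,110,480,290),2.6)
for l in ["bin","cover","angle_plate","scoop","scoop_rest","tray","whetstone","sanding_block","small_green_box","cover handle"]:
    try: r=vision.masks_of("top",l)
    except Exception as e: print(l,e); continue
    for o in r[:2]:
        P=W[o["pixels"]]; P=P[~np.isnan(P[:,0])]
        print(l,round(o["p"],2),o["extent"],len(P),np.percentile(P[:,2],[5,50,95]) if len(P) else '',P.mean(0) if len(P) else '', rect(P) if len(P) else '')
E
```

```text
bin 0.82 [303.2, 115.1, 358.7, 204.4] 1624 [0.0263 0.1049 0.1105] [ 0.6075 -0.0792  0.0944] ((635.05615234375, -78.43978881835938), (274.3216552734375, 154.64114379882812), 1.6271758079528809)
cover 0.8 [296.2, 128.3, 368.4, 186.8] 3461 [0.1188 0.1241 0.1482] [ 0.596  -0.0857  0.1233] ((620.235107421875, -90.36602783203125), (196.86947631835938, 224.19309997558594), 4.716860294342041)
angle_plate 0.87 [394.0, 124.7, 454.8, 165.2] 1458 [0.0038 0.0177 0.1114] [ 0.6455 -0.3656  0.0416] ((660.2869873046875, -381.30523681640625), (99.583740234375, 179.57423400878906), 9.523194313049316)
scoop 0.81 [324.3, 203.1, 345.9, 236.7] 537 [0.0081 0.0144 0.2078] [ 0.4246 -0.0837  0.0457] ((424.37274169921875, -83.55865478515625), (80.50175476074219, 56.0482292175293), 13.823163032531738)
scoop 0.63 [391.3, 129.3, 454.4, 167.4] 1372 [0.0081 0.0201 0.1116] [ 0.6443 -0.363   0.0438] ((657.0631713867188, -366.6734619140625), (95.83280181884766, 149.3245391845703), 10.471590995788574)
scoop_rest 0.65 [318.5, 207.7, 355.4, 239.7] 520 [0.004  0.009  0.0141] [ 0.4079 -0.088   0.0091] ((417.5987548828125, -
[... 370 characters left out ...]
.33056640625, -371.3246765136719), (96.8047103881836, 158.35557556152344), 10.280291557312012)
whetstone 0.8 [200.3, 238.0, 229.3, 261.4] 283 [0.0103 0.0273 0.0317] [0.3774 0.2889 0.0253] ((381.1624450683594, 292.30810546875), (41.70166778564453, 67.87600708007812), 29.403953552246094)
sanding_block 0.86 [242.4, 251.5, 274.5, 273.5] 557 [0.0126 0.0316 0.0365] [0.3271 0.1582 0.0299] ((328.2520751953125, 159.13031005859375), (91.61457824707031, 55.217952728271484), 72.51113891601562)
cover handle it knows: angle_plate, angle_plate_top, ball_a, ball_a0_center, ball_a1_center, ball_b, ball_b0_center, ball_b1_center, bin, bin_mouth, bin_toe, cover, cover_edge, sanding_block, scoop, scoop_rest, sm
```

View pics/top0c.png

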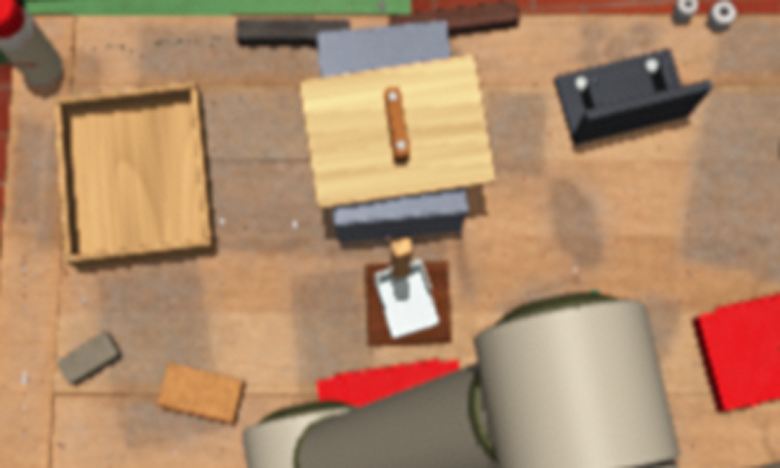

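```bash
python3 - <<'E'
from h import *
W=np.load("top0.npy"); z=W[...,2]
def win(x0,x1,y0,y1,z0,z1):
    m=(W[...,0]>x0)&(W[...,0]<x1)&(W[...,1]>y0)&(W[...,1]<y1)&(z>z0)&(z<z1); return W[m]
for nm,a in dict(coverboard=(.45,.8,-.25,.1,.114,.132),handle=(.45,.8,-.25,.1,.145,.2),binlow=(.45,.8,-.25,.1,.09,.112),pl_top=(.55,.8,-.5,-.25,.104,.12),scooppan=(.36,.5,-.15,-.03,.012,.05),scooph=(.36,.52,-.2,0,.15,.25),tray=(.45,.75,.1,.4,.048,.065)).items():
    P=win(*a)
    if len(P)>3: 
        c,s,an=rect(P); print(nm,len(P),np.round(P.mean(0),4),'rect c',np.round(c,1),np.round(s,1),round(an,1), 'z',np.round(np.percentile(P[:,2],[2,50,98]),4)); print('   corners',np.round(cv2.boxPoints((c,s,an))).tolist())
E
```

```text
coverboard 3202 [ 0.5949 -0.0844  0.1239] rect c [591.5 -85.5] [177.6 200.4] 4.8 z [0.1183 0.1239 0.1292]
   corners [[495.0, 7.0], [511.0, -193.0], [688.0, -178.0], [672.0, 22.0]]
handle 178 [ 0.5949 -0.0846  0.1569] rect c [596.9 -84.6] [80.3 18.2] 4.6 z [0.148  0.1572 0.1629]
   corners [[556.0, -79.0], [558.0, -97.0], [638.0, -90.0], [636.0, -72.0]]
binlow 1276 [ 0.6305 -0.0789  0.1053] rect c [614.5 -79.6] [233.5 152.2] 2.0 z [0.095  0.1056 0.1108]
   corners [[495.0, -8.0], [501.0, -160.0], [734.0, -152.0], [729.0, 1.0]]
pl_top 213 [ 0.6164 -0.3732  0.1105] rect c [ 617.4 -374.2] [ 14.  148.1] 11.0 z [0.1047 0.1105 0.1161]
   corners [[596.0, -303.0], [625.0, -448.0], [638.0, -446.0], [610.0, -300.0]]
scooppan 382 [ 0.4288 -0.0836  0.0187] rect c [435.7 -84.8] [132.  101.6] 2.9 z [0.0121 0.0147 0.0471]
   corners [[367.0, -37.0], [372.0, -139.0], [504.0, -132.0], [499.0, -31.0]]
scooph 67 [ 0.4433 -0.0782  0.1969] rect c [446.3 -78.2] [15.5 20. ] 12.0 z [0.1557 0.2059 0.2129]
   corners [[437.0, -70.0], [441.0, -90.0], [456.0, -86.0], [452.0, -67.0]]
tray 637 [0.5974 0.2367 0.0548] rect c [620.2 249.6] [262.1 210.7] 3.0 z [0.0488 0.0548 0.0622]
   corners [[484.0, 348.0], [495.0, 138.0], [757.0, 151.0], [746.0, 362.0]]
```

```bash
cat >> h.py <<'E'
from scipy.spatial.transform import Rotation as Rn
def Rdown(yaw): # tool down, tool x at yaw deg
    a=np.radians(yaw); x=np.array([np.cos(a),np.sin(a),0]); z=np.array([0,0,-1.]); return np.stack([x,np.cross(z,x),z],1)
def Rzx(z,x):
    z=np.array(z,float)/np.linalg.norm(z); x=np.array(x,float); x-=z*(x@z); x/=np.linalg.norm(x); return np.stack([x,np.cross(z,x),z],1)
def go(pos,R,cmd=None):
    "shift/turn units from the current pose to pos (TCP), R"
    s=status.observe(); p,R0=(s["position"],s["tool_rot"]) if cmd is None else cmd
    sh=R0.T@(np.array(pos)-p)/0.05; tu=np.degrees(Rn.from_matrix(R0.T@R).as_rotvec())/8
    print("row",np.round(sh,2).tolist(),np.round(tu,2).tolist()," dist",round(float(np.linalg.norm(sh)*50)),"mm turn",round(float(np.linalg.norm(tu)*8),1),"pos",np.round(p,4),"q",np.round(s["q"],0),"t",round(s["time_s"],1))
E
python3 - <<'E'
from h import *
go([.45,-.22,.35],Rdown(4.7))
E
```

```text
row [7.1, -3.93, -3.05] [0.0, 0.0, 1.77]  dist 433 mm turn 14.1 pos [ 0.1776 -0.5205  0.1974] q [-83.  22.  74.   0.  84. -12.] t 0.7
```

Emit:
{"method": "send_rows", "body": {"targets": [[0, 0, -1, 0, 0, 0, 85], [1, -0.5, -2, 0, 0, 0.4, 85], [2.1, -1.1, -3.05, 0, 0, 0.8, 85], [3.1, -1.7, -3.05, 0, 0, 1.2, 85], [4.1, -2.3, -3.05, 0, 0, 1.77, 85]]}}

```text
time_s: 1.27
position: [0.3239, -0.3578, 0.3498]
tool_rot: [[0.997, 0.079, 0.001], [0.079, -0.997, -0.002], [0.001, 0.002, -1.0]]
ft_force: [0.1, -0.8, -0.2]
grip_width: 0.0848
```

```bash
python3 - <<'E'
from h import *
go([.597,-.085,.36],Rdown(4.7))
E
```

```text
row [5.87, -5.01, -0.21] [0.01, -0.01, -0.02]  dist 386 mm turn 0.2 pos [ 0.3239 -0.3578  0.3498] q [-62.  11.  65.   0. 104.  24.] t 1.3
```

Emit:
{"method": "send_rows", "body": {"targets": [[0.8, -0.7, 0, 0, 0, 0, 85], [1.7, -1.4, 0, 0, 0, 0, 85], [2.5, -2.1, 0, 0, 0, 0, 85], [3.3, -2.8, 0, 0, 0, 0, 85], [4, -3.4, 0, 0, 0, 0, 85]]}}

```text
time_s: 1.9
position: [0.5095, -0.1716, 0.3488]
tool_rot: [[0.997, 0.082, 0.0], [0.082, -0.997, -0.0], [0.0, 0.0, -1.0]]
ft_force: [-0.4, -1.3, 0.1]
grip_width: 0.0847
```

```bash
python3 - <<'E'
from h import *
im,d,K,T=look("wrist"); W=cloud(d,K,T); save(im,"w1")
np.save("w1.npy",W)
im,d,K,T=look("top"); save(im,"t1",(280,110,480,290),3)
W2=cloud(d,K,T)
for W,n in((W,'wrist'),(W2,'top')):
    for nm,(x0,x1,y0,y1,z0,z1) in dict(handle=(.5,.7,-.15,0,.145,.17),cover=(.4,.8,-.25,.1,.117,.135),pl=(.55,.8,-.5,-.25,.104,.12)).items():
        P=W[(W[...,0]>x0)&(W[...,0]<x1)&(W[...,1]>y0)&(W[...,1]<y1)&(W[...,2]>z0)&(W[...,2]<z1)]
        if len(P)>5:print(n,nm,len(P),P.mean(0),rect(P),np.median(P[:,2]))
E
```

```text
wrist handle 1265 [ 0.6002 -0.0865  0.156 ] ((598.69873046875, -85.39301300048828), (78.6385269165039, 18.399023056030273), 4.781732559204102) 0.15653888776452318
wrist cover 19753 [ 0.6032 -0.0855  0.123 ] ((559.1448364257812, -88.40768432617188), (229.844482421875, 200.11239624023438), 4.706865310668945) 0.12299046452977103
wrist pl 1175 [ 0.6197 -0.3743  0.1098] ((619.7738647460938, -375.2779235839844), (11.981664657592773, 150.66526794433594), 10.584997177124023) 0.10991490087279793
top handle 26 [ 0.6273 -0.0786  0.1574] ((627.994140625, -77.54513549804688), (10.50187873840332, 22.73012351989746), 61.43470001220703) 0.15750209265709125
top cover 1513 [ 0.6041 -0.0399  0.1239] ((597.67822265625, -84.74555969238281), (152.05963134765625, 199.93984985351562), 4.743884086608887) 0.12385258521663478
top pl 205 [ 0.6168 -0.3761  0.1104] ((617.1492309570312, -374.57275390625), (14.20719051361084, 146.3134002685547), 10.500799179077148) 0.11050984549833598
```

View pics/w1.png

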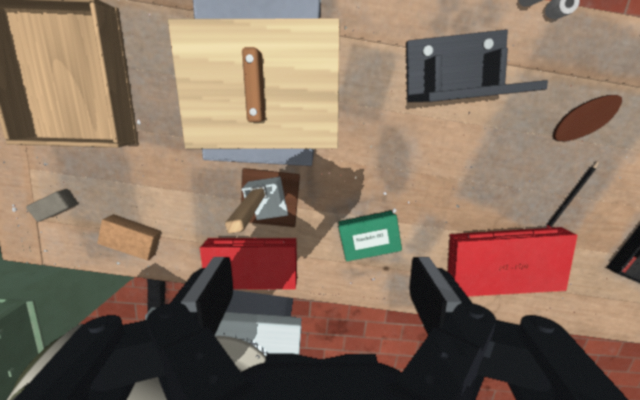

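View pics/t1.png

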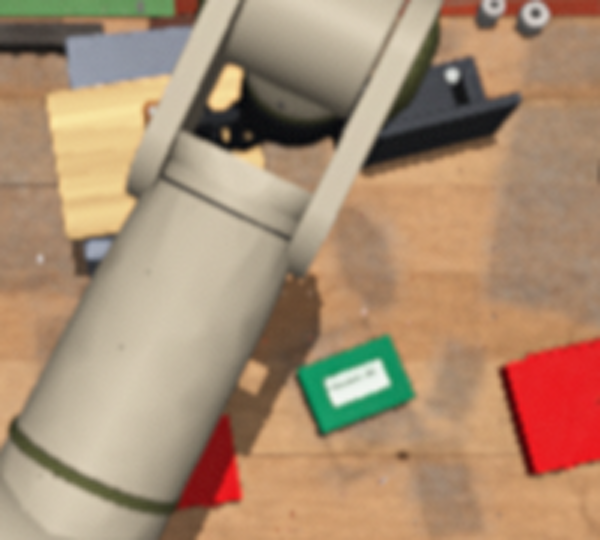

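```bash
python3 - <<'E'
from h import *
go([.5985,-.0855,.20],Rdown(4.75))
W=np.load("w1.npy")
r=vision.masks_of("wrist","small_green_box")
for o in r[:1]:
    P=W[o["pixels"]]; P=P[P[:,2]>.02]; print(o["p"],rect(P),P[:,2].max())
for l in ["scoop","scoop_rest","tray"]:
  for o in vision.masks_of("wrist",l)[:1]:
    P=W[o["pixels"]]; P=P[~np.isnan(P[:,0])]; print(l,o["p"],o["extent"],rect(P),np.percentile(P[:,2],[2,50,98]))
E
```

```text
row [1.9, -1.54, 2.97] [-0.01, -0.0, 0.03]  dist 192 mm turn 0.2 pos [ 0.5104 -0.1704  0.3482] q [-31.  17.  57.   0. 106.  54.] t 2.0
0.94 ((370.0760498046875, -269.4500427246094), (71.29513549804688, 103.00072479248047), 16.890731811523438) 0.037142282986643294
scoop 0.86 [222.4, 175.2, 288.5, 233.3] ((421.5973205566406, -84.73959350585938), (71.79837799072266, 57.74348068237305), 12.39542007446289) [0.0094 0.0517 0.2083]
scoop_rest 0.7 [240.9, 168.7, 298.2, 229.0] ((420.2797546386719, -86.7279052734375), (99.56585693359375, 99.43858337402344), 88.59130096435547) [0.0056 0.0079 0.0097]
tray 0.79 [1.4, 0.0, 135.5, 151.0] ((591.68994140625, 253.8529052734375), (220.5242462158203, 226.84909057617188), 2.595341444015503) [0.0046 0.0079 0.0551]
```

Emit:
{"method": "send_rows", "body": {"targets": [[0.6, -0.5, 0.5, 0, 0, 0, 85], [1.3, -1.1, 1.2, 0, 0, 0, 85], [1.9, -1.54, 1.9, 0, 0, 0, 85], [1.9, -1.54, 2.6, 0, 0, 0, 85], [1.9, -1.54, 2.9, 0, 0, 0, 85]]}}

```text
time_s: 2.82
position: [0.5959, -0.0895, 0.202]
tool_rot: [[0.997, 0.08, -0.003], [0.08, -0.997, 0.001], [-0.003, -0.001, -1.0]]
ft_force: [0.4, 0.2, 0.4]
grip_width: 0.085
```

```bash
python3 - <<'E'
from h import *
go([.5985,-.0855,.129],Rdown(4.75))
E
```

```text
row [0.06, -0.07, 1.46] [-0.01, 0.02, -0.02]  dist 73 mm turn 0.2 pos [ 0.5959 -0.0895  0.202 ] q [-20.  27.  65.  -0.  88.  66.] t 2.8
```

Emit:
{"method": "send_rows", "body": {"targets": [[0, 0, 0.5, 0, 0, 0, 85], [0, 0, 1.0, 0, 0, 0, 85], [0, 0, 1.46, 0, 0, 0, 85], [0, 0, 1.46, 0, 0, 0, 30], [0, 0, 1.46, 0, 0, 0, 10]], "grip_force": 60}}

```text
time_s: 3.45
position: [0.5973, -0.0897, 0.1324]
tool_rot: [[0.997, 0.081, 0.002], [0.081, -0.997, -0.001], [0.002, 0.001, -1.0]]
ft_force: [-0.1, 0.3, 0.2]
grip_width: 0.051
```

Emit:
{"method": "send_rows", "body": {"targets": [[0, 0, 0, 0, 0, 0, 5], [0, 0, 0, 0, 0, 0, 5], [0, 0, 0, 0, 0, 0, 5], [0, 0, 0, 0, 0, 0, 5]]}}

```text
time_s: 3.95
position: [0.5968, -0.0888, 0.1308]
tool_rot: [[0.997, 0.082, 0.0], [0.082, -0.997, -0.0], [0.0, 0.0, -1.0]]
ft_force: [-0.9, 0.0, -0.9]
grip_width: 0.0052
```

```bash
python3 - <<'E'
from h import *
im,d,K,T=look("wrist"); save(im,"w2"); print(status.observe()["grip_width"],status.observe()["position"])
im,d,K,T=look("scene"); save(im,"s2",(230,140,430,260),3)
E
```

```text
0.005180594191704153 [ 0.5968 -0.0888  0.1307]
```

View pics/w2.png

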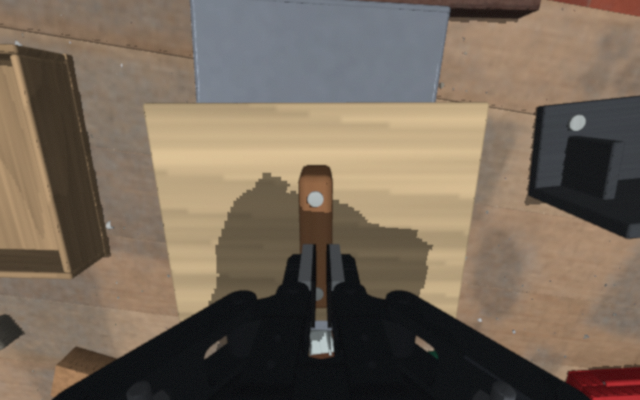

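View pics/s2.png

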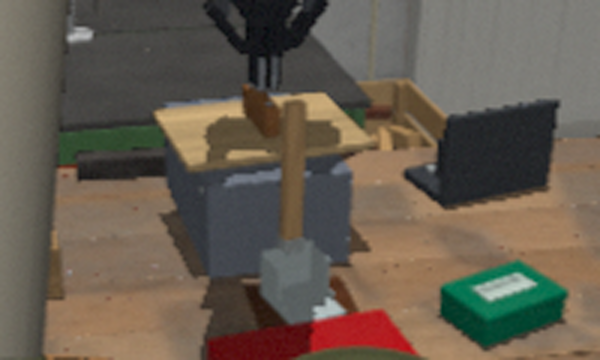

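```bash
python3 - <<'E'
from h import *
s=status.observe(); p=s["position"]
im,d,K,T=look("scene"); u=proj(p,K,T); print("scene px",u,"crop",(u-[230,140])*3, "handle mid top",(proj([.5985,-.0855,.157],K,T)-[230,140])*3)
W=cloud(d,K,T)
for (a,b) in [(245,90),(255,80),(268,75),(275,70),(260,110)]:
    c=W[140+b//3,230+a//3]; print((a,b),c)
im,d,K,T=look("wrist"); W=cloud(d,K,T)
print("wrist tcp px",proj(p,K,T))
for v in (180,200,220,240,260,280,295): print(v,[np.round(W[v,u],3).tolist() for u in (305,320,335)])
E
```

```text
scene px [318.0891 178.7377] crop [264.2674 116.2131] handle mid top [261.2119  92.6208]
(245, 90) [ 0.6327 -0.0738  0.148 ]
(255, 80) [ 0.5909 -0.0768  0.1767]
(268, 75) [ 0.5955 -0.0907  0.1773]
(275, 70) [ 0.5849 -0.0942  0.1874]
(260, 110) [ 0.5794 -0.0775  0.1478]
wrist tcp px [320.9717 233.6054]
180 [[0.636, -0.077, 0.156], [0.637, -0.085, 0.156], [0.63, -0.095, 0.123]]
200 [[0.626, -0.078, 0.157], [0.627, -0.086, 0.157], [0.617, -0.096, 0.123]]
220 [[0.615, -0.079, 0.157], [0.616, -0.087, 0.157], [0.604, -0.097, 0.123]]
240 [[0.604, -0.08, 0.158], [0.605, -0.088, 0.158], [0.59, -0.099, 0.123]]
260 [[0.607, -0.081, 0.184], [0.592, -0.089, 0.156], [0.608, -0.094, 0.185]]
280 [[0.608, -0.082, 0.202], [0.58, -0.09, 0.157], [0.608, -0.093, 0.201]]
295 [[0.608, -0.082, 0.212], [0.571, -0.09, 0.158], [0.609, -0.093, 0.212]]
```

```bash
python3 - <<'E'
from h import *
s=status.observe(); im,d,K,T=look("wrist"); W=cloud(d,K,T); save(im,"w2c",(240,150,400,380),3)
L=(W-s["position"])@s["tool_rot"]*1000
for v in range(236,330,6): print(v,[np.round(L[v,u]).astype(int).tolist() if d[v,u]>0 else 0 for u in (290,300,306,312,320,330,336,342,352)])
im,d,K,T=look("scene"); save(im,"s2b",(280,130,360,200),8)
E
```

```text
236 [[-5, -20, 8], [9, -11, -25], [10, -8, -26], [10, -5, -25], [10, -1, -26], [9, 5, -25], 0, [-5, 14, 8], [-5, 20, 7]]
242 [[-10, -20, 9], [6, -11, -25], [7, -8, -27], [7, -5, -26], [6, -1, -26], [6, 5, -24], [-10, 10, 9], [-10, 14, 8], [-10, 20, 9]]
248 [[-13, -20, 7], [2, -11, -24], [10, -7, -41], [11, -4, -42], [3, -1, -26], [11, 4, -42], [11, 7, -42], [-14, 14, 8], [-13, 20, 7]]
254 [[-18, -21, 8], [7, -10, -40], [11, -7, -48], [11, -4, -48], [0, -1, -27], [11, 4, -48], [11, 7, -48], [7, 10, -41], 0]
260 [[6, -15, -45], [7, -10, -46], [10, -7, -53], [11, -4, -54], [-4, -1, -26], [11, 4, -54], [10, 7, -53], [7, 10, -47], [7, 15, -46]]
266 [[7, -14, -52], [11, -9, -60], [10, -7, -59], [11, -4, -60], [-7, -1, -27], [10, 4, -58], [11, 6, -60], [7, 9, -52], [6, 14, -51]]
272 [[7, -14, -57], [11, -9, -64], [11, -6, -64], [11, -4, -64], [-11, -1, -27], [11, 4, -64], [11, 6, -64], [10, 9, -64], [7, 14, -57]]
278 [[7, -13, -62], [10, -8, -68], [11, -6, -69], [11, -4, -69], [-15, -1, -27], [10, 4, -68], [11, 6, -69], [11, 8, -69], [7, 13, -62]]
284 [[13, -12, -77], [12, -8, -75], 0, [9, 
[... 346 characters left out ...]
 11, -82]]
302 [[12, -11, -86], [12, -7, -85], [12, -5, -86], [2, -4, -71], [-31, -1, -26], [1, 4, -71], [12, 5, -86], [12, 7, -86], [11, 11, -84]]
308 [[12, -10, -89], [11, -7, -88], [11, -5, -88], [-1, -4, -71], [-36, -1, -25], [-2, 4, -71], [11, 5, -88], [11, 7, -88], [12, 10, -89]]
314 [[12, -10, -93], [11, -7, -92], [9, -5, -88], [-4, -4, -72], [-66, -1, 8], [-4, 4, -71], [12, 5, -92], [12, 7, -92], [12, 10, -92]]
320 [[17, -9, -102], [16, -6, -100], [1, -6, -81], [-8, -4, -70], [-71, -1, 8], [-7, 4, -71], [9, 5, -92], [17, 6, -101], [17, 9, -101]]
326 [[16, -9, -103], [17, -6, -104], [-2, -6, -82], [-10, -4, -71], [-90, -1, 25], [-11, 4, -70], [0, 5, -83], [16, 6, -103], [16, 9, -103]]
```

View pics/w2c.png

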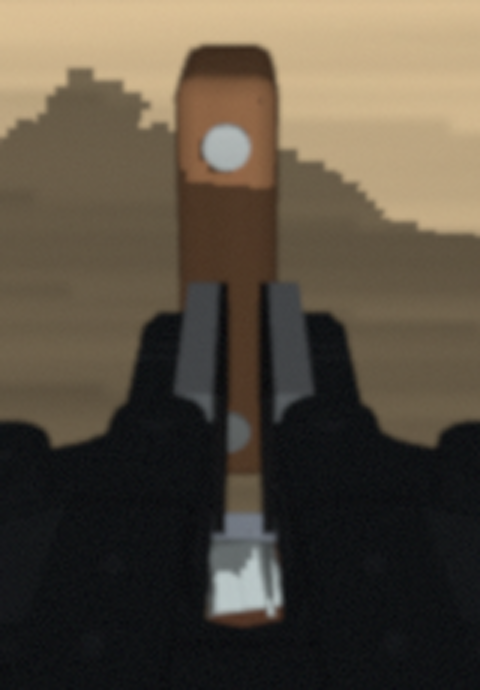

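View pics/s2b.png

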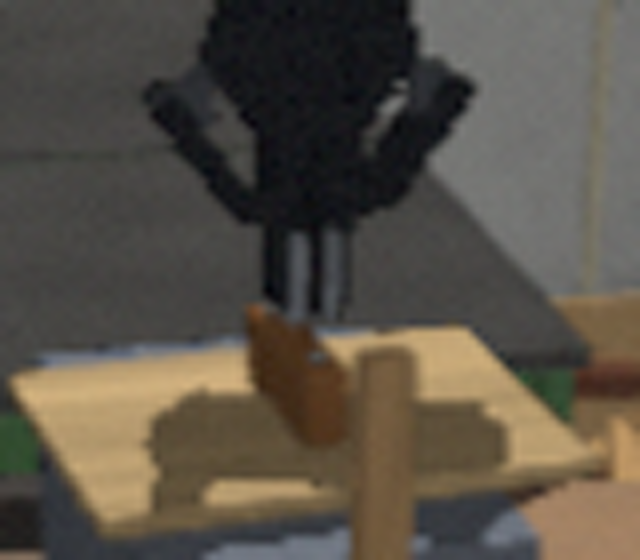

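Emit:
{"method": "send_rows", "body": {"targets": [[0, 0, 0, 0, 0, 0, 60], [0, 0, 0, 0, 0, 0, 60], [0, 0, 0, 0, 0, 0, 60], [0, 0, 0.3, 0, 0, 0, 60], [0, 0, 0.66, 0, 0, 0, 60]]}}

```text
time_s: 4.88
position: [0.5966, -0.0887, 0.0966]
tool_rot: [[0.997, 0.082, -0.0], [0.082, -0.997, 0.0], [-0.0, -0.0, -1.0]]
ft_force: [-0.1, -1.3, 0.4]
grip_width: 0.06
```

Emit:
{"method": "send_rows", "body": {"targets": [[0, 0, 0, 0, 0, 0, 30], [0, 0, 0, 0, 0, 0, 10], [0, 0, 0, 0, 0, 0, 5], [0, 0, 0, 0, 0, 0, 5], [0, 0, 0, 0, 0, 0, 5]]}}

```text
time_s: 5.5
position: [0.5971, -0.0889, 0.0983]
tool_rot: [[0.997, 0.082, 0.001], [0.082, -0.997, -0.0], [0.001, 0.0, -1.0]]
ft_force: [-0.7, 0.2, 4.5]
grip_width: 0.0172
```

```bash
python3 - <<'E'
from h import *
s=status.observe(); im,d,K,T=look("wrist"); W=cloud(d,K,T); save(im,"w3c",(240,150,400,380),3)
L=(W-s["position"])@s["tool_rot"]*1000
for v in range(200,330,12): print(v,[np.round(L[v,u]).astype(int).tolist() if d[v,u]>0 else 0 for u in (290,300,312,320,330,342,352)])
print(s["grip_width"],s["ft_force"])
E
```

```text
200 [[29, -16, -24], [39, -9, -55], [40, -4, -57], [40, -1, -59], [40, 4, -58], [29, 11, -24], [30, 16, -25]]
212 [[23, -16, -24], [34, -9, -56], [35, -4, -59], [35, -1, -58], [35, 4, -58], [23, 11, -24], [23, 16, -24]]
224 [[16, -16, -24], [28, -9, -55], [30, -4, -60], [30, 0, -59], [30, 4, -60], [16, 11, -24], [16, 16, -24]]
236 [[9, -17, -24], [23, -9, -55], [24, -4, -58], [24, -1, -58], [24, 4, -58], [9, 11, -25], [10, 17, -25]]
248 [[11, -15, -42], [17, -9, -54], [19, -4, -58], [19, 0, -58], [19, 4, -59], [11, 10, -41], [2, 17, -25]]
260 [[11, -14, -54], [10, -9, -53], [13, -4, -58], [13, 0, -59], [13, 4, -59], [11, 9, -54], [11, 14, -54]]
272 [[11, -13, -64], [10, -9, -63], [8, -4, -59], [8, 0, -59], [7, 4, -58], [10, 9, -63], [11, 13, -65]]
284 [[10, -12, -72], [6, -9, -66], [1, -4, -58], [2, 0, -59], [1, 4, -58], [10, 8, -71], [12, 12, -74]]
296 [[12, -11, -82], [1, -9, -67], [-5, -4, -58], [-4, 0, -59], [-5, 4, -58], [4, 8, -71], [12, 11, -82]]
308 [[11, -11, -88], [-3, -9, -69], [-11, -4, -58], [-11, 0, -58], [-10, 4, -59], [-2, 8, -71], [12, 10, -89]]
320 [[14, -10, -98], [-8, -9, -70], [-17, -4, -59], [-17, 0, -59], [-17, 4, -58], [-8, 9, -70], [17, 9, -101]]
0.01722153165183844 [-0.6503  0.2318  4.5387]
```

View pics/w3c.png

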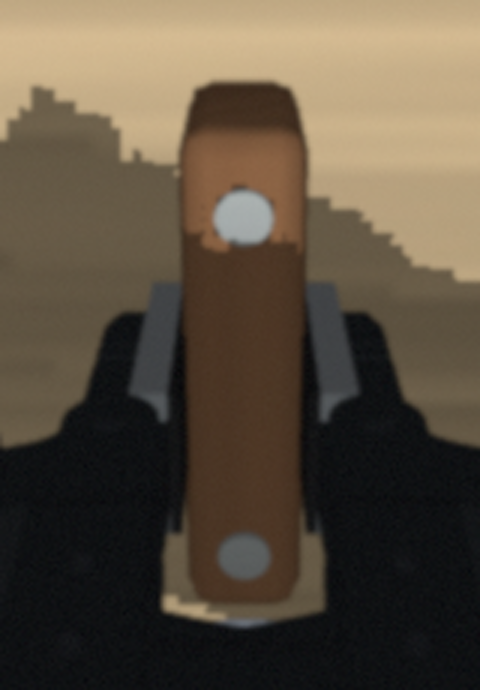

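Emit:
{"method": "send_rows", "body": {"targets": [[0, 0, -0.3, 0, 0, 0, 5], [0, 0, -1, 0, 0, 0, 5], [0, 0, -2, 0, 0, 0, 5], [0, 0, -3, 0, 0, 0, 5], [0, 0, -4, 0, 0, 0, 5]]}}

```text
time_s: 6.18
position: [0.5962, -0.0887, 0.2998]
tool_rot: [[0.997, 0.081, -0.0], [0.081, -0.997, 0.0], [-0.0, -0.0, -1.0]]
ft_force: [1.0, 0.0, -3.1]
grip_width: 0.017
```

```bash
cat >> h.py <<'E'
F=np.array([.6131,-.3761,0]); a_=np.radians(10.58); px=np.array([np.cos(a_),np.sin(a_),0]); py=np.array([-np.sin(a_),np.cos(a_),0]); ez=np.array([0,0,1.])
def coverpose(th,ex,ezz):
    th=np.radians(th); u=np.cos(th)*px+np.sin(th)*ez; n=-np.sin(th)*px+np.cos(th)*ez
    R=np.stack([py,u,-n],1); O=F+ex*px+ezz*ez+.1*u
    return O-R@np.array([.002,0,-.015]),R
E
python3 - <<'E'
from h import *
s=status.observe(); print(s["grip_width"],s["ft_force"])
im,d,K,T=look("wrist");save(im,"w4")
go([.50,-.30,.32],Rdown(100.6))
print(coverpose(60,-.075,.15),coverpose(60,-.066,.006))
E
```

```text
0.016993624806084226 [ 0.9938  0.0133 -3.0714]
row [-2.29, 4.05, -0.26] [0.09, -0.03, -11.99]  dist 233 mm turn 95.9 pos [ 0.5976 -0.0891  0.3071] q [-20.  25.  52.  -0. 103.  66.] t 6.2
(array([ 0.6017, -0.3803,  0.2291]), array([[-0.1836,  0.4915,  0.8513],
       [ 0.983 ,  0.0918,  0.159 ],
       [ 0.    ,  0.866 , -0.5   ]])) (array([ 0.6105, -0.3786,  0.0851]), array([[-0.1836,  0.4915,  0.8513],
       [ 0.983 ,  0.0918,  0.159 ],
       [ 0.    ,  0.866 , -0.5   ]]))
```

View pics/w4.png

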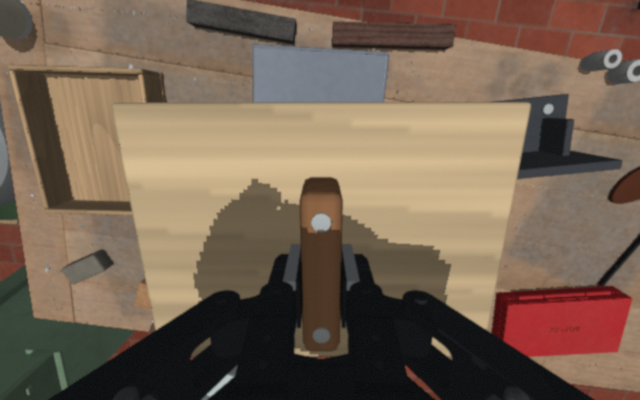

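Emit:
{"method": "send_rows", "body": {"targets": [[-0.2, 0.4, -0.2, 0, 0, -1.2, 5], [-0.5, 0.9, -0.26, 0, 0, -2.4, 5], [-0.8, 1.3, -0.26, 0, 0, -3.6, 5], [-1, 1.8, -0.26, 0, 0, -4.8, 5], [-1.2, 2.2, -0.26, 0, 0, -6, 5]]}}

```text
time_s: 6.85
position: [0.5453, -0.2041, 0.3108]
tool_rot: [[0.602, 0.798, -0.001], [0.798, -0.602, 0.0], [-0.0, -0.001, -1.0]]
ft_force: [-0.4, -0.3, -3.1]
grip_width: 0.0175
```

```bash
python3 - <<'E'
from h import *
go([.50,-.30,.32],Rdown(100.6))
E
```

```text
row [-2.08, 0.43, -0.18] [-0.01, -0.0, -5.95]  dist 106 mm turn 47.6 pos [ 0.5453 -0.2041  0.3108] q [-32.  23.  55.  -0. 103.   5.] t 6.8
```

Emit:
{"method": "send_rows", "body": {"targets": [[-0.4, 0.1, -0.1, 0, 0, -1.2, 5], [-0.8, 0.2, -0.18, 0, 0, -2.4, 5], [-1.2, 0.3, -0.18, 0, 0, -3.6, 5], [-1.6, 0.4, -0.18, 0, 0, -4.8, 5], [-2.08, 0.43, -0.18, 0, 0, -5.9, 5]]}}

```text
time_s: 7.48
position: [0.4995, -0.2994, 0.3197]
tool_rot: [[-0.177, 0.984, -0.001], [0.984, 0.177, 0.001], [0.001, -0.001, -1.0]]
ft_force: [-0.6, 0.6, -2.9]
grip_width: 0.0171
```

```bash
python3 - <<'E'
from h import *
p,R=coverpose(60,-.1,.16); print(p)
p1,R1=coverpose(30,-.12,.2)
go(p1,R1); go(p,R)
E
```

```text
[ 0.5771 -0.3849  0.2391]
row [-1.96, 1.45, 1.65] [-3.75, 0.01, -0.05]  dist 147 mm turn 30.0 pos [ 0.4995 -0.2994  0.3197] q [-43.  22.  54.  -0. 104. -53.] t 7.5
row [-1.96, 1.23, 1.61] [-7.5, 0.02, -0.05]  dist 141 mm turn 60.0 pos [ 0.4995 -0.2994  0.3197] q [-43.  22.  54.  -0. 104. -53.] t 7.5
```

Emit:
{"method": "send_rows", "body": {"targets": [[-0.4, 0.2, 0.1, -1, 0, 0, 5], [-0.8, 0.4, 0.2, -2.1, 0, 0, 5], [-1.2, 0.6, 0.4, -3.2, 0, 0, 5], [-1.6, 0.8, 0.6, -4.3, 0, 0, 5], [-1.96, 1, 0.8, -5.4, 0, 0, 5]]}}

```text
time_s: 8.1
position: [0.5659, -0.3878, 0.28]
tool_rot: [[-0.171, 0.715, 0.678], [0.985, 0.125, 0.117], [-0.001, 0.688, -0.726]]
ft_force: [0.9, 0.3, -3.1]
grip_width: 0.0167
```

```bash
python3 - <<'E'
from h import *
p,R=coverpose(60,-.1,.16); go(p,R)
im,d,K,T=look("scene");save(im,"s5",(280,60,520,240),3)
E
```

```text
row [0.02, -0.39, 0.75] [-2.07, 0.08, -0.05]  dist 42 mm turn 16.6 pos [ 0.5659 -0.3878  0.28  ] q [-61.  23.  72.  43.  73. -79.] t 8.1
```

View pics/s5.png

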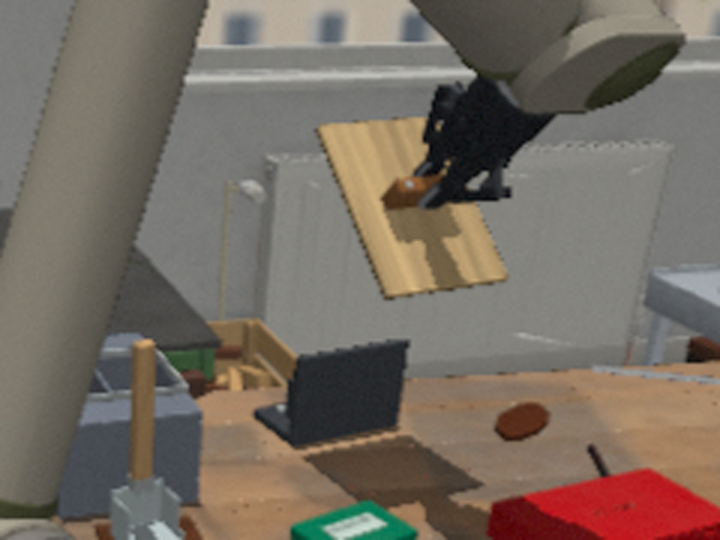

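Emit:
{"method": "send_rows", "body": {"targets": [[0, -0.2, 0.3, -1, 0, 0, 5], [0.02, -0.39, 0.6, -2.07, 0.08, 0, 5], [0.02, -0.39, 0.75, -2.07, 0.08, -0.05, 5], [0.02, -0.39, 0.75, -2.07, 0.08, -0.05, 5]]}}

```text
time_s: 8.65
position: [0.5779, -0.384, 0.24]
tool_rot: [[-0.186, 0.497, 0.848], [0.983, 0.094, 0.161], [-0.0, 0.863, -0.506]]
ft_force: [0.2, 0.2, -1.8]
grip_width: 0.0167
```

```bash
python3 - <<'E'
from h import *
s=status.observe()
p,R=coverpose(60,-.09,.04); go(p,R)
p,R=coverpose(60,-.09,.008); go(p,R)
im,d,K,T=look("wrist");save(im,"w6"); W=cloud(d,K,T)
L=(W-s["position"])@s["tool_rot"]*1000
for v in (30,60,100,150): print(v,[np.round(L[v,u]).astype(int).tolist() for u in (150,200,250,320,400,450,500)])
E
```

```text
row [-0.01, -1.99, 1.38] [-0.05, -0.02, 0.01]  dist 121 mm turn 0.4 pos [ 0.5779 -0.384   0.24  ] q [ -65.   27.   85.   65.   68. -102.] t 8.7
row [-0.01, -2.55, 1.7] [-0.05, -0.02, 0.01]  dist 153 mm turn 0.4 pos [ 0.5779 -0.384   0.24  ] q [ -65.   27.   85.   65.   68. -102.] t 8.7
30 [[150, -175, 176], [161, -143, 231], [176, -99, 306], [195, -1, 396], [272, 218, 770], [250, 315, 663], [361, 717, 1203]]
60 [[121, -177, 172], [128, -144, 225], [137, -101, 302], [149, -1, 395], [199, 228, 788], [260, 558, 1272], [191, 482, 725]]
100 [[81, -181, 167], [82, -149, 222], [83, -104, 299], [84, -1, 399], [90, 242, 810], [101, 750, 1701], [100, 970, 1575]]
150 [[56, -84, -25], [56, -60, -25], [56, -35, -26], [56, -1, -24], [56, 39, -25], [56, 63, -25], [56, 88, -25]]
```

View pics/w6.png

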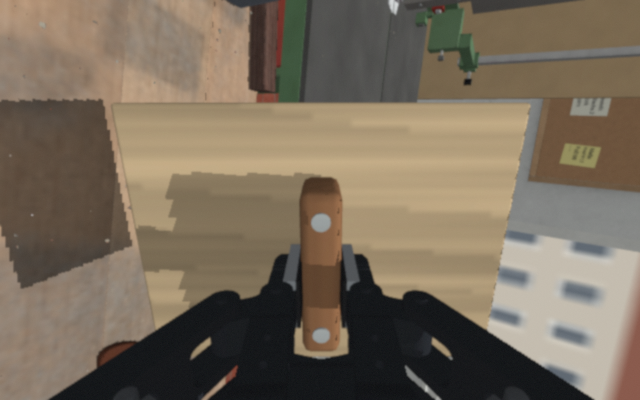

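Emit:
{"method": "send_rows", "body": {"targets": [[0, -0.5, 0.35, 0, 0, 0, 5], [0, -1, 0.7, 0, 0, 0, 5], [0, -1.5, 1.05, 0, 0, 0, 5], [0, -1.99, 1.38, 0, 0, 0, 5], [0, -1.99, 1.38, 0, 0, 0, 5]]}}

```text
time_s: 9.32
position: [0.5871, -0.3817, 0.1181]
tool_rot: [[-0.186, 0.496, 0.848], [0.983, 0.092, 0.162], [0.002, 0.863, -0.505]]
ft_force: [-0.6, 0.2, -1.5]
grip_width: 0.0166
```

```bash
python3 - <<'E'
from h import *
s=status.observe(); print(s["ft_force"])
p,R=coverpose(60,-.085,.008); go(p,R)
im,d,K,T=look("scene");save(im,"s7",(340,120,500,240),4); W=cloud(d,K,T)
E
```

```text
[-0.6368  0.2402 -1.5301]
row [-0.03, -0.49, 0.39] [-0.04, -0.02, -0.0]  dist 31 mm turn 0.4 pos [ 0.5871 -0.3817  0.1181] q [ -64.   37.   91.   73.   61. -119.] t 9.3
```

View pics/s7.png

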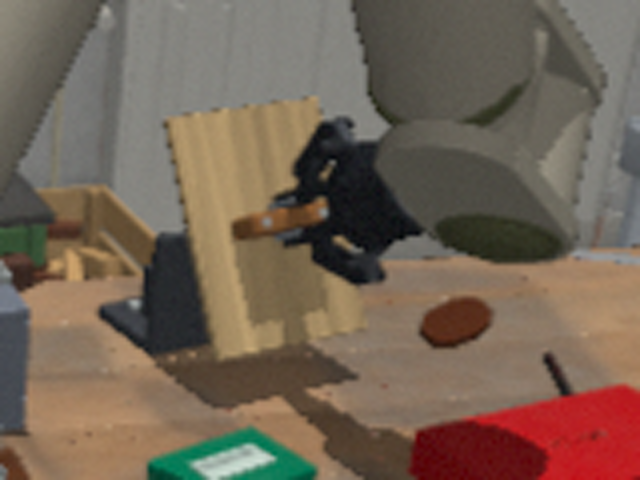

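Emit:
{"method": "send_rows", "body": {"targets": [[0, -0.25, 0.2, 0, 0, 0, 5], [0, -0.49, 0.39, 0, 0, 0, 5], [0, -0.49, 0.39, 0, 0, 0, 5]]}}

```text
time_s: 9.75
position: [0.5909, -0.3809, 0.0861]
tool_rot: [[-0.185, 0.496, 0.848], [0.983, 0.09, 0.161], [0.004, 0.864, -0.504]]
ft_force: [0.5, 1.2, -3.5]
grip_width: 0.017
```

```bash
python3 - <<'E'
from h import *
s=status.observe(); print(s["ft_force"])
p,R=coverpose(60,-.085,.003); go(p,R)
p,R=coverpose(60,-.07,.003); go(p,R)
E
```

```text
[ 0.4839  1.1823 -3.5367]
row [-0.03, -0.06, 0.05] [-0.04, -0.02, -0.02]  dist 4 mm turn 0.4 pos [ 0.5909 -0.3809  0.0861] q [ -64.   40.   92.   75.   59. -123.] t 9.8
row [-0.03, 0.09, 0.31] [-0.04, -0.02, -0.02]  dist 16 mm turn 0.4 pos [ 0.5909 -0.3809  0.0861] q [ -64.   40.   92.   75.   59. -123.] t 9.8
```

Emit:
{"method": "send_rows", "body": {"targets": [[0, 0.02, 0.13, 0, 0, 0, 5], [0, 0.09, 0.25, 0, 0, 0, 5], [0, 0.13, 0.32, 0, 0, 0, 5], [0, 0.13, 0.32, 0, 0, 0, 5]]}}

```text
time_s: 10.25
position: [0.6081, -0.3779, 0.0851]
tool_rot: [[-0.185, 0.495, 0.849], [0.983, 0.092, 0.16], [0.001, 0.864, -0.503]]
ft_force: [-0.2, 0.8, -3.1]
grip_width: 0.0172
```

Emit:
{"method": "send_rows", "body": {"targets": [[0, 0.02, 0.05, 0, 0, 0, 5], [0, 0.04, 0.1, 0, 0, 0, 5], [0, 0.04, 0.1, 0, 0, 0, 5]]}}

```text
time_s: 10.62
position: [0.6131, -0.3771, 0.084]
tool_rot: [[-0.185, 0.495, 0.849], [0.983, 0.092, 0.16], [0.002, 0.864, -0.504]]
ft_force: [-0.2, -0.3, -2.5]
grip_width: 0.017
```

Emit:
{"method": "send_rows", "body": {"targets": [[0, 0.02, 0.04, 0, 0, 0, 5], [0, 0.04, 0.08, 0, 0, 0, 5], [0, 0.04, 0.08, 0, 0, 0, 5]]}}

```text
time_s: 11.0
position: [0.6162, -0.3767, 0.0837]
tool_rot: [[-0.184, 0.496, 0.849], [0.983, 0.091, 0.16], [0.002, 0.863, -0.505]]
ft_force: [-17.6, -0.6, 2.7]
grip_width: 0.0171
```

```bash
python3 - <<'E'
from h import *
s=status.observe(); print(s["ft_force"])
im,d,K,T=look("scene");save(im,"s8",(340,120,500,240),4)
E
```

```text
[-17.596   -0.5726   2.6995]
```

View pics/s8.png

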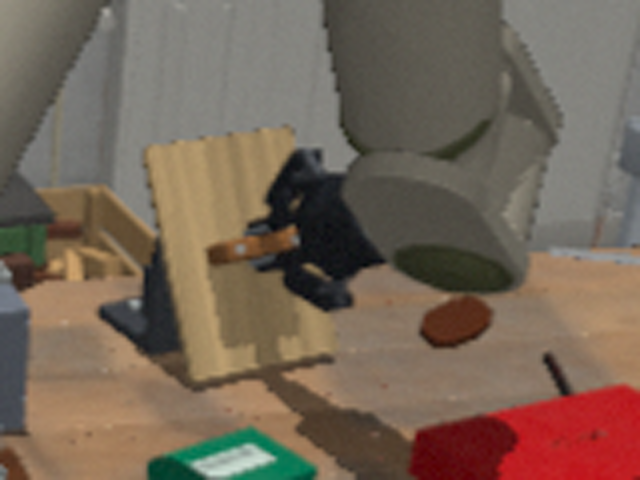

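Emit:
{"method": "send_rows", "body": {"targets": [[0, -0.05, 0, 0, 0, 0, 5], [0, -0.1, -0.01, 0, 0, 0, 5], [0, -0.1, -0.01, 0, 0, 0, 5]]}}

```text
time_s: 11.42
position: [0.6144, -0.3774, 0.0805]
tool_rot: [[-0.184, 0.494, 0.85], [0.983, 0.092, 0.159], [0.001, 0.864, -0.503]]
ft_force: [-7.4, 0.3, 4.5]
grip_width: 0.0172
```

Emit:
{"method": "send_rows", "body": {"targets": [[0, -0.04, 0, 0, 0, 0, 5], [0, -0.04, 0, 0, 0, 0, 5]]}}

```text
time_s: 11.68
position: [0.6137, -0.3777, 0.0792]
tool_rot: [[-0.184, 0.494, 0.85], [0.983, 0.092, 0.159], [0.0, 0.865, -0.502]]
ft_force: [-5.6, -1.7, 5.3]
grip_width: 0.0169
```

Touching both plate and table. Release.

Emit:
{"method": "send_rows", "body": {"targets": [[0, 0, 0, 0, 0, 0, 22], [0, 0, 0, 0, 0, 0, 28], [0, 0, 0, 0, 0, 0, 40], [0, 0, 0, 0, 0, 0, 50], [0, 0, 0, 0, 0, 0, 50]]}}

```text
time_s: 12.3
position: [0.6135, -0.377, 0.078]
tool_rot: [[-0.184, 0.495, 0.849], [0.983, 0.092, 0.16], [0.002, 0.864, -0.504]]
ft_force: [-0.3, -0.6, 0.0]
grip_width: 0.0501
```

```bash
python3 - <<'E'
from h import *
s=status.observe(); print(s["ft_force"],s["grip_width"])
im,d,K,T=look("wrist");save(im,"w9"); 
im,d,K,T=look("scene");save(im,"s9",(340,120,500,240),4)
E
```

```text
[-0.3249 -0.6243  0.03  ] 0.05006404762719987
```

View pics/w9.png

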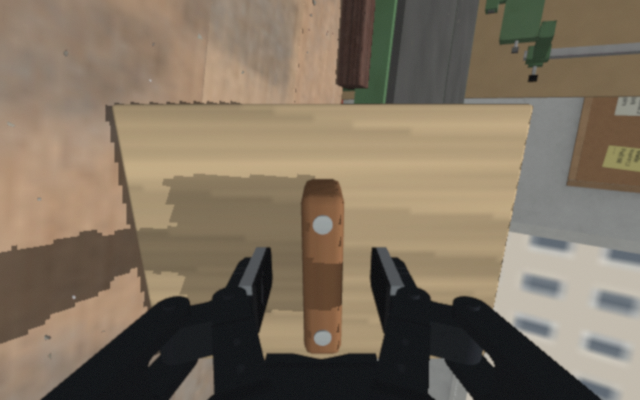

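View pics/s9.png

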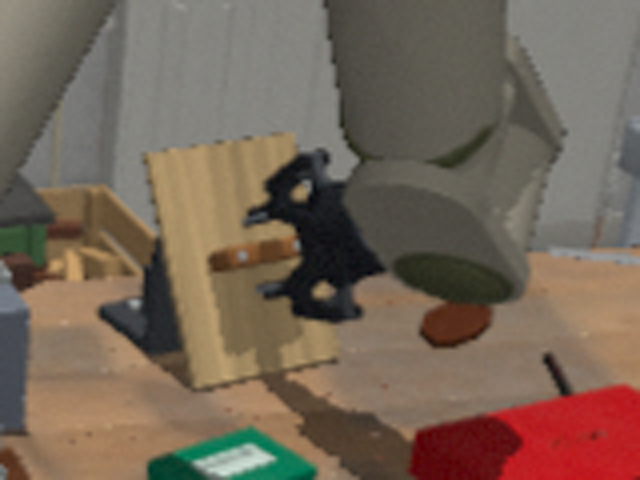

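Emit:
{"method": "send_rows", "body": {"targets": [[0, 0, -0.3, 0, 0, 0, 60], [0, 0, -0.8, 0, 0, 0, 60], [0, 0, -1.4, 0, 0, 0, 60], [0, 0, -2, 0, 0, 0, 60], [0, 0, -2.6, 0, 0, 0, 60]]}}

```text
time_s: 13.02
position: [0.5016, -0.3981, 0.1444]
tool_rot: [[-0.184, 0.495, 0.849], [0.983, 0.092, 0.159], [0.001, 0.864, -0.504]]
ft_force: [0.6, -0.1, -0.4]
grip_width: 0.0599
```

```bash
python3 - <<'E'
from h import *
s=status.observe(); 
im,d,K,T=look("wrist");save(im,"w10"); W=cloud(d,K,T)
P=W[(abs(W[...,0]-.58)<.12)&(abs(W[...,1]+.37)<.12)&(W[...,2]>.02)]
for o in vision.masks_of("wrist","cover")[:1]:
    P=W[o["pixels"]]; P=P[~np.isnan(P[:,0])]; 
    c=np.median(P,0); Q=P
    for _ in range(5):
        c=Q.mean(0); n=np.linalg.svd(Q-c,full_matrices=False)[2][2]; n*=np.sign(n[2]); e=(P-c)@n; Q=P[abs(e-np.median((Q-c)@n))<.004]
    print(o["p"],"n",n,"tilt deg",np.degrees(np.arccos(n[2])),P.min(0),P.max(0),len(Q))
go([.40,-.25,.40],Rdown(95))
E
```

```text
0.87 n [-0.3602 -0.8163  0.4516] tilt deg 63.15314631054143 [ 0.4484 -1.0359 -0.6313] [ 2.3935 -0.1702  0.2007] 2359
row [3.3, 3.68, -3.82] [7.47, -0.35, 0.62]  dist 312 mm turn 60.0 pos [ 0.5012 -0.3995  0.1453] q [ -74.   32.   96.   68.   68. -122.] t 13.1
```

View pics/w10.png

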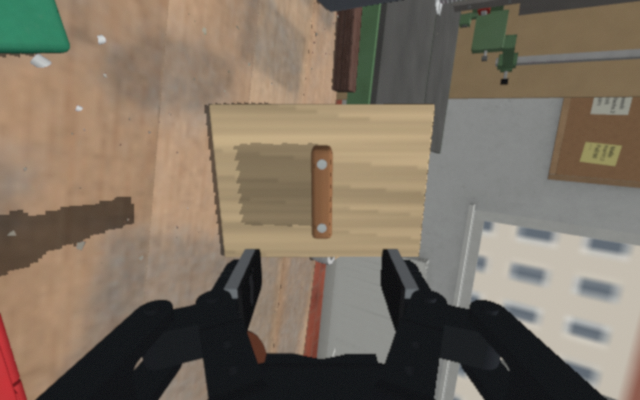

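Emit:
{"method": "send_rows", "body": {"targets": [[0.4, 0.6, -0.7, 1, 0, 0.1, 60], [1, 1.3, -1.4, 2.2, -0.1, 0.2, 60], [1.6, 2, -2.1, 3.4, -0.15, 0.3, 60], [2.2, 2.6, -2.8, 4.6, -0.2, 0.4, 60], [2.8, 3.2, -3.4, 5.8, -0.25, 0.5, 60]]}}

```text
time_s: 13.75
position: [0.4111, -0.2716, 0.3699]
tool_rot: [[-0.108, 0.969, 0.223], [0.994, 0.103, 0.036], [0.012, 0.226, -0.974]]
ft_force: [1.4, -0.6, -1.0]
grip_width: 0.0601
```

```bash
python3 - <<'E'
from h import *
go([.447,-.079,.36],Rdown(102.4))
E
```

```text
row [3.75, 1.05, 0.49] [1.64, 0.0, -0.78]  dist 196 mm turn 14.5 pos [ 0.4111 -0.2716  0.3699] q [-54.   7.  68.  12.  99. -58.] t 13.8
```

Emit:
{"method": "send_rows", "body": {"targets": [[0.9, 0.25, 0.1, 0.5, 0, -0.2, 70], [1.9, 0.5, 0.25, 1, 0, -0.4, 70], [2.9, 0.8, 0.4, 1.64, 0, -0.6, 70], [3.75, 1.05, 0.49, 1.64, 0, -0.78, 70], [3.75, 1.05, 0.49, 1.64, 0, -0.78, 70]]}}

```text
time_s: 14.38
position: [0.4481, -0.0772, 0.3584]
tool_rot: [[-0.222, 0.975, 0.003], [0.975, 0.222, 0.003], [0.003, 0.004, -1.0]]
ft_force: [-1.0, 0.8, -0.6]
grip_width: 0.07
```

```bash
python3 - <<'E'
from h import *
im,d,K,T=look("wrist");save(im,"w11"); W=cloud(d,K,T); np.save("w11.npy",W)
s=status.observe(); print(s["position"])
P=W[(abs(W[...,0]-.447)<.05)&(abs(W[...,1]+.08)<.05)&(W[...,2]>.19)&(W[...,2]<.22)]; print(len(P),rect(P),np.median(P[:,2]))
for l in ["ball_a","ball_b","bin","scoop"]:
  for o in vision.masks_of("wrist",l)[:3]:
    P=W[o["pixels"]]; P=P[~np.isnan(P[:,0])]; print(l,o["p"],o["extent"],len(P), P.mean(0))
im,d,K,T=look("top"); save(im,"t11",(180,110,480,290),2.6)
E
```

```text
[ 0.4479 -0.0787  0.3583]
264 ((447.92132568359375, -79.65877532958984), (14.436274528503418, 20.373380661010742), 12.538355827331543) 0.20746912836238773Traceback (most recent call last):
  File "<stdin>", line 6, in <module>
ValueError: it knows: angle_plate, angle_plate_top, ball_a, ball_a0_center, ball_a1_center, ball_b, ball_b0_center, ball_b1_center, bin, bin_mouth, bin_toe, cover, cover_edge, sanding_block, scoop, scoop_rest, sm
```

View pics/w11.png

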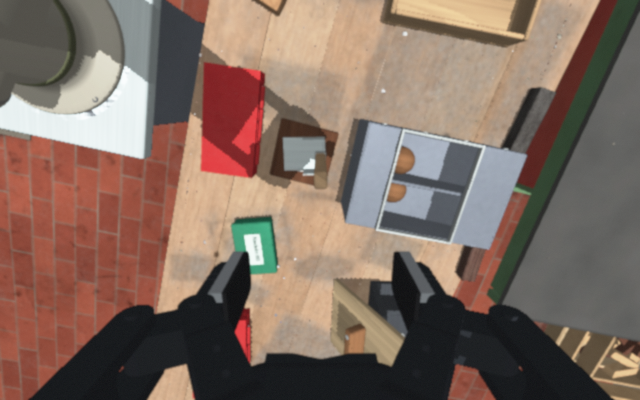

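```bash
python3 - <<'E'
from h import *
W=np.load("w11.npy")
im=cv2.imread("pics/w11.png"); c=im[110:255,340:530]; cv2.imwrite("pics/w11c.png",cv2.resize(c,None,fx=4,fy=4,interpolation=cv2.INTER_CUBIC))
P=W[(W[...,0]>.45)&(W[...,0]<.78)&(abs(W[...,1]+.08)<.12)&(W[...,2]>.095)&(W[...,2]<.12)]
print("binTop",len(P),rect(P))
P=P[P[:,2]>.1095]; print("collar",len(P),rect(P),np.percentile(P[:,2],[5,50,95]))
for v,u in [(150,400),(160,405),(165,410),(185,393),(192,397),(195,402),(200,405),(160,440),(200,430),(150,430)]: print((u,v),W[v,u])
E
```

```text
binTop 9598 ((591.2988891601562, -81.37478637695312), (280.94366455078125, 152.09051513671875), 1.819765329360962)
collar 1160 ((558.2462768554688, -82.60795593261719), (214.90618896484375, 151.21067810058594), 1.6290042400360107) [0.1104 0.1127 0.1141]
(400, 150) [ 0.5686 -0.0403  0.0508]
(405, 160) [ 0.5784 -0.0528  0.0592]
(410, 165) [ 0.5901 -0.0591  0.0542]
(393, 185) [ 0.5728 -0.096   0.0562]
(397, 192) [ 0.5814 -0.105   0.0597]
(402, 195) [ 0.5922 -0.109   0.0554]
(405, 200) [ 0.6128 -0.125   0.0179]
(440, 160) [ 0.6466 -0.0434  0.0239]
(430, 200) [ 0.6532 -0.1139  0.0238]
(430, 150) [ 0.6256 -0.0314  0.0219]
```

View pics/w11c.png

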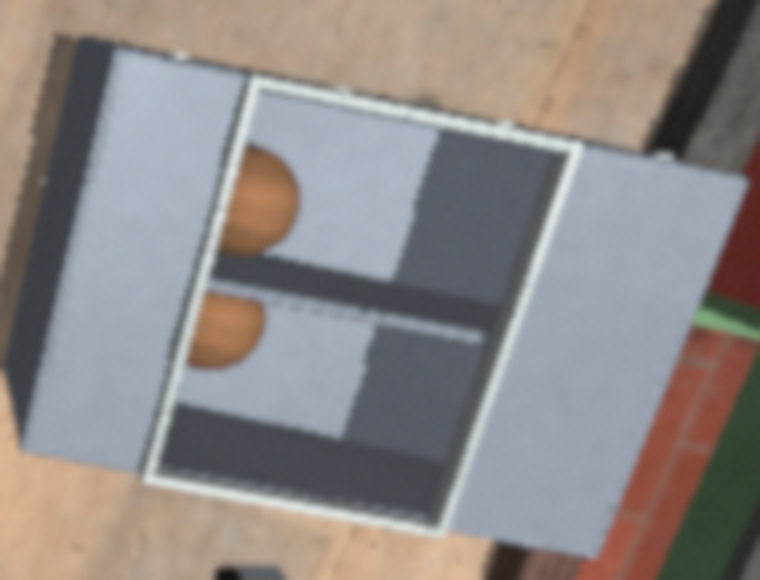

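```bash
python3 - <<'E'
from h import *
W=np.load("w11.npy")
P=W[(W[...,0]>.525)&(W[...,0]<.72)&(abs(W[...,1]+.08)<.12)&(W[...,2]>.1085)&(W[...,2]<.118)]
c,s,a=rect(P);print("collar",len(P),c,s,a)
# sheet top only, yaw from +-y sides; robust edges in rotated frame
for yaw in (1.5,1.8,2.1):
    a=np.radians(yaw); e=np.array([np.cos(a),np.sin(a)]); f=np.array([-np.sin(a),np.cos(a)])
    Q=W[(W[...,0]>.48)&(W[...,0]<.78)&(abs(W[...,1]+.08)<.11)&(W[...,2]>.097)&(W[...,2]<.118)]
    u=Q[:,:2]@e; v=Q[:,:2]@f; print(yaw,np.percentile(u,[.1,.5,99.5,99.9]),np.percentile(v,[.1,.5,99.5,99.9]))
# balls: sphere fit top points
for nm,y0,y1 in (("a",-.075,-.02),("b",-.13,-.088)):
    B=W[(W[...,0]>.54)&(W[...,0]<.61)&(W[...,1]>y0)&(W[...,1]<y1)&(W[...,2]>.035)&(W[...,2]<.064)]
    A=np.c_[2*B,np.ones(len(B))]; 
    from scipy.optimize import least_squares
    r=least_squares(lambda c:np.linalg.norm(B-c,axis=1)-.0225,[.58,(y0+y1)/2,.037],loss="soft_l1",f_scale=.002); print(nm,len(B),r.x,r.cost)
E
```

```text
collar 1229 (606.35986328125, -81.2019271850586) (118.63609313964844, 151.2227020263672) 1.566811442375183
1.5 [0.499  0.4992 0.7275 0.7285] [-0.1722 -0.1714 -0.0217 -0.0214]
1.8 [0.4984 0.4988 0.727  0.7281] [-0.1754 -0.1747 -0.0249 -0.0246]
2.1 [0.4977 0.4982 0.7266 0.7277] [-0.1787 -0.1779 -0.028  -0.0274]
a 391 [ 0.5773 -0.0572  0.0374] 7.79288474264973e-05
b 296 [ 0.5786 -0.107   0.0374] 6.897573633519315e-05
```

```bash
python3 - <<'E'
from h import *
go([.4479,-.0797,.21],Rdown(102.5));go([.4479,-.0797,.116],Rdown(102.5))
E
```

```text
row [-0.02, -0.02, 2.97] [0.03, -0.01, 0.03]  dist 148 mm turn 0.3 pos [ 0.4479 -0.0787  0.3583] q [-25.   8.  68.   0. 104. -38.] t 14.4
row [-0.03, -0.02, 4.85] [0.03, -0.01, 0.03]  dist 242 mm turn 0.3 pos [ 0.4479 -0.0787  0.3583] q [-25.   8.  68.   0. 104. -38.] t 14.4
```

Emit:
{"method": "send_rows", "body": {"targets": [[0, 0, 0.7, 0, 0, 0, 50], [-0.02, -0.02, 1.6, 0, 0, 0, 50], [-0.02, -0.02, 2.4, 0, 0, 0, 50], [-0.02, -0.02, 2.9, 0, 0, 0, 50], [-0.02, -0.02, 2.97, 0, 0, 0, 50]]}}

```text
time_s: 15.05
position: [0.4468, -0.0815, 0.2088]
tool_rot: [[-0.215, 0.977, 0.001], [0.977, 0.215, 0.004], [0.004, 0.001, -1.0]]
ft_force: [-0.0, 0.6, -0.6]
grip_width: 0.0502
```

```bash
python3 - <<'E'
from h import *
go([.4479,-.0797,.116],Rdown(102.5))
im,d,K,T=look("wrist");save(im,"w12")
E
```

```text
row [0.02, 0.03, 1.86] [0.01, -0.03, -0.01]  dist 93 mm turn 0.2 pos [ 0.4468 -0.0815  0.2088] q [-25.  12.  87.   0.  81. -38.] t 15.1
```

View pics/w12.png

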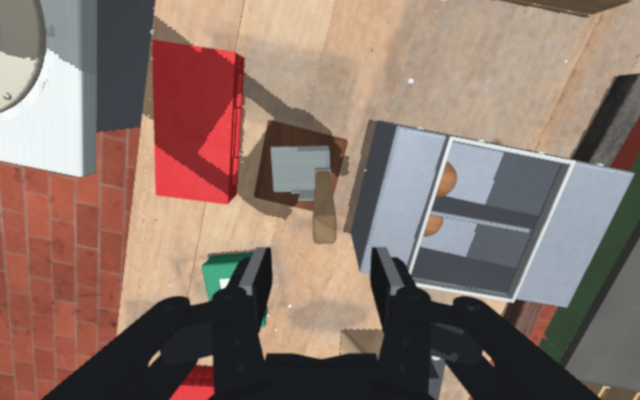

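Emit:
{"method": "send_rows", "body": {"targets": [[0, 0, 0.5, 0, 0, 0, 50], [0, 0, 1.0, 0, 0, 0, 50], [0, 0, 1.5, 0, 0, 0, 50], [0, 0, 1.84, 0, 0, 0, 50], [0, 0, 1.84, 0, 0, 0, 50]]}}

```text
time_s: 15.72
position: [0.4481, -0.081, 0.1183]
tool_rot: [[-0.216, 0.976, 0.003], [0.976, 0.216, 0.003], [0.002, 0.004, -1.0]]
ft_force: [0.4, 0.1, -0.0]
grip_width: 0.0498
```

Emit:
{"method": "send_rows", "body": {"targets": [[0, 0, 0, 0, 0, 0, 20], [0, 0, 0, 0, 0, 0, 5], [0, 0, 0, 0, 0, 0, 2], [0, 0, 0, 0, 0, 0, 2], [0, 0, 0, 0, 0, 0, 2]], "grip_force": 100}}

```text
time_s: 16.35
position: [0.4486, -0.0811, 0.1191]
tool_rot: [[-0.217, 0.976, 0.006], [0.976, 0.217, 0.001], [-0.0, 0.006, -1.0]]
ft_force: [1.1, -0.9, 6.2]
grip_width: 0.0142
```

```bash
python3 - <<'E'
from h import *
s=status.observe();print(s["ft_force"],s["wrist_torque"],s["grip_width"],s["position"])
im,d,K,T=look("wrist");save(im,"w13")
im,d,K,T=look("scene");save(im,"s13",(230,140,390,280),4)
E
```

```text
[ 1.1097 -0.9011  6.2156] [-0.163   0.3177 -0.0214] 0.014227488882453319 [ 0.4486 -0.0811  0.1191]
```

View pics/w13.png

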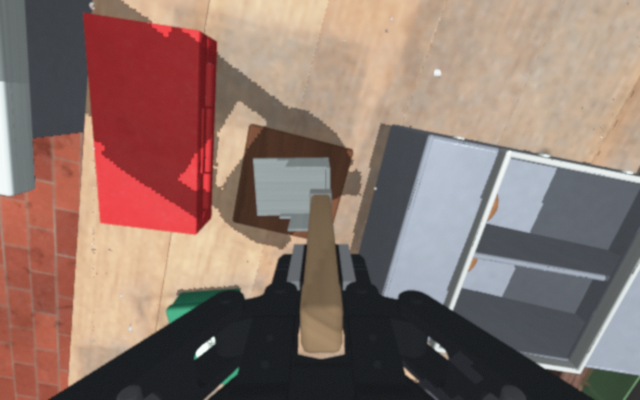

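View pics/s13.png

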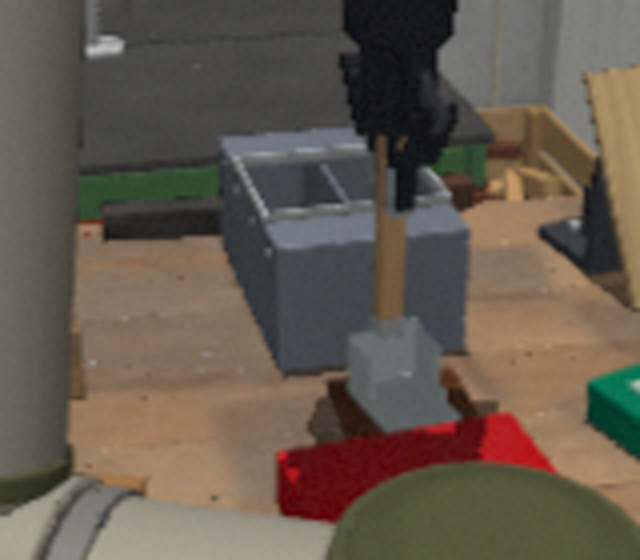

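```bash
cat >> h.py <<'E'
bo=np.array([.6164,-.0809,0]); b_=np.radians(1.6); Bx=-np.array([np.cos(b_),np.sin(b_),0]); By=np.array([np.sin(b_),-np.cos(b_),0])
St=np.array([.0015,-.0275,.1111]) # scoop origin in tool
def floorz(bx): return .033-(bx+.110)*.1228
def scoop(front_world,phi,yawdir=None):
    X0=Bx if yawdir is None else np.array([np.cos(np.radians(yawdir)),np.sin(np.radians(yawdir)),0])
    p=np.radians(phi); X=np.cos(p)*X0-np.sin(p)*ez; Z=np.sin(p)*X0+np.cos(p)*ez; Y=np.cross(Z,X)
    R=np.stack([-Y,-X,-Z],1); O=np.array(front_world)-.035*X
    return O-R@St,R
def sb(bx,by,z,phi): # front lower edge in bin frame (mm)
    return scoop(bo+bx/1e3*Bx+by/1e3*By+z/1e3*ez,phi)
def where():
    s=status.observe(); R=s["tool_rot"]; X,Y,Z=-R[:,1],-R[:,0],-R[:,2]; O=s["position"]+R@St; Fp=O+.035*X-bo
    phi=np.degrees(np.arctan2(-X[2],X@Bx)); print("scoop front bin mm: x %.1f y %.1f z %.1f phi %.1f yawerr %.1f | floor %.1f"%(Fp@Bx*1e3,Fp@By*1e3,Fp[2]*1e3,phi,np.degrees(np.arcsin(X@By)),floorz(Fp@Bx)*1e3),"ft",np.round(s["ft_force"],1),"tq",np.round(s["wrist_torque"],2),"w",round(s["grip_width"]*1e3,1),"t",round(s["time_s"],1))
E
python3 - <<'E'
from h import *
where(); go(*sb(20,-30,170,0))
E
```

```text
scoop front bin mm: x 228.8 y 5.7 z 7.7 phi 0.3 yawerr 10.9 | floor -8.6 ft [ 1.  -0.2  6.4] tq [-0.16  0.29  0.04] w 13.7 t 16.4
row [-0.33, 4.24, -3.22] [0.04, -0.0, 1.37]  dist 266 mm turn 10.9 pos [ 0.4486 -0.0811  0.1191] q [-25.  17.  96.   0.  66. -38.] t 16.4
```

Emit:
{"method": "send_rows", "body": {"targets": [[0, 0, -0.5, 0, 0, 0, 2], [0, 0, -1.2, 0, 0, 0, 2], [0, 0, -2, 0, 0, 0, 2], [0, 0, -2.8, 0, 0, 0, 2], [0, 0, -3.4, 0, 0, 0, 2]]}}

```text
time_s: 17.08
position: [0.4472, -0.0809, 0.2898]
tool_rot: [[-0.217, 0.976, 0.004], [0.976, 0.217, 0.002], [0.001, 0.005, -1.0]]
ft_force: [0.2, -0.5, -2.2]
grip_width: 0.0138
```

```bash
python3 - <<'E'
from h import *
where(); go(*sb(20,-31,175,0))
im,d,K,T=look("scene");save(im,"s14",(230,60,390,280),3)
E
```

```text
scoop front bin mm: x 230.3 y 5.5 z 178.4 phi 0.3 yawerr 10.9 | floor -8.8 ft [ 0.2 -0.5 -2.2] tq [-0.01 -0.03 -0.01] w 13.8 t 17.1
row [-0.32, 4.25, 0.09] [0.03, -0.01, 1.37]  dist 213 mm turn 10.9 pos [ 0.4472 -0.0809  0.2898] q [-25.   9.  78.   0.  94. -38.] t 17.1
```

View pics/s14.png

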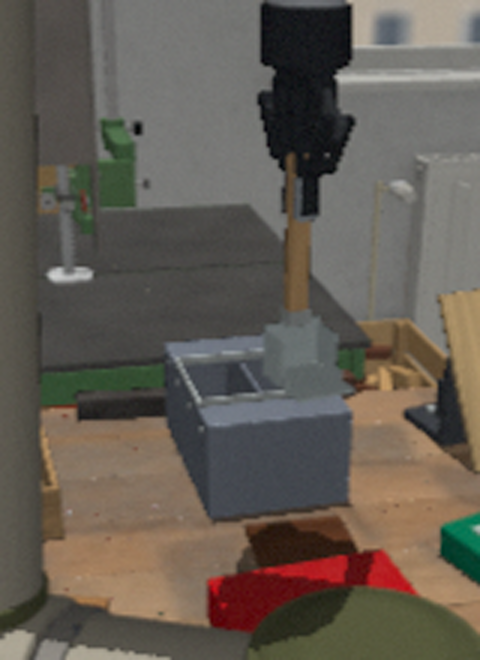

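```bash
python3 - <<'E'
from h import *
go(*sb(12,-32,150,35))
E
```

```text
row [-0.03, 2.92, 0.35] [-4.29, -0.41, 1.33]  dist 147 mm turn 36.1 pos [ 0.4483 -0.0814  0.2931] q [-25.   9.  77.   0.  94. -38.] t 17.1
```

Emit:
{"method": "send_rows", "body": {"targets": [[0, 0.6, 0, -0.6, 0, 0.3, 2], [0, 1.2, 0.05, -1.5, -0.1, 0.6, 2], [0, 1.8, 0.15, -2.5, -0.2, 0.9, 2], [0, 2.4, 0.25, -3.4, -0.3, 1.2, 2], [-0.03, 2.92, 0.35, -4.29, -0.41, 1.33, 2]]}}

```text
time_s: 17.75
position: [0.5905, -0.0505, 0.2703]
tool_rot: [[-0.026, 0.821, 0.57], [1.0, 0.019, 0.018], [0.003, 0.57, -0.821]]
ft_force: [0.3, 0.2, -2.4]
grip_width: 0.0137
```

```bash
python3 - <<'E'
from h import *
where(); 
go(*sb(12,-32,150,35));go(*sb(12,-32,70,35)); go(*sb(12,-32,26,35))
im,d,K,T=look("scene");save(im,"s15",(230,60,390,280),3)
E
```

```text
scoop front bin mm: x 13.0 y -33.0 z 143.4 phi 34.8 yawerr -0.2 | floor 17.9 ft [ 0.3  0.2 -2.4] tq [0.06 0.56 0.06] w 13.7 t 17.8
row [-0.01, 0.08, -0.1] [-0.03, -0.01, -0.03]  dist 7 mm turn 0.3 pos [ 0.5905 -0.0505  0.2703] q [-23.   8.  90.  18.  51. -32.] t 17.8
row [-0.02, -0.83, 1.21] [-0.03, -0.01, -0.03]  dist 73 mm turn 0.3 pos [ 0.5905 -0.0505  0.2703] q [-23.   8.  90.  18.  51. -32.] t 17.8
row [-0.02, -1.33, 1.94] [-0.03, -0.01, -0.03]  dist 117 mm turn 0.3 pos [ 0.5905 -0.0505  0.2703] q [-23.   8.  90.  18.  51. -32.] t 17.8
```

View pics/s15.png

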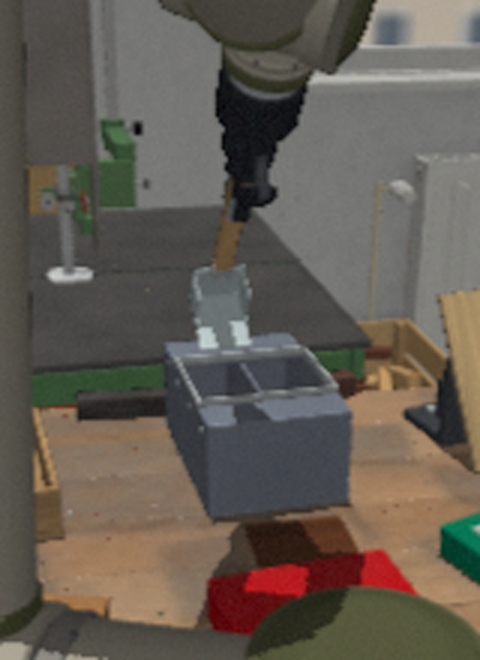

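```bash
python3 - <<'E'
from h import *
s=status.observe(); im,d,K,T=look("wrist"); save(im,"w15")
pts={"F":[.035,0,0],"FL":[.035,.028,0],"FR":[.035,-.028,0],"BT":[-.035,0,.048],"BTL":[-.035,.028,.048],"BTR":[-.035,-.028,.048]}
R=s["tool_rot"];X,Y,Z=-R[:,1],-R[:,0],-R[:,2];O=s["position"]+R@St
j=im.copy()
for k,p in pts.items():
    u=proj(O+p[0]*X+p[1]*Y+p[2]*Z,K,T); print(k,u); cv2.circle(j,(int(u[0]),int(u[1])),3,(255,0,255),1)
for c in [(-45,2.5),(65,2.5),(-45,-2.5),(65,-2.5),(-45,-70.5),(65,-70.5),(65,70.5),(-45,70.5)]:
    z=113 if abs(c[1])>10 else 105
    u=proj(bo+c[0]/1e3*Bx+c[1]/1e3*By+z/1e3*ez,K,T); cv2.circle(j,(int(u[0]),int(u[1])),3,(0,255,0),1)
save(j,"w15o",(200,0,560,300),2.2)
E
```

```text
F [256.1719 186.3001]
FL [257.9264 213.5952]
FR [254.315  157.4121]
BT [330.105  201.3403]
BTL [329.7711 232.9528]
BTR [330.4621 167.5355]
```

View pics/w15o.png

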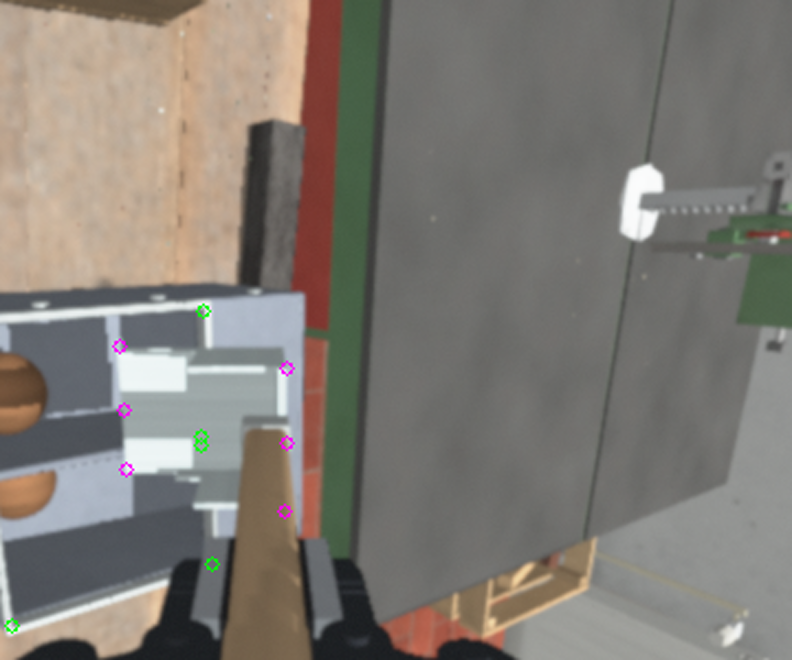

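Emit:
{"method": "send_rows", "body": {"targets": [[0, -0.2, 0.3, 0, 0, 0, 2], [-0.01, -0.4, 0.6, 0, 0, 0, 2], [-0.02, -0.6, 0.9, 0, 0, 0, 2], [-0.02, -0.83, 1.21, 0, 0, 0, 2], [-0.02, -0.83, 1.21, 0, 0, 0, 2]]}}

```text
time_s: 18.48
position: [0.5896, -0.0514, 0.1965]
tool_rot: [[-0.028, 0.825, 0.564], [1.0, 0.021, 0.019], [0.004, 0.564, -0.826]]
ft_force: [-0.2, 1.1, -1.6]
grip_width: 0.0141
```

```bash
python3 - <<'E'
from h import *
where(); go(*sb(12,-32,24,35))
E
```

```text
scoop front bin mm: x 14.9 y -32.3 z 69.5 phi 34.4 yawerr -0.1 | floor 17.7 ft [-0.2  1.1 -1.6] tq [0.   0.51 0.01] w 14.1 t 18.5
row [0.0, -0.49, 0.77] [-0.08, -0.03, -0.02]  dist 46 mm turn 0.7 pos [ 0.5896 -0.0514  0.1965] q [-24.  13.  97.  22.  40. -38.] t 18.5
```

Emit:
{"method": "send_rows", "body": {"targets": [[0, -0.2, 0.26, 0, 0, 0, 2], [0, -0.36, 0.52, 0, 0, 0, 2], [0, -0.49, 0.77, -0.08, 0, 0, 2], [0, -0.49, 0.77, -0.08, 0, 0, 2]]}}

```text
time_s: 18.98
position: [0.5921, -0.0513, 0.1521]
tool_rot: [[-0.028, 0.817, 0.576], [1.0, 0.021, 0.019], [0.004, 0.576, -0.817]]
ft_force: [0.1, 0.2, -2.0]
grip_width: 0.0137
```

```bash
python3 - <<'E'
from h import *
where(); go(*sb(12,-32,19,35));  go(*sb(24,-32,17.5,28))
E
```

```text
scoop front bin mm: x 10.6 y -32.2 z 25.3 phi 35.2 yawerr -0.1 | floor 18.2 ft [ 0.1  0.2 -2. ] tq [0.02 0.51 0.01] w 13.7 t 19.0
row [0.0, -0.09, 0.09] [0.02, -0.02, -0.01]  dist 6 mm turn 0.3 pos [ 0.5921 -0.0513  0.1521] q [-24.  16. 102.  27.  33. -44.] t 19.0
row [0.0, -0.04, 0.15] [0.9, -0.02, -0.01]  dist 8 mm turn 7.2 pos [ 0.5921 -0.0513  0.1521] q [-24.  16. 102.  27.  33. -44.] t 19.0
```

Emit:
{"method": "send_rows", "body": {"targets": [[0, -0.05, 0.05, 0, 0, 0, 2], [0, -0.1, 0.1, 0, 0, 0, 2], [0, -0.1, 0.1, 0, 0, 0, 2]]}}

```text
time_s: 19.35
position: [0.5909, -0.0514, 0.1452]
tool_rot: [[-0.027, 0.816, 0.577], [1.0, 0.021, 0.018], [0.003, 0.577, -0.817]]
ft_force: [-0.2, 0.0, -0.8]
grip_width: 0.014
```

```bash
python3 - <<'E'
from h import *
where(); go(*sb(14,-32,17,32))
E
```

```text
scoop front bin mm: x 11.6 y -32.1 z 18.4 phi 35.3 yawerr -0.1 | floor 18.1 ft [-0.2  0.  -0.8] tq [-0.04  0.56  0.01] w 14.0 t 19.4
row [0.01, 0.07, 0.07] [0.41, -0.01, -0.02]  dist 5 mm turn 3.3 pos [ 0.5909 -0.0514  0.1452] q [-24.  17. 103.  28.  31. -46.] t 19.4
```

```bash
python3 - <<'E'
from h import *
go(*sb(18,-32,16.7,30));go(*sb(24,-32,16,25)); go(*sb(30,-32,15.3,20)); go(*sb(36,-32,14.6,17))
E
```

```text
row [0.01, 0.07, 0.08] [0.66, -0.01, -0.01]  dist 5 mm turn 5.3 pos [ 0.5909 -0.0514  0.1452] q [-24.  17. 103.  28.  31. -46.] t 19.4
row [0.01, 0.14, 0.15] [1.28, -0.02, -0.01]  dist 11 mm turn 10.3 pos [ 0.5909 -0.0514  0.1452] q [-24.  17. 103.  28.  31. -46.] t 19.4
row [0.01, 0.2, 0.25] [1.91, -0.02, -0.01]  dist 16 mm turn 15.3 pos [ 0.5909 -0.0514  0.1452] q [-24.  17. 103.  28.  31. -46.] t 19.4
row [0.01, 0.19, 0.28] [2.28, -0.02, -0.01]  dist 17 mm turn 18.3 pos [ 0.5909 -0.0514  0.1452] q [-24.  17. 103.  28.  31. -46.] t 19.4
```

Emit:
{"method": "send_rows", "body": {"targets": [[0, 0.04, 0.04, 0.33, 0, 0, 2], [0.01, 0.07, 0.08, 0.66, 0, 0, 2], [0.01, 0.1, 0.11, 0.97, 0, 0, 2], [0.01, 0.14, 0.15, 1.28, 0, 0, 2], [0.01, 0.14, 0.15, 1.28, 0, 0, 2]]}}

```text
time_s: 19.98
position: [0.6018, -0.0507, 0.1435]
tool_rot: [[-0.028, 0.905, 0.424], [1.0, 0.024, 0.014], [0.002, 0.424, -0.906]]
ft_force: [0.6, -0.1, 0.7]
grip_width: 0.0144
```

```bash
python3 - <<'E'
from h import *
where(); go(*sb(30,-32,15.3,20)); go(*sb(36,-32,14.6,17)); go(*sb(42,-32,14,12))
E
```

```text
scoop front bin mm: x 23.3 y -32.4 z 16.4 phi 25.1 yawerr -0.1 | floor 16.6 ft [ 0.6 -0.1  0.7] tq [-0.08 -0.03 -0.09] w 14.4 t 20.0
row [-0.0, 0.06, 0.08] [0.64, -0.01, -0.01]  dist 5 mm turn 5.1 pos [ 0.6018 -0.0507  0.1435] q [-21.  20.  93.  13.  45. -30.] t 20.0
row [-0.0, 0.05, 0.12] [1.01, -0.01, -0.01]  dist 7 mm turn 8.1 pos [ 0.6018 -0.0507  0.1435] q [-21.  20.  93.  13.  45. -30.] t 20.0
row [-0.0, 0.11, 0.23] [1.64, -0.01, -0.01]  dist 13 mm turn 13.1 pos [ 0.6018 -0.0507  0.1435] q [-21.  20.  93.  13.  45. -30.] t 20.0
```

Emit:
{"method": "send_rows", "body": {"targets": [[0, 0.03, 0.04, 0.32, 0, 0, 2], [0, 0.06, 0.08, 0.64, 0, 0, 2], [0, 0.055, 0.1, 0.82, 0, 0, 2], [0, 0.05, 0.12, 1.01, 0, 0, 2], [0, 0.05, 0.12, 1.01, 0, 0, 2]]}}

```text
time_s: 20.6
position: [0.6063, -0.0506, 0.1393]
tool_rot: [[-0.027, 0.956, 0.293], [1.0, 0.025, 0.01], [0.003, 0.293, -0.956]]
ft_force: [1.8, 0.0, 5.3]
grip_width: 0.0137
```

```bash
python3 - <<'E'
from h import *
where(); go(*sb(42,-32,14,12)); go(*sb(48,-32,13.3,8))
im,d,K,T=look("wrist"); save(im,"w16",(150,0,470,320),2)
im,d,K,T=look("top"); save(im,"t16",(280,110,400,230),5)
E
```

```text
scoop front bin mm: x 36.5 y -32.4 z 14.7 phi 17.0 yawerr -0.1 | floor 15.0 ft [1.8 0.  5.3] tq [ 0.2  -0.36 -0.02] w 13.7 t 20.6
row [-0.0, 0.08, 0.1] [0.63, -0.02, -0.01]  dist 6 mm turn 5.0 pos [ 0.6063 -0.0506  0.1393] q [-19.  23.  85.   7.  56. -24.] t 20.6
row [-0.0, 0.1, 0.18] [1.13, -0.02, -0.01]  dist 11 mm turn 9.0 pos [ 0.6063 -0.0506  0.1393] q [-19.  23.  85.   7.  56. -24.] t 20.6
```

View pics/w16.png

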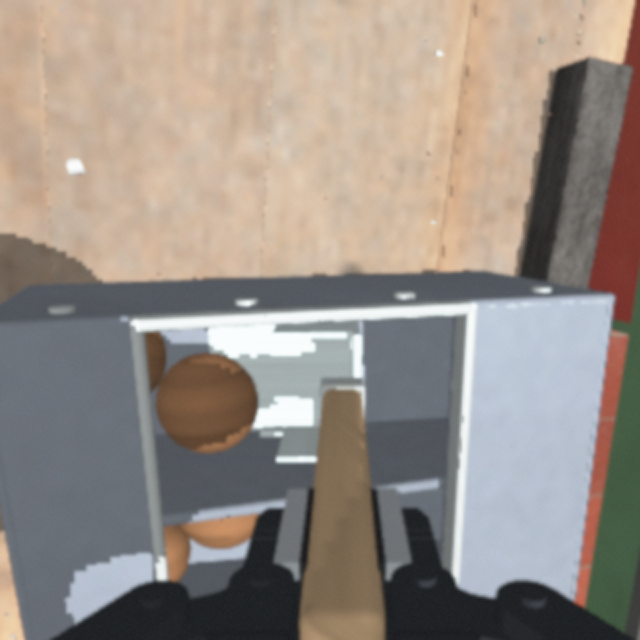

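View pics/t16.png

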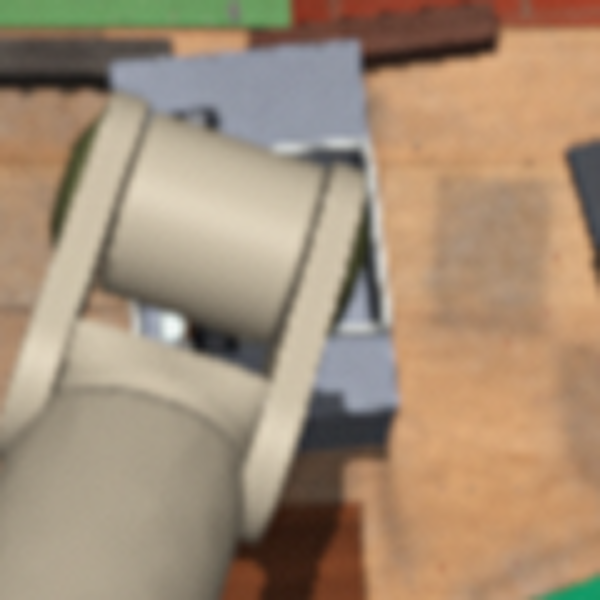

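Emit:
{"method": "send_rows", "body": {"targets": [[0, 0.04, 0.05, 0.32, 0, 0, 2], [0, 0.08, 0.1, 0.63, 0, 0, 2], [0, 0.09, 0.14, 0.88, 0, 0, 2], [0, 0.1, 0.18, 1.13, 0, 0, 2], [0, 0.1, 0.18, 1.13, 0, 0, 2]]}}

```text
time_s: 21.32
position: [0.6137, -0.0504, 0.132]
tool_rot: [[-0.027, 0.99, 0.139], [1.0, 0.027, 0.006], [0.003, 0.139, -0.99]]
ft_force: [1.1, 0.4, 7.1]
grip_width: 0.0138
```

```bash
cat > ws.py <<'E'
from h import *
import sys
where()
im,d,K,T=look("wrist"); save(im,sys.argv[1],(150,0,470,320),2)
E
python3 ws.py w17; python3 -c "
from h import *
go(*sb(54,-32,12.5,7));go(*sb(54,-32,15,-2))"
```

```text
scoop front bin mm: x 48.3 y -32.4 z 13.3 phi 8.0 yawerr -0.0 | floor 13.6 ft [1.1 0.4 7.1] tq [-0.01 -0.27 -0.01] w 13.8 t 21.3
row [-0.0, -0.08, 0.02] [0.12, -0.02, -0.01]  dist 4 mm turn 1.0 pos [ 0.6136 -0.0504  0.1321] q [-17.  28.  77.   3.  68. -19.] t 21.4
row [-0.0, 0.26, 0.2] [1.25, -0.02, -0.0]  dist 16 mm turn 10.0 pos [ 0.6136 -0.0504  0.1321] q [-17.  28.  77.   3.  68. -19.] t 21.4
```

View pics/w17.png

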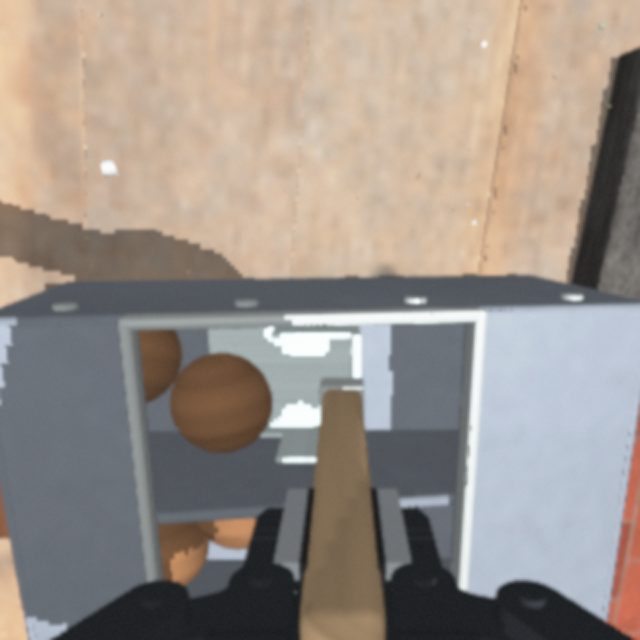

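```bash
cat >> h.py <<'E'
from scipy.optimize import least_squares
def balls(W,im,box=(-60,100,-75,75,15,160)):
    "orange pixels in bin box -> clusters -> sphere fits in bin mm"
    D=W-bo; B=np.stack([D@Bx,D@By,D[...,2]],-1)*1e3
    hsv=cv2.cvtColor(im,cv2.COLOR_RGB2HSV)
    m=(hsv[...,1]>125)&(hsv[...,0]<18)&(B[...,0]>box[0])&(B[...,0]<box[1])&(B[...,1]>box[2])&(B[...,1]<box[3])&(B[...,2]>box[4])&(B[...,2]<box[5])
    n,l,st,ce=cv2.connectedComponentsWithStats(m.astype(np.uint8))
    out=[]
    for i in range(1,n):
        if st[i,4]<40: continue
        P=B[l==i]; 
        r=least_squares(lambda c:np.linalg.norm(P-c,axis=1)-22.5,P.mean(0)-[0,0,15],loss="soft_l1",f_scale=1.5)
        out.append((st[i,4],np.round(r.x,1),round(float(np.sqrt(2*r.cost/len(P))),1),np.round(ce[i])))
    return out
E
cat > ws.py <<'E'
from h import *
import sys
where()
im,d,K,T=look("wrist"); save(im,sys.argv[1],(150,0,470,320),2)
s=status.observe(); R=s["tool_rot"]; O=s["position"]+R@St
for o in balls(cloud(d,K,T),im):
    w=bo+(o[1][0]*Bx+o[1][1]*By+o[1][2]*ez)/1e3; q=R.T@(w-O)*1e3
    print("ball bin",o[1],"scoop frame",np.round([-q[1],-q[0],-q[2]],1),"n",o[0],"res",o[2])
E
python3 ws.py w18
```

```text
scoop front bin mm: x 48.4 y -32.4 z 13.3 phi 8.0 yawerr -0.0 | floor 13.5 ft [1.9 0.1 5.2] tq [-0.04 -0.36  0.  ] w 13.4 t 21.4
```

```bash
python3 - <<'E'
from h import *
im,d,K,T=look("wrist"); hsv=cv2.cvtColor(im,cv2.COLOR_RGB2HSV); print(hsv[200,260],hsv[190,250],hsv[180,225],hsv[272,240],cloud(d,K,T)[200,260],"handle",hsv[230,320],"table",hsv[50,300])
E
```

```text
[ 13 121 126] [ 14 123 110] [ 13 121 105] [ 13 121 114] [ 0.573  -0.0491  0.0618] handle [ 16  89 126] table [ 14  56 211]
```

```bash
sed -i 's/>125)&(hsv\[...,0\]<18)/>102)\&(hsv[...,0]<18)/' h.py; python3 ws.py w18
```

```text
scoop front bin mm: x 48.5 y -32.4 z 13.4 phi 8.0 yawerr -0.1 | floor 13.5 ft [ 1.9 -0.3  5.7] tq [ 0.02 -0.46 -0.05] w 13.9 t 21.5
ball bin [ 82.5 -48.2  38.1] scoop frame [ 65.2 -15.8  29.2] n 481 res 0.5
ball bin [ 43.5 -25.   39.6] scoop frame [26.4  7.3 25.3] n 1804 res 0.5
ball bin [54.3 43.6 67. ] scoop frame [33.2 75.9 54.1] n 817 res 2.3
```

```bash
python3 - <<'E'
from h import *
go(*sb(49,-33,20,3));go(*sb(49,-33.5,24.5,-1)); go(*sb(49,-34,34,-8))
E
```

```text
row [0.02, 0.2, -0.02] [0.63, -0.02, -0.01]  dist 10 mm turn 5.0 pos [ 0.6135 -0.0504  0.1321] q [-17.  28.  77.   3.  68. -19.] t 21.5
row [0.03, 0.35, 0.0] [1.13, -0.02, -0.01]  dist 18 mm turn 9.0 pos [ 0.6135 -0.0504  0.1321] q [-17.  28.  77.   3.  68. -19.] t 21.5
row [0.04, 0.61, 0.02] [2.0, -0.02, -0.0]  dist 31 mm turn 16.0 pos [ 0.6135 -0.0504  0.1321] q [-17.  28.  77.   3.  68. -19.] t 21.5
```

Emit:
{"method": "send_rows", "body": {"targets": [[0.01, 0.1, -0.02, 0.32, 0, 0, 2], [0.02, 0.2, -0.02, 0.63, 0, 0, 2], [0.03, 0.35, 0, 1.13, 0, 0, 2], [0.035, 0.48, 0, 1.6, 0, 0, 2], [0.04, 0.61, 0.02, 2, 0, 0, 2]]}}

```text
time_s: 22.15
position: [0.6427, -0.0474, 0.1335]
tool_rot: [[-0.027, 0.989, -0.146], [1.0, 0.028, -0.0], [0.004, -0.146, -0.989]]
ft_force: [-0.9, -0.5, -1.4]
grip_width: 0.0136
```

```bash
python3 ws.py w19
```

```text
scoop front bin mm: x 50.9 y -34.7 z 32.8 phi -8.4 yawerr -0.0 | floor 13.2 ft [-0.9 -0.5 -1.4] tq [ 0.05 -0.22  0.08] w 13.6 t 22.1
ball bin [ 76.9 -47.9  32.5] scoop frame [ 61.5 -13.1  -3.6] n 1123 res 0.5
ball bin [ 22.1 -28.8  53.9] scoop frame [10.5  5.8 25.7] n 1791 res 0.5
ball bin [58.8 40.1 65.6] scoop frame [48.5 74.7 32.1] n 1241 res 3.2
```

View pics/w19.png

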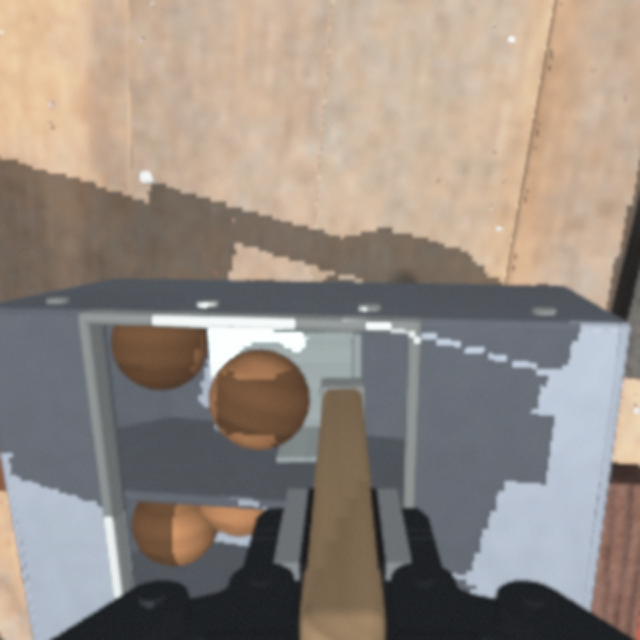

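```bash
python3 - <<'E'
from h import *
go(*sb(50,-36,70,-11)); go(*sb(50,-36,120,-15));go(*sb(50,-36,190,-18))
E
```

```text
row [0.04, -0.01, -0.69] [0.31, -0.03, 0.0]  dist 35 mm turn 2.5 pos [ 0.6435 -0.0473  0.1328] q [-14.  39.  55.  -2.  94. -15.] t 22.2
row [0.04, -0.01, -1.58] [0.81, -0.03, 0.0]  dist 79 mm turn 6.5 pos [ 0.6435 -0.0473  0.1328] q [-14.  39.  55.  -2.  94. -15.] t 22.2
row [0.05, -0.11, -2.89] [1.19, -0.03, 0.0]  dist 144 mm turn 9.5 pos [ 0.6435 -0.0473  0.1328] q [-14.  39.  55.  -2.  94. -15.] t 22.2
```

Emit:
{"method": "send_rows", "body": {"targets": [[0.02, 0, -0.3, 0.15, 0, 0, 2], [0.04, 0, -0.7, 0.31, 0, 0, 2], [0.04, 0, -1.1, 0.5, 0, 0, 2], [0.04, 0, -1.58, 0.81, 0, 0, 2], [0.04, 0, -1.58, 0.81, 0, 0, 2]]}}

```text
time_s: 22.82
position: [0.655, -0.0456, 0.2129]
tool_rot: [[-0.027, 0.968, -0.25], [1.0, 0.027, -0.004], [0.003, -0.25, -0.968]]
ft_force: [0.8, -0.5, -2.6]
grip_width: 0.0138
```

```bash
python3 ws.py w20;python3 -c "
from h import *
go(*sb(50,-36,190,-18))"
```

```text
scoop front bin mm: x 48.7 y -36.0 z 120.9 phi -14.5 yawerr 0.0 | floor 13.5 ft [ 0.8 -0.5 -2.6] tq [-0.04 -0.32 -0.1 ] w 13.8 t 22.8
ball bin [ 76.8 -47.3  32.7] scoop frame [ 39.5 -10.8 -91.4] n 261 res 0.6
ball bin [ -0.5 -34.3 134.2] scoop frame [-9.8  1.8 26.3] n 1415 res 0.5
ball bin [75.9 47.6 32.5] scoop frame [ 38.6  84.1 -91.1] n 781 res 2.9
row [0.01, -0.23, -1.27] [0.43, -0.02, 0.0]  dist 65 mm turn 3.4 pos [ 0.6544 -0.0454  0.2118] q [-13.  42.  38.  -4. 114. -15.] t 22.9
```

View pics/w20.png

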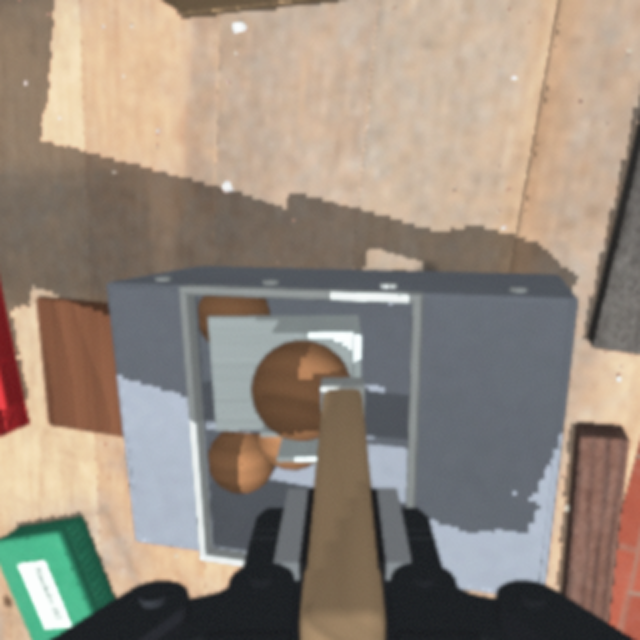

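Emit:
{"method": "send_rows", "body": {"targets": [[0, -0.05, -0.4, 0.1, 0, 0, 2], [0.01, -0.1, -0.8, 0.25, 0, 0, 2], [0.01, -0.23, -1.27, 0.43, 0, 0, 2], [0.01, -0.23, -1.27, 0.43, 0, 0, 2]]}}

```text
time_s: 23.38
position: [0.6597, -0.0451, 0.277]
tool_rot: [[-0.027, 0.951, -0.307], [1.0, 0.027, -0.006], [0.003, -0.307, -0.952]]
ft_force: [0.9, -1.3, -2.4]
grip_width: 0.014
```

```bash
cat > tray.py <<'E'
from h import *
im,d,K,T=look("top"); W=cloud(d,K,T); save(im,"ttray",(180,110,480,290),2.6)
for o in vision.masks_of("top","tray")[:1]:
    P=W[o["pixels"]]; P=P[~np.isnan(P[:,0])]; print(o["p"],o["extent"])
    Q=P[(P[:,2]>.047)&(P[:,2]<.063)]; print("rim",len(Q),rect(Q)); 
    Q=P[(P[:,2]<.016)]; print("floor",len(Q),np.percentile(Q,[2,50,98],axis=0).tolist(), rect(Q))
E
python3 tray.py; python3 -c "
from h import *
where()"
```

```text
0.84 [200.7, 141.2, 257.5, 175.7]
rim 256 ((640.0076904296875, 229.94705200195312), (103.40091705322266, 170.435791015625), 2.1426944732666016)
floor 897 [[0.6163993158629484, 0.15871675889737497, 0.0016341853052097477], [0.6559944152113383, 0.22093689064944505, 0.008018916188053282], [0.6861976813950511, 0.3069025072706999, 0.014286440836933235]] ((645.2469482421875, 227.71307373046875), (84.6095962524414, 165.300537109375), 1.7087781429290771)
scoop front bin mm: x 50.1 y -36.5 z 189.4 phi -18.1 yawerr 0.0 | floor 13.3 ft [ 0.3  1.  -2.5] tq [-0.03 -0.45 -0.03] w 13.8 t 23.5
```

View pics/ttray.png

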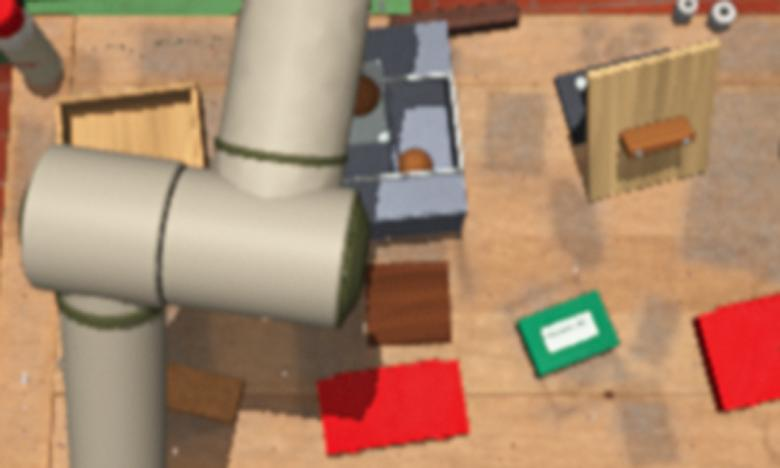

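```bash
python3 - <<'E'
from h import *
go(*scoop([.60,.25,.17],-15,181.6))
E
```

```text
row [5.9, 0.82, 0.06] [-0.39, -0.02, 0.0]  dist 298 mm turn 3.1 pos [ 0.6592 -0.045   0.2755] q [-12.  45.  22.  -5. 130. -17.] t 23.5
```

```bash
python3 - <<'E'
from h import *
go(*scoop([.565,.25,.15],-12,185))
E
```

```text
row [6.02, 0.15, 0.6] [-0.76, -0.14, -0.41]  dist 302 mm turn 7.0 pos [ 0.6592 -0.045   0.2755] q [-12.  45.  22.  -5. 130. -17.] t 23.5
```

Emit:
{"method": "send_rows", "body": {"targets": [[0.5, 0, 0, 0, 0, 0, 2], [1.3, 0, 0.1, -0.1, 0, -0.1, 2], [2.1, 0, 0.2, -0.2, -0.05, -0.15, 2], [2.9, 0.05, 0.3, -0.35, -0.1, -0.2, 2], [3.7, 0.1, 0.4, -0.5, -0.1, -0.3, 2]]}}

```text
time_s: 24.1
position: [0.6522, 0.1413, 0.2555]
tool_rot: [[-0.071, 0.967, -0.243], [0.997, 0.07, -0.016], [0.001, -0.243, -0.97]]
ft_force: [1.1, 0.5, -3.3]
grip_width: 0.014
```

```bash
python3 - <<'E'
from h import *
where();go(*scoop([.565,.25,.15],-12,185))
E
```

```text
scoop front bin mm: x 45.6 y -219.0 z 163.0 phi -14.1 yawerr 2.4 | floor 13.9 ft [ 1.1  0.5 -3.3] tq [ 0.01 -0.31 -0.08] w 14.0 t 24.1
row [2.29, 0.15, 0.17] [-0.26, -0.03, -0.11]  dist 115 mm turn 2.3 pos [0.6522 0.1413 0.2555] q [  2.  42.  29.  -0. 122.  -2.] t 24.1
```

Emit:
{"method": "send_rows", "body": {"targets": [[0.7, 0, 0, 0, 0, 0, 2], [1.4, 0.05, 0.1, -0.1, 0, -0.05, 2], [1.9, 0.1, 0.15, -0.2, 0, -0.1, 2], [2.29, 0.15, 0.17, -0.26, 0, -0.11, 2], [2.29, 0.15, 0.17, -0.26, 0, -0.11, 2]]}}

```text
time_s: 24.72
position: [0.6499, 0.2555, 0.2468]
tool_rot: [[-0.087, 0.975, -0.207], [0.996, 0.086, -0.014], [0.004, -0.207, -0.978]]
ft_force: [0.2, -0.9, -1.7]
grip_width: 0.0142
```

```bash
cat > wt.py <<'E'
from h import *
import sys
im,d,K,T=look("wrist"); save(im,sys.argv[1]); W=cloud(d,K,T)
for o in vision.masks_of("wrist","tray")[:1]:
    P=W[o["pixels"]]; P=P[~np.isnan(P[:,0])]; print(o["p"],o["extent"])
    Q=P[(P[:,2]>.05)&(P[:,2]<.06)]; print("rim",len(Q),rect(Q)); 
E
python3 wt.py w21
```

```text
0.92 [233.5, 111.9, 392.2, 259.8]
rim 2889 ((593.3349609375, 226.84010314941406), (199.93310546875, 169.85012817382812), 3.0879273414611816)
```

View pics/w21.png

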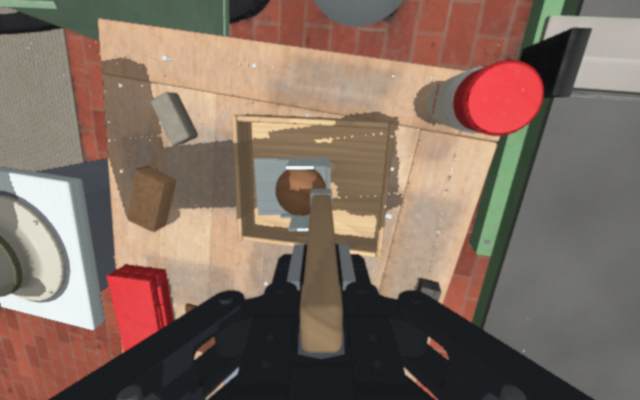

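```bash
python3 - <<'E'
from h import *
go(*scoop([.57,.25,.07],-8,184)); go(*scoop([.57,.25,.05],10,184));go(*scoop([.57,.25,.045],30,184))
E
```

```text
row [0.0, 0.26, 1.5] [-0.49, -0.01, 0.11]  dist 76 mm turn 4.0 pos [0.6503 0.2538 0.2472] q [ 11.  45.  25.   2. 122.   7.] t 24.8
row [0.01, -0.43, 1.66] [-2.74, -0.03, 0.11]  dist 86 mm turn 22.0 pos [0.6503 0.2538 0.2472] q [ 11.  45.  25.   2. 122.   7.] t 24.8
row [0.03, -1.29, 1.8] [-5.24, -0.05, 0.11]  dist 111 mm turn 41.9 pos [0.6503 0.2538 0.2472] q [ 11.  45.  25.   2. 122.   7.] t 24.8
```

Emit:
{"method": "send_rows", "body": {"targets": [[0, 0.06, 0.4, -0.1, 0, 0.02, 2], [0, 0.12, 0.8, -0.25, 0, 0.05, 2], [0, 0.2, 1.2, -0.4, 0, 0.1, 2], [0, 0.26, 1.5, -0.49, 0, 0.11, 2], [0, 0.26, 1.5, -0.49, 0, 0.11, 2]]}}

```text
time_s: 25.45
position: [0.647, 0.2534, 0.1705]
tool_rot: [[-0.07, 0.987, -0.142], [0.998, 0.069, -0.009], [0.001, -0.142, -0.99]]
ft_force: [-0.6, -0.2, -2.0]
grip_width: 0.0138
```

```bash
python3 - <<'E'
from h import *
where(); go(*scoop([.57,.25,.05],10,184));go(*scoop([.57,.25,.045],30,184))
E
```

```text
scoop front bin mm: x 37.7 y -331.7 z 69.4 phi -8.2 yawerr 2.4 | floor 14.9 ft [-0.6 -0.2 -2. ] tq [-0.05 -0.17 -0.02] w 13.8 t 25.4
row [0.01, -0.69, 0.1] [-2.27, -0.01, -0.0]  dist 35 mm turn 18.2 pos [0.647  0.2534 0.1705] q [ 11.  43.  41.   1. 104.   7.] t 25.4
row [0.01, -1.56, 0.18] [-4.77, -0.01, -0.0]  dist 78 mm turn 38.2 pos [0.647  0.2534 0.1705] q [ 11.  43.  41.   1. 104.   7.] t 25.4
```

Emit:
{"method": "send_rows", "body": {"targets": [[0, -0.35, 0.05, -1.1, 0, 0, 2], [0.01, -0.69, 0.1, -2.1, 0, 0, 2], [0.01, -0.9, 0.12, -2.7, 0, 0, 2], [0.01, -1.2, 0.15, -3.6, 0, 0, 2], [0.01, -1.56, 0.18, -4.77, 0, 0, 2]]}}

```text
time_s: 26.08
position: [0.5697, 0.249, 0.1752]
tool_rot: [[-0.07, 0.859, 0.507], [0.998, 0.059, 0.038], [0.003, 0.509, -0.861]]
ft_force: [1.3, -0.7, -1.9]
grip_width: 0.014
```

Emit:
{"method": "send_rows", "body": {"targets": [[0, 0, 0, 0, 0, 0, 2], [0, 0, 0, 0, 0, 0, 2], [0, 0, 0, 0, 0, 0, 2], [0, 0, 0, 0, 0, 0, 2]]}}

```text
time_s: 26.58
position: [0.5699, 0.2495, 0.1735]
tool_rot: [[-0.07, 0.862, 0.501], [0.998, 0.06, 0.037], [0.002, 0.503, -0.864]]
ft_force: [-0.1, -0.8, -2.0]
grip_width: 0.0135
```

```bash
python3 - <<'E'
from h import *
where()
im,d,K,T=look("wrist"); save(im,"w22")
E
```

```text
scoop front bin mm: x 35.5 y -333.4 z 46.1 phi 30.2 yawerr 2.1 | floor 15.1 ft [-0.1 -0.8 -2. ] tq [0.02 0.48 0.  ] w 13.5 t 26.6
```

View pics/w22.png

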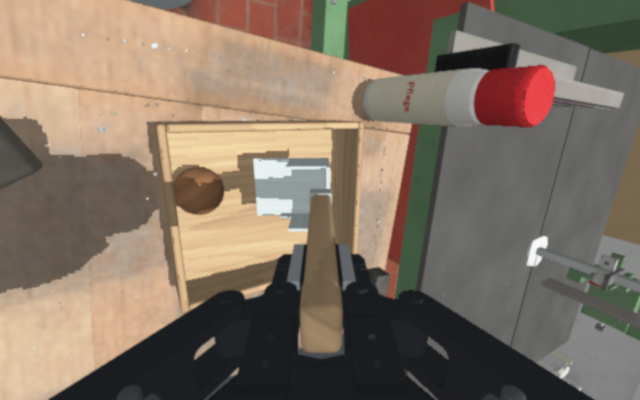

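```bash
python3 - <<'E'
from h import *
go(*scoop([.57,.25,.17],20,183)); go(*sb(12,0,170,28)); go(*sb(12,32,150,35))
E
```

```text
row [-0.02, 1.59, -1.91] [1.27, -0.07, 0.11]  dist 124 mm turn 10.2 pos [0.5697 0.2495 0.1734] q [15. 19. 90. -8. 41. 16.] t 26.6
row [-6.68, 1.5, -2.01] [0.27, -0.16, 0.26]  dist 357 mm turn 3.3 pos [0.5697 0.2495 0.1734] q [15. 19. 90. -8. 41. 16.] t 26.6
row [-7.3, 1.0, -1.83] [-0.61, -0.18, 0.25]  dist 380 mm turn 5.4 pos [0.5697 0.2495 0.1734] q [15. 19. 90. -8. 41. 16.] t 26.6
```

Emit:
{"method": "send_rows", "body": {"targets": [[0, 0.5, -0.8, 0.2, 0, 0, 2], [0, 1, -1.6, 0.3, 0, 0.05, 2], [-0.6, 1.4, -2, 0.3, 0, 0.1, 2], [-1.7, 1.4, -2, 0.3, 0, 0.15, 2], [-2.8, 1.4, -2, 0.3, -0.1, 0.2, 2]]}}

```text
time_s: 27.25
position: [0.5894, 0.1089, 0.295]
tool_rot: [[-0.04, 0.884, 0.466], [0.999, 0.034, 0.021], [0.003, 0.466, -0.885]]
ft_force: [2.1, 0.1, -2.1]
grip_width: 0.0137
```

```bash
python3 - <<'E'
from h import *
where(); go(*sb(12,0,170,28)); go(*sb(12,32,150,35))
E
```

```text
scoop front bin mm: x 25.2 y -192.3 z 167.6 phi 27.8 yawerr 0.5 | floor 16.4 ft [ 2.1  0.1 -2.1] tq [-0.06  0.42 -0.02] w 13.7 t 27.2
row [-3.84, 0.21, 0.04] [-0.03, -0.06, 0.07]  dist 192 mm turn 0.7 pos [0.5894 0.1089 0.295 ] q [-2. 11. 80.  2. 62. -5.] t 27.2
row [-4.48, -0.26, 0.26] [-0.9, -0.06, 0.06]  dist 225 mm turn 7.3 pos [0.5894 0.1089 0.295 ] q [-2. 11. 80.  2. 62. -5.] t 27.2
```

Emit:
{"method": "send_rows", "body": {"targets": [[-0.9, 0, 0, 0, 0, 0, 2], [-1.9, 0, 0, -0.2, 0, 0, 2], [-2.9, -0.1, 0, -0.4, 0, 0, 2], [-3.8, -0.2, 0.1, -0.7, -0.05, 0.05, 2], [-4.48, -0.26, 0.26, -0.9, -0.06, 0.06, 2]]}}

```text
time_s: 27.88
position: [0.5925, -0.1157, 0.2764]
tool_rot: [[-0.027, 0.819, 0.574], [1.0, 0.022, 0.015], [-0.001, 0.574, -0.819]]
ft_force: [-0.1, 0.1, -2.1]
grip_width: 0.0138
```

```bash
python3 - <<'E'
from h import *
where(); go(*sb(13,32,72,35));go(*sb(11.5,32,24,35))
E
```

```text
scoop front bin mm: x 12.3 y 32.7 z 149.6 phi 35.0 yawerr -0.0 | floor 18.0 ft [-0.1  0.1 -2.1] tq [ 0.09  0.56 -0.02] w 13.8 t 27.9
row [0.01, -0.9, 1.26] [0.0, 0.01, -0.0]  dist 78 mm turn 0.1 pos [ 0.5925 -0.1157  0.2764] q [-31.  10.  87.  22.  55. -41.] t 27.9
row [0.01, -1.43, 2.07] [0.0, 0.01, -0.0]  dist 126 mm turn 0.1 pos [ 0.5925 -0.1157  0.2764] q [-31.  10.  87.  22.  55. -41.] t 27.9
```

Emit:
{"method": "send_rows", "body": {"targets": [[0, -0.3, 0.4, 0, 0, 0, 2], [0, -0.6, 0.83, 0, 0, 0, 2], [0, -0.9, 1.26, 0, 0, 0, 2], [0, -1.2, 1.7, 0, 0, 0, 2], [0, -1.43, 2.07, 0, 0, 0, 2]]}}

```text
time_s: 28.5
position: [0.5934, -0.1137, 0.1496]
tool_rot: [[-0.029, 0.82, 0.572], [1.0, 0.023, 0.016], [0.0, 0.572, -0.82]]
ft_force: [-0.3, -0.0, -1.1]
grip_width: 0.0138
```

```bash
python3 ws.py w23; python3 - <<'E'
from h import *
go(*sb(12,32,18,35)); go(*sb(18,32,16.7,30));go(*sb(24,32,16,25)); go(*sb(30,32,15.3,20)); go(*sb(36,32,14.6,17))
E
```

```text
scoop front bin mm: x 11.6 y 30.6 z 22.7 phi 34.9 yawerr 0.0 | floor 18.1 ft [-0.3 -0.  -1.1] tq [ 0.03  0.56 -0.01] w 13.8 t 28.5
ball bin [38.6 24.7 37.1] scoop frame [46.2 -5.2 28.8] n 691 res 0.5
row [-0.04, -0.02, 0.03] [-0.04, -0.02, -0.01]  dist 3 mm turn 0.3 pos [ 0.5924 -0.1132  0.1467] q [-31.  18. 100.  31.  36. -54.] t 28.6
row [-0.04, 0.06, 0.1] [0.59, -0.02, -0.0]  dist 6 mm turn 4.7 pos [ 0.5924 -0.1132  0.1467] q [-31.  18. 100.  31.  36. -54.] t 28.6
row [-0.04, 0.13, 0.18] [1.21, -0.02, -0.0]  dist 11 mm turn 9.7 pos [ 0.5924 -0.1132  0.1467] q [-31.  18. 100.  31.  36. -54.] t 28.6
row [-0.04, 0.19, 0.27] [1.84, -0.02, -0.0]  dist 17 mm turn 14.7 pos [ 0.5924 -0.1132  0.1467] q [-31.  18. 100.  31.  36. -54.] t 28.6
row [-0.04, 0.18, 0.31] [2.21, -0.02, -0.0]  dist 18 mm turn 17.7 pos [ 0.5924 -0.1132  0.1467] q [-31.  18. 100.  31.  36. -54.] t 28.6
```

View pics/w23.png

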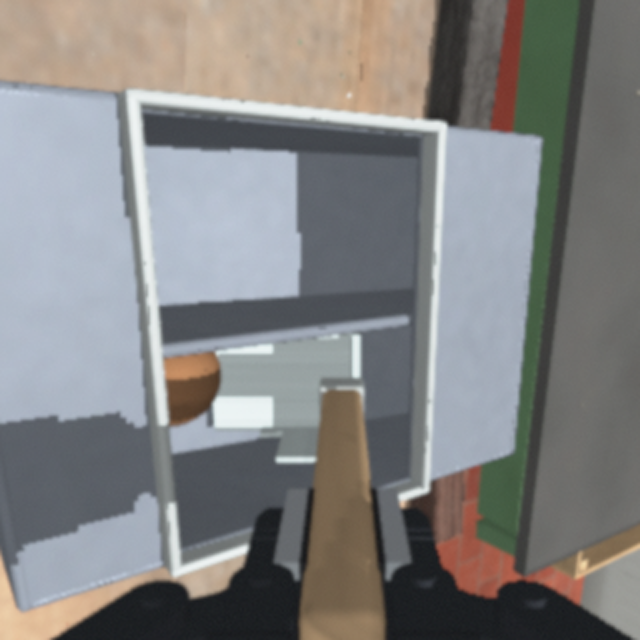

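Emit:
{"method": "send_rows", "body": {"targets": [[-0.04, -0.02, 0.04, 0, 0, 0, 2], [-0.04, 0.06, 0.1, 0.6, 0, 0, 2], [-0.04, 0.1, 0.14, 0.9, 0, 0, 2], [-0.04, 0.13, 0.18, 1.21, 0, 0, 2], [-0.04, 0.16, 0.22, 1.52, 0, 0, 2]]}}

```text
time_s: 29.18
position: [0.6072, -0.116, 0.1479]
tool_rot: [[-0.028, 0.921, 0.389], [1.0, 0.026, 0.009], [-0.002, 0.389, -0.921]]
ft_force: [0.8, -1.1, -1.8]
grip_width: 0.0135
```

```bash
python3 - <<'E'
from h import *
where(); go(*sb(30,32,15.3,20)); go(*sb(36,32,14.6,17)); go(*sb(42,32,14,12));go(*sb(48,32,13.3,8)); go(*sb(50,32,13,7))
E
```

```text
scoop front bin mm: x 24.6 y 33.6 z 21.2 phi 22.9 yawerr 0.0 | floor 16.5 ft [ 0.8 -1.1 -1.8] tq [-0.34  0.01 -0.05] w 13.5 t 29.2
row [0.03, -0.04, 0.13] [0.36, 0.01, 0.0]  dist 7 mm turn 2.9 pos [ 0.6072 -0.116   0.1479] q [-27.  22.  88.  14.  51. -35.] t 29.2
row [0.03, -0.04, 0.17] [0.73, 0.01, 0.0]  dist 9 mm turn 5.9 pos [ 0.6072 -0.116   0.1479] q [-27.  22.  88.  14.  51. -35.] t 29.2
row [0.03, 0.02, 0.27] [1.36, 0.01, 0.0]  dist 14 mm turn 10.9 pos [ 0.6072 -0.116   0.1479] q [-27.  22.  88.  14.  51. -35.] t 29.2
row [0.03, 0.03, 0.36] [1.86, 0.01, 0.0]  dist 18 mm turn 14.9 pos [ 0.6072 -0.116   0.1479] q [-27.  22.  88.  14.  51. -35.] t 29.2
row [0.03, 0.03, 0.38] [1.98, 0.01, 0.0]  dist 19 mm turn 15.9 pos [ 0.6072 -0.116   0.1479] q [-27.  22.  88.  14.  51. -35.] t 29.2
```

```bash
python3 - <<'E'
from h import *
go(*sb(23.5,32.5,15.8,23)); where()
E
```

```text
row [0.02, -0.03, 0.11] [-0.02, 0.01, 0.0]  dist 5 mm turn 0.2 pos [ 0.6072 -0.116   0.1479] q [-27.  22.  88.  14.  51. -35.] t 29.2
scoop front bin mm: x 24.6 y 33.6 z 21.2 phi 22.9 yawerr 0.0 | floor 16.5 ft [ 0.8 -1.1 -1.8] tq [-0.34  0.01 -0.05] w 13.5 t 29.2
```

Emit:
{"method": "send_rows", "body": {"targets": [[0.02, -0.05, 0.08, 0, 0, 0, 2], [0.02, -0.05, 0.08, 0, 0, 0, 2]]}}

```text
time_s: 29.42
position: [0.6062, -0.1146, 0.1429]
tool_rot: [[-0.028, 0.92, 0.391], [1.0, 0.026, 0.01], [-0.001, 0.391, -0.92]]
ft_force: [1.6, -1.1, 2.3]
grip_width: 0.0138
```

```bash
python3 ws.py w24; python3 - <<'E'
from h import *
go(*sb(30,32,15,20)); go(*sb(36,32,14.4,16)); go(*sb(42,32,13.8,12));go(*sb(48,32,13.1,8)); go(*sb(50,32,13,7))
E
```

```text
scoop front bin mm: x 25.2 y 32.0 z 16.2 phi 23.0 yawerr 0.0 | floor 16.4 ft [ 1.6 -1.1  2.3] tq [-0.16 -0.42 -0.05] w 13.8 t 29.4
ball bin [ 77.7 -48.   33.9] scoop frame [ 76.3 -80.1  36.9] n 46 res 0.3
ball bin [40.1 24.7 36.9] scoop frame [40.6 -7.4 24.9] n 1267 res 0.5
row [-0.0, 0.02, 0.05] [0.38, 0.01, 0.0]  dist 3 mm turn 3.0 pos [ 0.6062 -0.1146  0.1429] q [-27.  22.  89.  14.  50. -36.] t 29.5
row [-0.0, 0.05, 0.12] [0.88, 0.01, 0.0]  dist 6 mm turn 7.0 pos [ 0.6062 -0.1146  0.1429] q [-27.  22.  89.  14.  50. -36.] t 29.5
row [-0.0, 0.07, 0.19] [1.38, 0.01, 0.0]  dist 10 mm turn 11.0 pos [ 0.6062 -0.1146  0.1429] q [-27.  22.  89.  14.  50. -36.] t 29.5
row [-0.0, 0.09, 0.28] [1.88, 0.01, 0.0]  dist 15 mm turn 15.0 pos [ 0.6062 -0.1146  0.1429] q [-27.  22.  89.  14.  50. -36.] t 29.5
row [-0.0, 0.08, 0.3] [2.0, 0.01, 0.0]  dist 15 mm turn 16.0 pos [ 0.6062 -0.1146  0.1429] q [-27.  22.  89.  14.  50. -36.] t 29.5
```

Emit:
{"method": "send_rows", "body": {"targets": [[0, 0.01, 0.03, 0.2, 0, 0, 2], [0, 0.02, 0.05, 0.38, 0, 0, 2], [0, 0.035, 0.08, 0.63, 0, 0, 2], [0, 0.05, 0.12, 0.88, 0, 0, 2], [0, 0.07, 0.19, 1.38, 0, 0, 2]]}}

```text
time_s: 30.1
position: [0.6132, -0.1145, 0.1358]
tool_rot: [[-0.028, 0.978, 0.206], [1.0, 0.027, 0.004], [-0.001, 0.206, -0.979]]
ft_force: [-0.2, -0.2, -1.0]
grip_width: 0.0136
```

```bash
python3 ws.py w24; python3 - <<'E'
from h import *
go(*sb(44,32,13.6,11));go(*sb(48,32,13.1,8)); go(*sb(50,32,13,7))
E
```

```text
scoop front bin mm: x 42.4 y 32.2 z 14.2 phi 11.9 yawerr -0.0 | floor 14.3 ft [-0.2 -0.2 -1. ] tq [-0.13  0.01 -0.03] w 13.6 t 30.1
ball bin [ 77.1 -47.9  32.6] scoop frame [ 65.3 -80.   25.5] n 849 res 0.5
ball bin [45.6 26.7 39.9] scoop frame [33.  -5.4 26.2] n 1738 res 1.9
row [-0.0, -0.01, 0.01] [0.09, 0.01, 0.0]  dist 1 mm turn 0.7 pos [ 0.6138 -0.1145  0.1353] q [-24.  27.  78.   5.  65. -27.] t 30.1
row [0.0, 0.02, 0.08] [0.46, 0.01, 0.0]  dist 4 mm turn 3.7 pos [ 0.6138 -0.1145  0.1353] q [-24.  27.  78.   5.  65. -27.] t 30.1
row [0.0, 0.02, 0.09] [0.59, 0.01, 0.0]  dist 5 mm turn 4.7 pos [ 0.6138 -0.1145  0.1353] q [-24.  27.  78.   5.  65. -27.] t 30.1
```

```bash
python3 - <<'E'
from h import *
go(*sb(54,32.5,12.4,7.5))
E
```

```text
row [-0.01, -0.08, 0.08] [0.52, 0.01, 0.0]  dist 6 mm turn 4.2 pos [ 0.6138 -0.1145  0.1353] q [-24.  27.  78.   5.  65. -27.] t 30.1
```

Emit:
{"method": "send_rows", "body": {"targets": [[0, 0, 0.04, 0.25, 0, 0, 2], [0, 0, 0.08, 0.46, 0, 0, 2], [0, -0.04, 0.1, 0.52, 0, 0, 2], [0, -0.09, 0.11, 0.52, 0, 0, 2], [0, -0.09, 0.11, 0.52, 0, 0, 2]]}}

```text
time_s: 30.78
position: [0.6127, -0.1151, 0.1322]
tool_rot: [[-0.028, 0.989, 0.145], [1.0, 0.028, 0.0], [-0.004, 0.145, -0.989]]
ft_force: [6.4, -0.3, 17.5]
grip_width: 0.0139
```

```bash
python3 ws.py w25; python3 - <<'E'
from h import *
go(*sb(51,33.5,24.5,-1)); go(*sb(51,34,34,-8))
E
```

```text
scoop front bin mm: x 50.4 y 33.0 z 13.2 phi 8.3 yawerr 0.0 | floor 13.3 ft [ 6.4 -0.3 17.5] tq [ 0.06 -1.66 -0.02] w 13.9 t 30.8
ball bin [ 77.1 -48.   32.6] scoop frame [ 58.5 -80.9  23.3] n 1075 res 0.5
ball bin [47.4 27.3 39.8] scoop frame [28.1 -5.6 25.9] n 1807 res 2.2
row [-0.02, 0.36, 0.01] [1.17, 0.03, 0.0]  dist 18 mm turn 9.3 pos [ 0.6127 -0.1151  0.1322] q [-23.  28.  76.   4.  69. -26.] t 30.8
row [-0.03, 0.62, 0.03] [2.04, 0.03, 0.0]  dist 31 mm turn 16.3 pos [ 0.6127 -0.1151  0.1322] q [-23.  28.  76.   4.  69. -26.] t 30.8
```

View pics/w25.png

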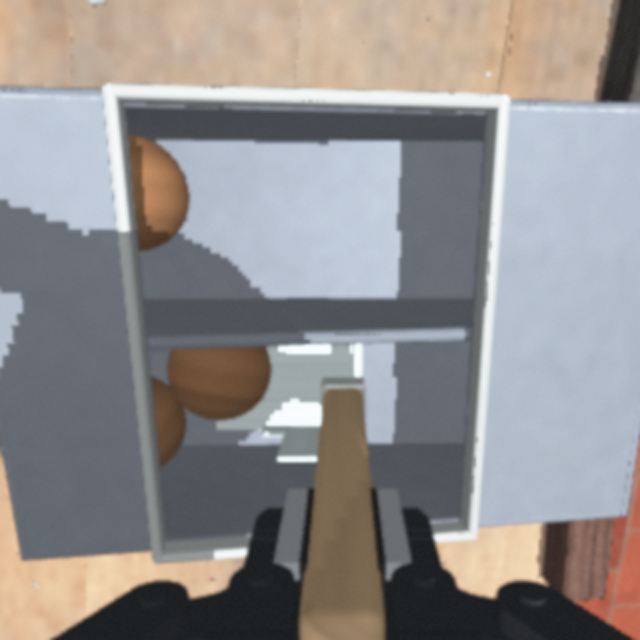

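Emit:
{"method": "send_rows", "body": {"targets": [[-0.01, 0.1, -0.02, 0.32, 0, 0, 2], [-0.01, 0.2, -0.02, 0.65, 0, 0, 2], [-0.02, 0.36, 0, 1.17, 0, 0, 2], [-0.03, 0.49, 0.01, 1.62, 0, 0, 2], [-0.03, 0.62, 0.02, 2.04, 0, 0, 2]]}}

```text
time_s: 31.45
position: [0.6406, -0.1143, 0.132]
tool_rot: [[-0.029, 0.988, -0.151], [1.0, 0.029, -0.004], [0.001, -0.151, -0.989]]
ft_force: [0.4, 1.2, 1.9]
grip_width: 0.014
```

```bash
python3 ws.py w26; python3 - <<'E'
from h import *
go(*sb(50,36,70,-11)); go(*sb(50,36,120,-15))
E
```

```text
scoop front bin mm: x 55.2 y 32.6 z 31.6 phi -8.7 yawerr 0.1 | floor 12.7 ft [0.4 1.2 1.9] tq [ 0.26 -0.52 -0.02] w 14.0 t 31.4
ball bin [ 76.9 -47.8  32.4] scoop frame [ 57.1 -80.4  -2.5] n 1972 res 0.5
ball bin [17.  30.3 51.2] scoop frame [ 0.8 -2.3 25.3] n 1604 res 0.5
ball bin [77.6 48.1 33.2] scoop frame [58.  15.5 -1.8] n 1492 res 0.5
row [-0.07, 0.06, -0.73] [0.28, -0.0, 0.01]  dist 37 mm turn 2.2 pos [ 0.6415 -0.1143  0.1317] q [-19.  40.  54.  -3.  95. -21.] t 31.5
row [-0.07, 0.05, -1.62] [0.78, -0.0, 0.01]  dist 81 mm turn 6.2 pos [ 0.6415 -0.1143  0.1317] q [-19.  40.  54.  -3.  95. -21.] t 31.5
```

View pics/w26.png

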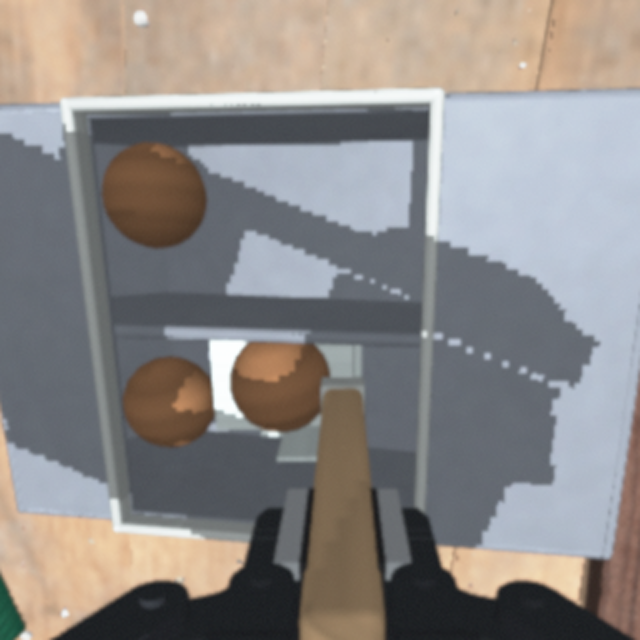

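Emit:
{"method": "send_rows", "body": {"targets": [[-0.03, 0.05, -0.3, 0.12, 0, 0, 2], [-0.07, 0.06, -0.73, 0.28, 0, 0, 2], [-0.07, 0.06, -1.15, 0.5, 0, 0, 2], [-0.07, 0.05, -1.62, 0.78, 0, 0, 2], [-0.07, 0.05, -2.2, 0.78, 0, 0, 2]]}}

```text
time_s: 32.12
position: [0.6589, -0.1175, 0.2381]
tool_rot: [[-0.029, 0.965, -0.262], [1.0, 0.028, -0.006], [0.002, -0.262, -0.965]]
ft_force: [-0.2, -0.9, -2.2]
grip_width: 0.0139
```

```bash
python3 ws.py w27; python3 - <<'E'
from h import *
go(*scoop([.565,.08,.17],-15,183)); go(*scoop([.57,.21,.15],-10,184))
E
```

```text
scoop front bin mm: x 47.9 y 36.1 z 147.3 phi -15.2 yawerr 0.1 | floor 13.6 ft [-0.2 -0.9 -2.2] tq [-0.05 -0.33 -0.06] w 13.9 t 32.1
ball bin [ 76.9 -47.6  32.6] scoop frame [  34.3  -84.3 -122.3] n 925 res 0.6
row [4.02, -0.1, -0.36] [0.03, -0.04, -0.16]  dist 202 mm turn 1.4 pos [ 0.6599 -0.1177  0.2426] q [-18.  43.  30.  -6. 121. -22.] t 32.2
row [6.64, -0.02, -0.12] [-0.6, -0.06, -0.29]  dist 332 mm turn 5.3 pos [ 0.6599 -0.1177  0.2426] q [-18.  43.  30.  -6. 121. -22.] t 32.2
```

View pics/w27.png

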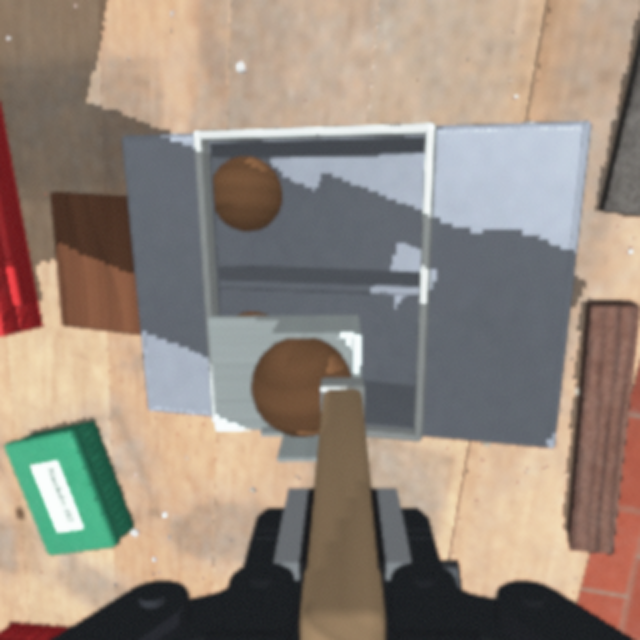

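Emit:
{"method": "send_rows", "body": {"targets": [[0.5, 0, -0.1, 0, 0, 0, 2], [1.4, 0, -0.2, 0, 0, 0, 2], [2.4, 0, -0.3, 0, 0, -0.05, 2], [3.4, -0.05, -0.3, -0.1, 0, -0.1, 2], [4.4, -0.05, -0.3, -0.2, 0, -0.2, 2]]}}

```text
time_s: 32.8
position: [0.6532, 0.1052, 0.2532]
tool_rot: [[-0.057, 0.971, -0.233], [0.998, 0.057, -0.006], [0.008, -0.233, -0.972]]
ft_force: [1.3, 0.0, -2.3]
grip_width: 0.0135
```

```bash
python3 - <<'E'
from h import *
go(*scoop([.57,.20,.10],-9,184)); go(*scoop([.57,.20,.07],-7,184))
E
```

```text
row [1.97, 0.28, 1.04] [-0.56, -0.07, -0.08]  dist 112 mm turn 4.6 pos [0.6532 0.1052 0.2532] q [ -1.  41.  32.  -1. 120.  -4.] t 32.8
row [1.96, 0.34, 1.59] [-0.81, -0.07, -0.08]  dist 128 mm turn 6.5 pos [0.6532 0.1052 0.2532] q [ -1.  41.  32.  -1. 120.  -4.] t 32.8
```

Emit:
{"method": "send_rows", "body": {"targets": [[0.8, 0.1, 0, -0.1, 0, 0, 2], [1.6, 0.2, 0.1, -0.3, 0, 0, 2], [1.96, 0.28, 0.5, -0.5, -0.05, -0.05, 2], [1.96, 0.28, 1, -0.56, -0.07, -0.08, 2], [1.96, 0.34, 1.5, -0.7, -0.07, -0.08, 2]]}}

```text
time_s: 33.42
position: [0.6463, 0.2023, 0.176]
tool_rot: [[-0.07, 0.988, -0.137], [0.998, 0.069, -0.01], [-0.0, -0.137, -0.991]]
ft_force: [0.4, -0.2, -2.0]
grip_width: 0.0139
```

```bash
python3 wt.py w28; python3 - <<'E'
from h import *
where(); go(*scoop([.57,.20,.055],10,184));go(*scoop([.57,.20,.05],30,184))
E
```

```text
scoop front bin mm: x 41.1 y -279.9 z 73.5 phi -8.2 yawerr 2.3 | floor 14.4 ft [-1.   0.1 -2.5] tq [ 0.04 -0.16  0.01] w 13.8 t 33.5
row [0.04, -0.65, 0.08] [-2.28, 0.0, -0.0]  dist 33 mm turn 18.2 pos [0.6452 0.2017 0.1746] q [  7.  41.  45.   0. 103.   3.] t 33.5
row [0.04, -1.52, 0.16] [-4.78, 0.0, -0.0]  dist 77 mm turn 38.2 pos [0.6452 0.2017 0.1746] q [  7.  41.  45.   0. 103.   3.] t 33.5
```

View pics/w28.png

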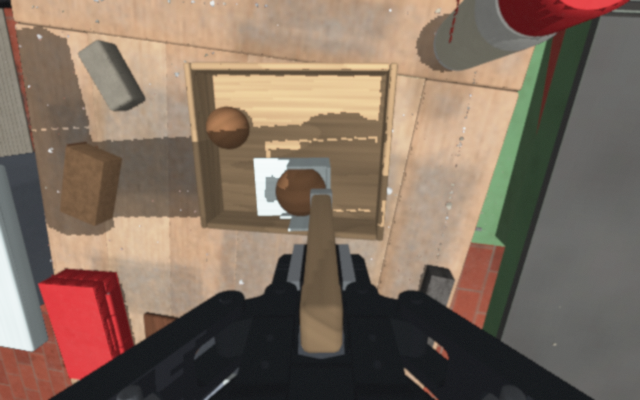

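Ball 1 sits at the near wall (228,127), pan with ball 2 is inside the tray with room to the near wall. Pour.

Emit:
{"method": "send_rows", "body": {"targets": [[0, -0.33, 0.04, -1.1, 0, 0, 2], [0.02, -0.65, 0.08, -2.1, 0, 0, 2], [0.04, -0.85, 0.1, -2.7, 0, 0, 2], [0.04, -1.16, 0.13, -3.6, 0, 0, 2], [0.04, -1.52, 0.16, -4.77, 0, 0, 2]]}}

```text
time_s: 34.15
position: [0.5714, 0.1979, 0.1817]
tool_rot: [[-0.068, 0.858, 0.509], [0.998, 0.058, 0.035], [0.001, 0.511, -0.86]]
ft_force: [2.1, 0.7, -1.2]
grip_width: 0.014
```

Emit:
{"method": "send_rows", "body": {"targets": [[0, 0, 0, 0, 0, 0, 2], [0, 0, 0, 0, 0, 0, 2], [0, 0, 0, 0, 0, 0, 2], [0, 0, 0, 0, 0, 0, 2]]}}

```text
time_s: 34.65
position: [0.5727, 0.1975, 0.1808]
tool_rot: [[-0.068, 0.86, 0.505], [0.998, 0.059, 0.034], [-0.0, 0.506, -0.862]]
ft_force: [-0.8, -0.4, -2.0]
grip_width: 0.0141
```

```bash
python3 wt.py w29; python3 - <<'E'
from h import *
where(); go(*sb(60,-38,165,10))
E
```

```text
0.95 [145.0, 52.6, 359.9, 262.7]
rim 5775 ((592.9368896484375, 227.2906494140625), (199.8463592529297, 169.90635681152344), 3.0781521797180176)
scoop front bin mm: x 34.1 y -281.0 z 53.1 phi 30.4 yawerr 2.0 | floor 15.3 ft [-0.1 -0.2 -2.3] tq [-0.01  0.48 -0.01] w 13.5 t 34.8
row [-4.87, 1.21, -1.72] [2.55, -0.1, 0.27]  dist 265 mm turn 20.5 pos [0.5723 0.1975 0.1806] q [ 9. 17. 93. -4. 40.  8.] t 34.8
```

View pics/w29.png

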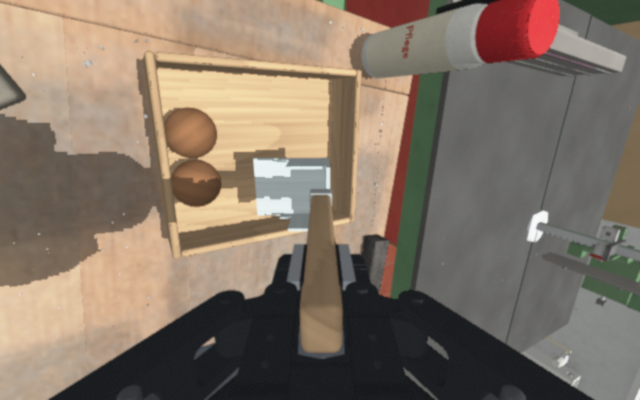

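Emit:
{"method": "send_rows", "body": {"targets": [[0, 0.4, -0.7, 0.5, 0, 0, 2], [0, 0.8, -1.4, 1, 0, 0, 2], [-0.6, 1.1, -1.7, 1.5, 0, 0.1, 2], [-1.7, 1.2, -1.72, 2, 0, 0.2, 2], [-2.8, 1.2, -1.72, 2.4, -0.1, 0.27, 2]]}}

```text
time_s: 35.38
position: [0.5902, 0.0567, 0.2857]
tool_rot: [[-0.028, 0.981, 0.193], [1.0, 0.028, 0.005], [-0.0, 0.194, -0.981]]
ft_force: [0.5, -0.2, -2.1]
grip_width: 0.0137
```

```bash
python3 - <<'E'
from h import *
where(); go(*sb(44,-41,160,12))
E
```

```text
scoop front bin mm: x 62.1 y -139.8 z 164.6 phi 11.2 yawerr 0.0 | floor 11.9 ft [ 0.5 -0.2 -2.1] tq [-0.01  0.15  0.06] w 13.7 t 35.4
row [-1.98, 0.3, 0.14] [-0.11, 0.0, 0.0]  dist 100 mm turn 0.8 pos [0.5902 0.0567 0.2857] q [-7. 18. 67.  2. 84. -8.] t 35.4
```

Emit:
{"method": "send_rows", "body": {"targets": [[-0.7, 0.1, 0.05, 0, 0, 0, 2], [-1.4, 0.2, 0.1, 0, 0, 0, 2], [-1.98, 0.3, 0.14, -0.11, 0, 0, 2], [-1.98, 0.3, 0.14, -0.11, 0, 0, 2]]}}

```text
time_s: 35.88
position: [0.6087, -0.042, 0.2807]
tool_rot: [[-0.025, 0.978, 0.208], [1.0, 0.025, 0.005], [-0.0, 0.209, -0.978]]
ft_force: [-0.4, 0.7, -2.2]
grip_width: 0.0139
```

```bash
python3 ws.py w30; python3 - <<'E'
from h import *
go(*sb(44,-41,60,12)); go(*sb(44,-41,20,11))
E
```

```text
scoop front bin mm: x 44.6 y -40.7 z 159.0 phi 12.0 yawerr -0.1 | floor 14.0 ft [-0.4  0.7 -2.2] tq [ 0.05  0.2  -0.01] w 13.9 t 35.9
ball bin [ 77.5 -48.   33.1] scoop frame [  93.4   -6.  -116.5] n 158 res 0.5
ball bin [77.6 47.7 33.2] scoop frame [  93.4   89.7 -116.4] n 156 res 0.5
row [-0.02, -0.4, 1.95] [0.01, 0.0, -0.01]  dist 99 mm turn 0.1 pos [ 0.6085 -0.0407  0.281 ] q [-17.  19.  65.   4.  84. -18.] t 35.9
row [-0.02, -0.53, 2.75] [0.13, 0.0, -0.01]  dist 140 mm turn 1.0 pos [ 0.6085 -0.0407  0.281 ] q [-17.  19.  65.   4.  84. -18.] t 35.9
```

View pics/w30.png

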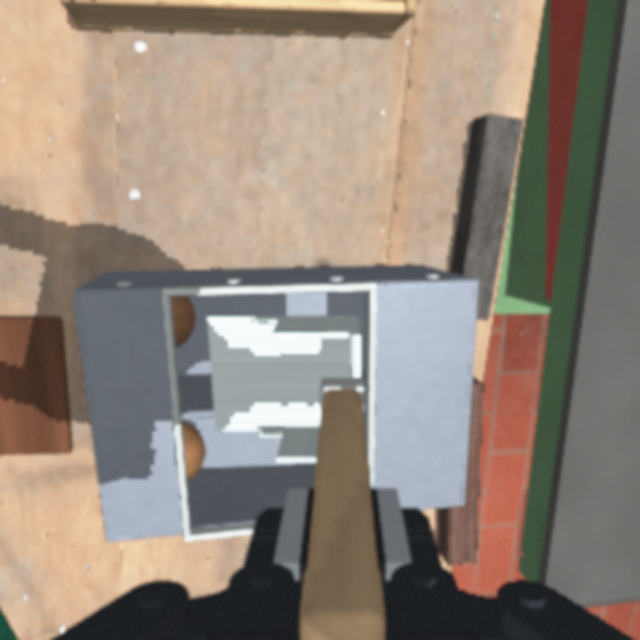

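Emit:
{"method": "send_rows", "body": {"targets": [[0, -0.14, 0.6, 0, 0, 0, 2], [-0.02, -0.28, 1.3, 0, 0, 0, 2], [-0.02, -0.4, 1.95, 0, 0, 0, 2], [-0.02, -0.47, 2.4, 0.06, 0, 0, 2], [-0.02, -0.53, 2.75, 0.13, 0, 0, 2]]}}

```text
time_s: 36.55
position: [0.6113, -0.04, 0.1405]
tool_rot: [[-0.029, 0.981, 0.191], [1.0, 0.029, 0.006], [0.0, 0.191, -0.982]]
ft_force: [-0.1, 0.3, -2.8]
grip_width: 0.0137
```

```bash
python3 - <<'E'
from h import *
where(); go(*sb(48,-41.5,13.2,10));go(*sb(64,-41.5,11.2,9)); go(*sb(80,-41.5,9,8))
E
```

```text
scoop front bin mm: x 44.1 y -42.5 z 19.5 phi 11.0 yawerr 0.1 | floor 14.1 ft [-0.1  0.3 -2.8] tq [-0.    0.16 -0.03] w 13.7 t 36.5
row [-0.02, -0.06, 0.13] [0.12, -0.0, 0.01]  dist 7 mm turn 1.0 pos [ 0.6113 -0.04    0.1405] q [-16.  26.  79.   4.  65. -19.] t 36.5
row [-0.02, -0.35, 0.13] [0.25, -0.0, 0.01]  dist 19 mm turn 2.0 pos [ 0.6113 -0.04    0.1405] q [-16.  26.  79.   4.  65. -19.] t 36.5
row [-0.02, -0.63, 0.14] [0.37, -0.0, 0.01]  dist 32 mm turn 3.0 pos [ 0.6113 -0.04    0.1405] q [-16.  26.  79.   4.  65. -19.] t 36.5
```

Emit:
{"method": "send_rows", "body": {"targets": [[-0.02, -0.04, 0.12, 0.12, 0, 0, 2], [-0.02, -0.14, 0.14, 0.17, 0, 0, 2], [-0.02, -0.25, 0.14, 0.21, 0, 0, 2], [-0.02, -0.35, 0.14, 0.25, 0, 0, 2], [-0.02, -0.5, 0.14, 0.31, 0, 0, 2]]}}

```text
time_s: 37.17
position: [0.5879, -0.0428, 0.1299]
tool_rot: [[-0.028, 0.988, 0.149], [1.0, 0.028, 0.004], [-0.0, 0.149, -0.989]]
ft_force: [-0.2, 0.2, -2.7]
grip_width: 0.014
```

```bash
python3 ws.py w31; python3 - <<'E'
from h import *
go(*sb(80,-41,9.2,8)); go(*sb(86,-41,8.5,8))
E
```

```text
scoop front bin mm: x 72.7 y -40.4 z 10.7 phi 8.6 yawerr 0.0 | floor 10.6 ft [-0.2  0.2 -2.7] tq [-0.04  0.04  0.  ] w 14.0 t 37.2
ball bin [ 79.7 -48.1  35.3] scoop frame [37.1 -7.6 25.5] n 194 res 0.4
ball bin [77.9 47.8 33.5] scoop frame [35.7 88.3 23.4] n 80 res 0.5
row [0.01, -0.11, 0.02] [0.06, 0.0, 0.0]  dist 5 mm turn 0.5 pos [ 0.5869 -0.0427  0.1295] q [-17.  25.  82.   3.  65. -20.] t 37.2
row [0.01, -0.23, 0.01] [0.06, 0.0, 0.0]  dist 11 mm turn 0.5 pos [ 0.5869 -0.0427  0.1295] q [-17.  25.  82.   3.  65. -20.] t 37.2
```

View pics/w31.png

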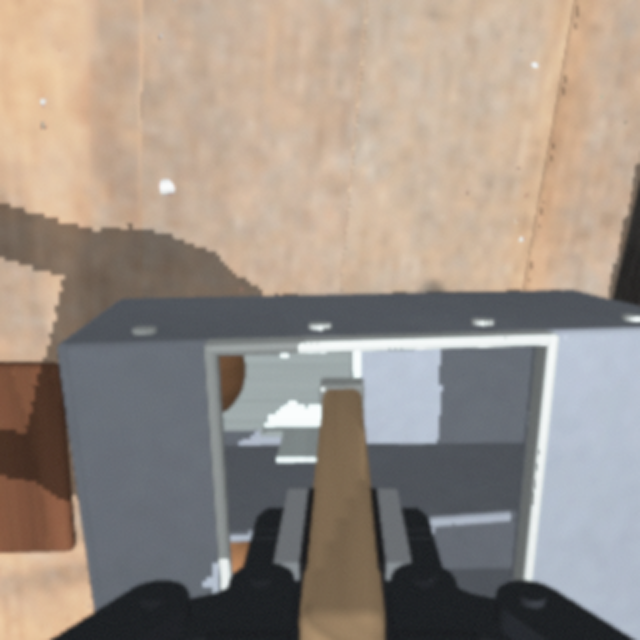

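Ball is riding up the toe with the edge just under it. Push on.

Emit:
{"method": "send_rows", "body": {"targets": [[0, -0.06, 0.02, 0.03, 0, 0, 2], [0.01, -0.11, 0.02, 0.06, 0, 0, 2], [0.01, -0.17, 0.02, 0.06, 0, 0, 2], [0.01, -0.23, 0.01, 0.06, 0, 0, 2], [0.01, -0.23, 0.01, 0.06, 0, 0, 2]]}}

```text
time_s: 37.85
position: [0.5769, -0.0427, 0.1277]
tool_rot: [[-0.028, 0.99, 0.141], [1.0, 0.028, 0.003], [-0.001, 0.141, -0.99]]
ft_force: [2.9, -0.8, 5.6]
grip_width: 0.0142
```

```bash
python3 ws.py w32; python3 - <<'E'
from h import *
go(*sb(84,-41,22,-4)); go(*sb(80,-41,30,-10));go(*sb(55,-40,36,-12))
E
```

```text
scoop front bin mm: x 84.6 y -40.7 z 8.9 phi 8.1 yawerr 0.0 | floor 9.1 ft [ 2.9 -0.8  5.6] tq [-0.13 -0.28 -0.05] w 14.2 t 37.9
ball bin [ 79.8 -48.2  35.6] scoop frame [26.6 -7.4 25.7] n 99 res 0.3
row [0.0, 0.49, 0.05] [1.51, 0.0, 0.0]  dist 24 mm turn 12.1 pos [ 0.577  -0.0427  0.1277] q [-17.  24.  83.   3.  65. -20.] t 37.9
row [0.0, 0.78, 0.09] [2.26, 0.0, 0.0]  dist 39 mm turn 18.1 pos [ 0.577  -0.0427  0.1277] q [-17.  24.  83.   3.  65. -20.] t 37.9
row [-0.02, 1.35, 0.11] [2.51, 0.0, 0.0]  dist 68 mm turn 20.1 pos [ 0.577  -0.0427  0.1277] q [-17.  24.  83.   3.  65. -20.] t 37.9
```

Emit:
{"method": "send_rows", "body": {"targets": [[0, 0.12, 0, 0.38, 0, 0, 2], [0, 0.25, 0, 0.75, 0, 0, 2], [0, 0.37, 0, 1.13, 0, 0, 2], [0, 0.49, 0.01, 1.51, 0, 0, 2], [0, 0.75, 0.05, 2.26, 0, 0, 2]]}}

```text
time_s: 38.52
position: [0.613, -0.0412, 0.1297]
tool_rot: [[-0.028, 0.983, -0.18], [1.0, 0.028, -0.005], [0.0, -0.18, -0.984]]
ft_force: [0.5, -0.1, -2.5]
grip_width: 0.0136
```

```bash
python3 ws.py w33; python3 - <<'E'
from h import *
go(*sb(55,-39,37,-12))
go(*sb(50,-38,120,-15))
E
```

```text
scoop front bin mm: x 83.7 y -41.3 z 31.6 phi -10.4 yawerr 0.0 | floor 9.2 ft [ 0.5 -0.1 -2.5] tq [-0.03 -0.38  0.03] w 13.6 t 38.5
ball bin [ 87.6 -47.4  56.4] scoop frame [45.4 -6.2 24.5] n 589 res 0.5
ball bin [76.6 47.9 32.5] scoop frame [30.2 89.1  3.1] n 515 res 0.6
row [-0.04, 0.56, -0.2] [0.18, -0.0, 0.0]  dist 30 mm turn 1.4 pos [ 0.6152 -0.0413  0.1281] q [-14.  37.  60.  -3.  93. -15.] t 38.6
row [-0.06, 0.47, -1.78] [0.55, -0.0, 0.0]  dist 92 mm turn 4.4 pos [ 0.6152 -0.0413  0.1281] q [-14.  37.  60.  -3.  93. -15.] t 38.6
```

View pics/w33.png

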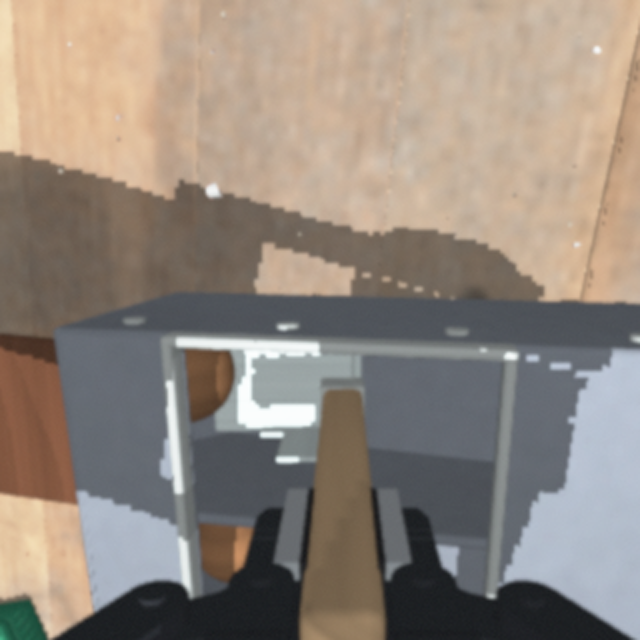

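```bash
python3 - <<'E'
from h import *
where(); go(*sb(99,-41,32,-10))
E
```

```text
scoop front bin mm: x 81.9 y -41.2 z 30.4 phi -10.6 yawerr 0.0 | floor 9.4 ft [-0.9  0.1 13.1] tq [ 0.08  0.23 -0.05] w 13.4 t 38.6
row [-0.0, -0.36, 0.02] [-0.07, -0.0, 0.0]  dist 18 mm turn 0.6 pos [ 0.6152 -0.0413  0.1281] q [-14.  37.  60.  -3.  93. -15.] t 38.6
```

Emit:
{"method": "send_rows", "body": {"targets": [[0, -0.06, 0, 0, 0, 0, 2], [0, -0.13, 0, 0, 0, 0, 2], [0, -0.2, 0, 0, 0, 0, 2], [0, -0.28, 0, 0, 0, 0, 2], [0, -0.33, 0, 0, 0, 0, 2]]}}

```text
time_s: 39.2
position: [0.5976, -0.0419, 0.1333]
tool_rot: [[-0.028, 0.984, -0.173], [1.0, 0.028, -0.005], [-0.0, -0.174, -0.985]]
ft_force: [-0.1, 0.1, -2.4]
grip_width: 0.014
```

```bash
python3 ws.py w34
```

```text
scoop front bin mm: x 98.5 y -40.9 z 34.7 phi -10.0 yawerr 0.0 | floor 7.4 ft [-0.1  0.1 -2.4] tq [-0.04 -0.25 -0.02] w 14.0 t 39.2
ball bin [ 50.5 -37.   51.9] scoop frame [-9.4  4.  25.2] n 1356 res 0.7
ball bin [74.2 47.4 32.9] scoop frame [10.6 88.4  2.4] n 69 res 0.6
```

View pics/w34.png

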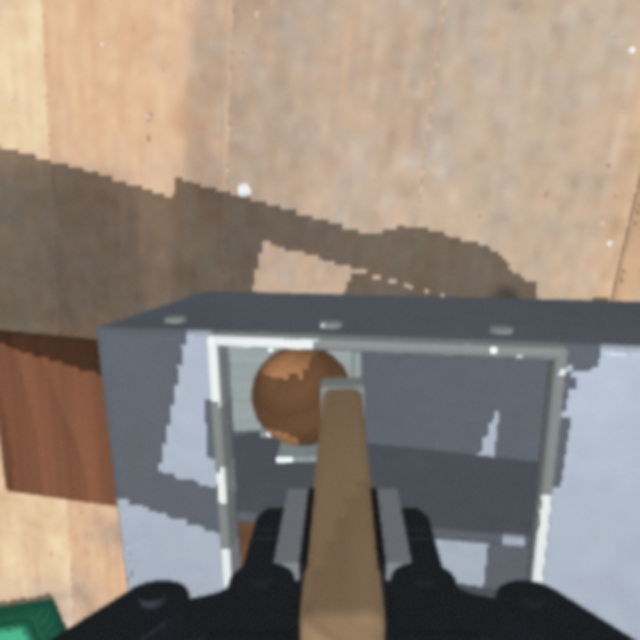

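```bash
python3 - <<'E'
from h import *
go(*sb(52,-39,40,-12));go(*sb(50,-38,120,-15))
E
```

```text
row [-0.04, 0.98, -0.22] [0.25, 0.0, 0.0]  dist 50 mm turn 2.0 pos [ 0.5975 -0.0419  0.1333] q [-14.  35.  63.  -3.  92. -15.] t 39.2
row [-0.06, 0.85, -1.73] [0.62, 0.0, 0.0]  dist 96 mm turn 5.0 pos [ 0.5975 -0.0419  0.1333] q [-14.  35.  63.  -3.  92. -15.] t 39.2
```

Emit:
{"method": "send_rows", "body": {"targets": [[-0.01, 0.25, -0.05, 0.06, 0, 0, 2], [-0.02, 0.6, -0.12, 0.15, 0, 0, 2], [-0.04, 0.98, -0.22, 0.25, 0, 0, 2], [-0.04, 0.98, -0.3, 0.25, 0, 0, 2], [-0.05, 0.95, -0.8, 0.4, 0, 0, 2]]}}

```text
time_s: 39.88
position: [0.6505, -0.0427, 0.1633]
tool_rot: [[-0.028, 0.972, -0.232], [1.0, 0.028, -0.006], [0.001, -0.233, -0.973]]
ft_force: [0.0, -0.3, -1.6]
grip_width: 0.0139
```

```bash
python3 - <<'E'
from h import *
where();go(*sb(50,-38,120,-15));go(*sb(50,-38,165,-16))
E
```

```text
scoop front bin mm: x 51.4 y -38.8 z 69.8 phi -13.4 yawerr 0.0 | floor 13.2 ft [ 0.  -0.3 -1.6] tq [ 0.02 -0.3   0.03] w 13.9 t 39.9
row [-0.01, -0.15, -0.95] [0.19, -0.0, 0.0]  dist 48 mm turn 1.6 pos [ 0.6505 -0.0427  0.1633] q [-13.  41.  46.  -3. 106. -15.] t 39.9
row [-0.01, -0.32, -1.8] [0.32, -0.0, 0.0]  dist 91 mm turn 2.6 pos [ 0.6505 -0.0427  0.1633] q [-13.  41.  46.  -3. 106. -15.] t 39.9
```

Emit:
{"method": "send_rows", "body": {"targets": [[0, -0.08, -0.5, 0.1, 0, 0, 2], [-0.01, -0.15, -0.95, 0.2, 0, 0, 2], [-0.01, -0.25, -1.4, 0.26, 0, 0, 2], [-0.01, -0.32, -1.8, 0.32, 0, 0, 2], [0.5, -0.32, -1.8, 0.32, 0, 0, 2]]}}

```text
time_s: 40.5
position: [0.6561, -0.019, 0.2572]
tool_rot: [[-0.026, 0.963, -0.269], [1.0, 0.024, -0.008], [-0.001, -0.269, -0.963]]
ft_force: [0.3, 0.6, -2.5]
grip_width: 0.014
```

```bash
python3 tray.py; python3 ws.py w35; python3 - <<'E'
from h import *
go(*scoop([.605,.22,.15],-11,184))
E
```

```text
0.63 [204.7, 142.7, 256.5, 182.6]
rim 193 ((648.1123657226562, 230.633056640625), (83.62567901611328, 172.16189575195312), 5.918687343597412)
floor 1320 [[0.590353389371769, 0.16357172266978268, 0.001764349599760715], [0.6406147529157805, 0.22862279424116277, 0.008081798615156122], [0.6852627730450456, 0.30690183336753646, 0.01410064503372277]] ((633.6002197265625, 228.52862548828125), (109.29295349121094, 163.20323181152344), 1.6721265316009521)
scoop front bin mm: x 49.3 y -65.3 z 166.1 phi -15.7 yawerr 0.2 | floor 13.4 ft [-0.1 -0.6 -1.2] tq [-0.14 -0.34 -0.02] w 13.8 t 40.6
ball bin [76.8 48.3 32.6] scoop frame [  25.4  112.4 -135.8] n 446 res 0.7
row [4.8, 0.8, -0.05] [-0.59, -0.06, -0.28]  dist 243 mm turn 5.3 pos [ 0.6556 -0.017   0.2558] q [-10.  42.  30.  -4. 123. -14.] t 40.6
```

View pics/w35.png

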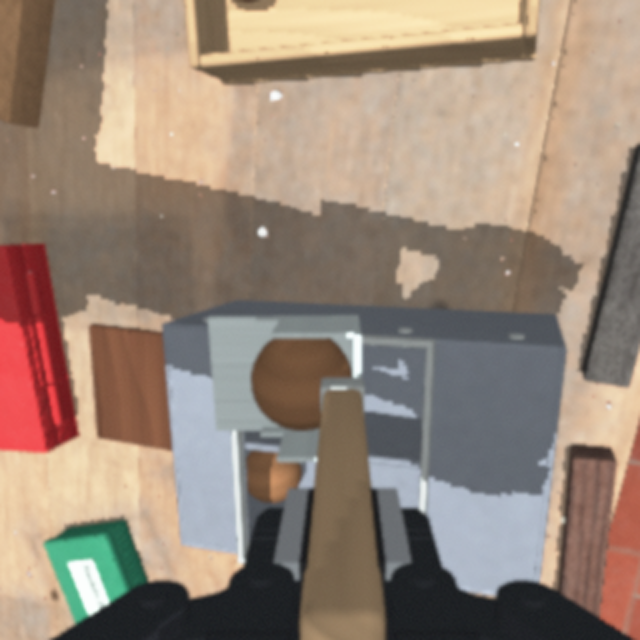

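Emit:
{"method": "send_rows", "body": {"targets": [[0.9, 0.1, 0, 0, 0, 0, 2], [1.9, 0.2, 0, -0.1, 0, -0.05, 2], [2.9, 0.4, 0, -0.2, 0, -0.1, 2], [3.9, 0.6, 0, -0.4, 0, -0.2, 2], [4.7, 0.7, 0, -0.59, -0.06, -0.28, 2]]}}

```text
time_s: 41.28
position: [0.6832, 0.219, 0.2453]
tool_rot: [[-0.068, 0.979, -0.191], [0.998, 0.067, -0.013], [0.0, -0.192, -0.981]]
ft_force: [1.4, -0.9, -2.1]
grip_width: 0.014
```

```bash
python3 wt.py w36; python3 - <<'E'
from h import *
go(*scoop([.60,.225,.075],-8,184))
E
```

```text
0.96 [204.2, 83.8, 367.4, 230.2]
rim 3047 ((593.1397705078125, 226.57403564453125), (200.88211059570312, 169.2417449951172), 3.3427975177764893)
row [0.15, 0.18, 1.37] [-0.38, -0.0, 0.03]  dist 69 mm turn 3.1 pos [0.6823 0.2218 0.2453] q [  8.  48.  19.   1. 124.   5.] t 41.4
```

View pics/w36.png

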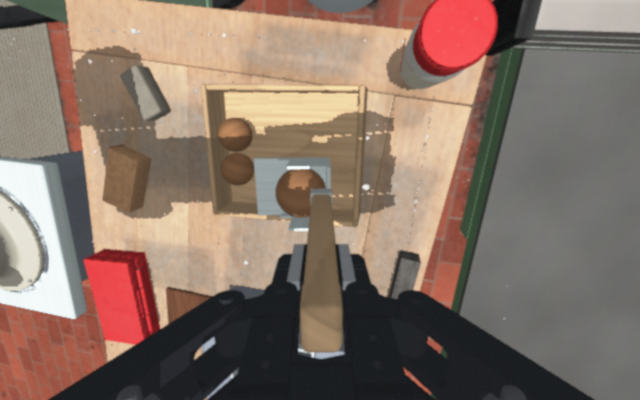

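Emit:
{"method": "send_rows", "body": {"targets": [[0.05, 0.05, 0.35, -0.1, 0, 0, 2], [0.1, 0.1, 0.7, -0.2, 0, 0, 2], [0.15, 0.15, 1.05, -0.3, 0, 0, 2], [0.15, 0.18, 1.37, -0.38, 0, 0.03, 2], [0.15, 0.18, 1.37, -0.38, 0, 0.03, 2]]}}

```text
time_s: 42.0
position: [0.6777, 0.224, 0.1759]
tool_rot: [[-0.063, 0.988, -0.142], [0.998, 0.062, -0.01], [-0.001, -0.143, -0.99]]
ft_force: [-0.2, -0.4, -2.4]
grip_width: 0.0138
```

```bash
python3 - <<'E'
from h import *
where();go(*scoop([.60,.225,.058],10,184));go(*scoop([.605,.225,.055],28,184))
E
```

```text
scoop front bin mm: x 8.0 y -301.8 z 74.9 phi -8.2 yawerr 2.0 | floor 18.5 ft [-0.2 -0.4 -2.4] tq [ 0.06 -0.23  0.04] w 13.8 t 42.0
row [0.09, -0.7, 0.05] [-2.27, 0.0, -0.05]  dist 36 mm turn 18.2 pos [0.6777 0.224  0.1759] q [  9.  45.  35.   1. 108.   5.] t 42.0
row [0.08, -1.39, 0.07] [-4.52, 0.01, -0.05]  dist 70 mm turn 36.2 pos [0.6777 0.224  0.1759] q [  9.  45.  35.   1. 108.   5.] t 42.0
```

Emit:
{"method": "send_rows", "body": {"targets": [[0, -0.35, 0.03, -1.1, 0, 0, 2], [0.02, -0.66, 0.05, -2.1, 0, 0, 2], [0.04, -0.83, 0.06, -2.7, 0, 0, 2], [0.05, -1.1, 0.07, -3.6, 0, 0, 2], [0.06, -1.39, 0.07, -4.52, 0, 0, 2]]}}

```text
time_s: 42.62
position: [0.609, 0.2231, 0.1847]
tool_rot: [[-0.063, 0.877, 0.476], [0.998, 0.056, 0.03], [-0.0, 0.476, -0.879]]
ft_force: [1.7, 0.3, -2.5]
grip_width: 0.0138
```

Emit:
{"method": "send_rows", "body": {"targets": [[0, 0, 0, 0, 0, 0, 2], [0, 0, 0, 0, 0, 0, 2], [0, 0, 0, 0, 0, 0, 2], [0, 0, 0, 0, 0, 0, 2]]}}

```text
time_s: 43.12
position: [0.6098, 0.2238, 0.1832]
tool_rot: [[-0.064, 0.88, 0.471], [0.998, 0.056, 0.03], [0.0, 0.472, -0.882]]
ft_force: [0.2, -0.5, -1.4]
grip_width: 0.0136
```

```bash
python3 wt.py w37; python3 - <<'E'
from h import *
where(); go(*sb(60,-38,165,10)); go(*sb(44,41,160,12))
E
```

```text
0.67 [98.0, 84.5, 334.0, 292.4]
rim 5758 ((593.0744018554688, 227.00286865234375), (200.0195770263672, 170.15682983398438), 3.055307149887085)
scoop front bin mm: x 1.2 y -306.2 z 55.6 phi 28.2 yawerr 1.8 | floor 19.3 ft [ 0.2 -0.7 -2.2] tq [-0.07  0.46  0.05] w 14.1 t 43.2
row [-5.35, 0.45, -2.08] [2.27, -0.08, 0.24]  dist 288 mm turn 18.3 pos [0.6094 0.2238 0.183 ] q [11. 21. 84. -5. 47. 10.] t 43.2
row [-6.94, 0.58, -1.93] [2.02, -0.09, 0.24]  dist 361 mm turn 16.3 pos [0.6094 0.2238 0.183 ] q [11. 21. 84. -5. 47. 10.] t 43.2
```

View pics/w37.png

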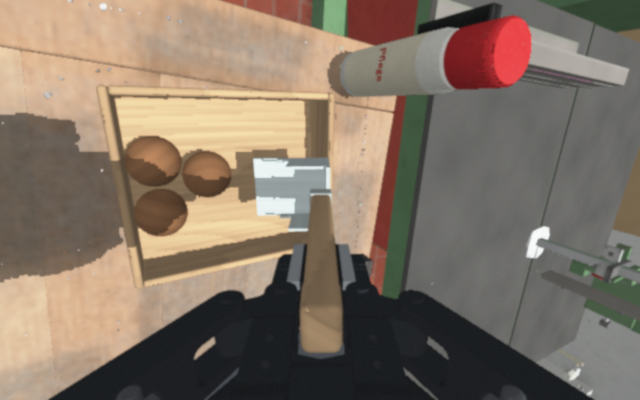

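Three balls are in the tray at (152,160), (207,173), (160,212). Now the fourth.

Emit:
{"method": "send_rows", "body": {"targets": [[0, 0.2, -0.7, 0.5, 0, 0, 2], [0, 0.4, -1.4, 1, 0, 0, 2], [-0.6, 0.5, -1.9, 1.5, 0, 0.1, 2], [-1.7, 0.55, -1.95, 1.9, 0, 0.2, 2], [-2.9, 0.55, -1.95, 2.02, -0.05, 0.24, 2]]}}

```text
time_s: 43.85
position: [0.5973, 0.0764, 0.2826]
tool_rot: [[-0.031, 0.978, 0.208], [1.0, 0.029, 0.011], [0.005, 0.208, -0.978]]
ft_force: [1.0, 0.1, -3.2]
grip_width: 0.0136
```

```bash
python3 - <<'E'
from h import *
where(); go(*sb(44,41,160,12))
E
```

```text
scoop front bin mm: x 52.7 y -159.8 z 161.0 phi 12.0 yawerr 0.1 | floor 13.0 ft [ 1.   0.1 -3.2] tq [-0.06  0.18  0.01] w 13.6 t 43.9
row [-4.01, 0.16, 0.03] [0.0, -0.04, 0.02]  dist 200 mm turn 0.3 pos [0.5973 0.0764 0.2826] q [-5. 18. 66.  2. 83. -7.] t 43.9
```

Emit:
{"method": "send_rows", "body": {"targets": [[-1, 0.05, 0, 0, 0, 0, 2], [-2, 0.1, 0, 0, 0, 0, 2], [-3, 0.15, 0, 0, 0, 0, 2], [-4.01, 0.16, 0.03, 0, -0.04, 0, 2], [-4.01, 0.16, 0.03, 0, -0.04, 0, 2]]}}

```text
time_s: 44.48
position: [0.6108, -0.1258, 0.2804]
tool_rot: [[-0.025, 0.978, 0.207], [1.0, 0.024, 0.004], [-0.001, 0.207, -0.978]]
ft_force: [-0.2, 0.2, -2.0]
grip_width: 0.0139
```

```bash
python3 ws.py w40; python3 - <<'E'
from h import *
go(*sb(44,41,60,12)); go(*sb(44,41,20,11))
E
```

```text
scoop front bin mm: x 45.0 y 43.2 z 158.8 phi 11.9 yawerr -0.2 | floor 14.0 ft [-0.2  0.2 -2. ] tq [-0.    0.15 -0.04] w 13.9 t 44.5
ball bin [77.3 48.  32.7] scoop frame [  92.9    6.9 -117. ] n 173 res 0.5
row [0.0, -0.39, 1.94] [-0.01, 0.0, -0.01]  dist 99 mm turn 0.1 pos [ 0.6108 -0.1237  0.2808] q [-25.  21.  63.   5.  85. -26.] t 44.5
row [0.0, -0.52, 2.75] [0.12, 0.0, -0.01]  dist 140 mm turn 1.0 pos [ 0.6108 -0.1237  0.2808] q [-25.  21.  63.   5.  85. -26.] t 44.5
```

View pics/w40.png

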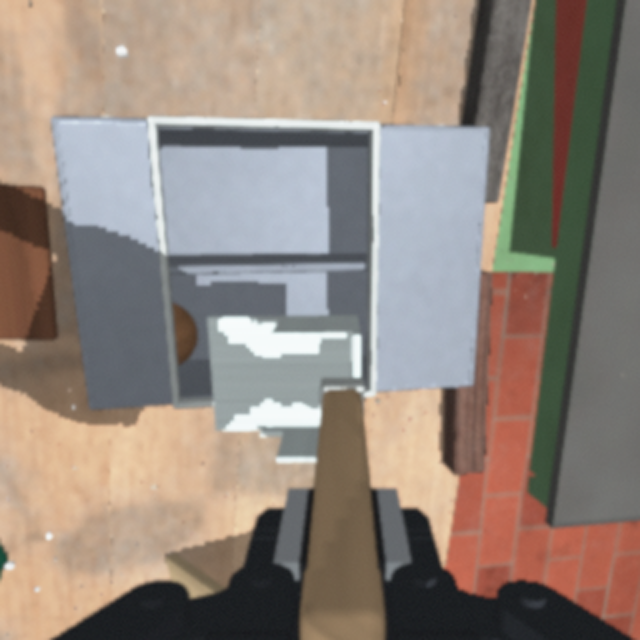

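Emit:
{"method": "send_rows", "body": {"targets": [[0.02, -0.14, 0.6, 0, 0, 0, 2], [0.02, -0.28, 1.3, 0, 0, 0, 2], [0.02, -0.4, 1.95, 0, 0, 0, 2], [0.02, -0.47, 2.4, 0.06, 0, 0, 2], [0.02, -0.53, 2.75, 0.13, 0, 0, 2]]}}

```text
time_s: 45.15
position: [0.6135, -0.1201, 0.1405]
tool_rot: [[-0.031, 0.981, 0.189], [1.0, 0.03, 0.006], [-0.0, 0.189, -0.982]]
ft_force: [0.6, -0.2, -1.2]
grip_width: 0.0136
```

```bash
python3 - <<'E'
from h import *
where(); go(*sb(48,40.5,13.2,10));go(*sb(64,40.5,11.2,9)); go(*sb(72,40.5,10.2,8.5))
E
```

```text
scoop front bin mm: x 44.3 y 37.7 z 19.6 phi 10.9 yawerr 0.2 | floor 14.0 ft [ 0.6 -0.2 -1.2] tq [-0.06  0.11  0.01] w 13.6 t 45.1
row [-0.06, -0.06, 0.13] [0.11, -0.0, 0.02]  dist 8 mm turn 0.9 pos [ 0.6135 -0.1201  0.1405] q [-24.  27.  77.   5.  67. -28.] t 45.1
row [-0.06, -0.34, 0.13] [0.24, -0.0, 0.02]  dist 19 mm turn 1.9 pos [ 0.6135 -0.1201  0.1405] q [-24.  27.  77.   5.  67. -28.] t 45.1
row [-0.06, -0.49, 0.13] [0.3, -0.0, 0.02]  dist 25 mm turn 2.4 pos [ 0.6135 -0.1201  0.1405] q [-24.  27.  77.   5.  67. -28.] t 45.1
```

Emit:
{"method": "send_rows", "body": {"targets": [[-0.03, -0.04, 0.12, 0.11, 0, 0, 2], [-0.03, -0.14, 0.14, 0.17, 0, 0, 2], [-0.03, -0.25, 0.14, 0.2, 0, 0, 2], [-0.03, -0.35, 0.14, 0.24, 0, 0, 2], [-0.03, -0.5, 0.14, 0.3, 0, 0, 2]]}}

```text
time_s: 45.78
position: [0.5899, -0.1236, 0.13]
tool_rot: [[-0.029, 0.988, 0.149], [1.0, 0.029, 0.004], [-0.001, 0.149, -0.989]]
ft_force: [-0.6, 0.4, -1.8]
grip_width: 0.0136
```

```bash
python3 ws.py w41; python3 - <<'E'
from h import *
go(*sb(80,40.5,9.2,8)); go(*sb(86,40.5,8.5,8))
E
```

```text
scoop front bin mm: x 72.9 y 40.6 z 10.8 phi 8.6 yawerr 0.1 | floor 10.5 ft [-0.6  0.4 -1.8] tq [0.02 0.09 0.  ] w 13.6 t 45.8
ball bin [80.  47.7 35.7] scoop frame [37.2  7.3 25.8] n 265 res 0.4
row [-0.0, -0.1, 0.02] [0.06, 0.0, 0.01]  dist 5 mm turn 0.5 pos [ 0.589  -0.1235  0.1296] q [-25.  26.  79.   4.  67. -28.] t 45.8
row [-0.0, -0.22, 0.01] [0.06, 0.0, 0.01]  dist 11 mm turn 0.5 pos [ 0.589  -0.1235  0.1296] q [-25.  26.  79.   4.  67. -28.] t 45.8
```

Same as before: push to the toe foot, then forward/up along the toe while tilting back.

Emit:
{"method": "send_rows", "body": {"targets": [[0, -0.06, 0.02, 0.03, 0, 0, 2], [0, -0.11, 0.02, 0.06, 0, 0, 2], [0, -0.17, 0.02, 0.06, 0, 0, 2], [0, -0.22, 0.01, 0.06, 0, 0, 2], [0, -0.22, 0.01, 0.06, 0, 0, 2]]}}

```text
time_s: 46.45
position: [0.5793, -0.1239, 0.1277]
tool_rot: [[-0.029, 0.99, 0.14], [1.0, 0.029, 0.003], [-0.001, 0.14, -0.99]]
ft_force: [1.8, -1.0, 4.8]
grip_width: 0.0139
```

```bash
python3 ws.py w42; python3 - <<'E'
from h import *
go(*sb(90,40,17,3)); go(*sb(95,40,24,-3));go(*sb(99,40,33,-10))
E
```

```text
scoop front bin mm: x 84.5 y 40.6 z 8.9 phi 8.1 yawerr 0.1 | floor 9.1 ft [ 1.8 -1.   4.8] tq [-0.07 -0.2   0.03] w 13.9 t 46.5
ball bin [80.3 46.5 36.2] scoop frame [27.1  5.9 26.4] n 145 res 0.4
row [0.01, 0.1, -0.06] [0.63, 0.0, 0.01]  dist 6 mm turn 5.1 pos [ 0.5794 -0.1239  0.1277] q [-25.  26.  81.   4.  66. -28.] t 46.5
row [0.01, 0.24, -0.05] [1.38, 0.01, 0.01]  dist 12 mm turn 11.1 pos [ 0.5794 -0.1239  0.1277] q [-25.  26.  81.   4.  66. -28.] t 46.5
row [0.01, 0.41, -0.02] [2.26, 0.01, 0.01]  dist 20 mm turn 18.1 pos [ 0.5794 -0.1239  0.1277] q [-25.  26.  81.   4.  66. -28.] t 46.5
```

Emit:
{"method": "send_rows", "body": {"targets": [[0, 0.05, -0.04, 0.32, 0, 0, 2], [0.01, 0.1, -0.06, 0.63, 0, 0, 2], [0.01, 0.17, -0.06, 1, 0, 0, 2], [0.01, 0.24, -0.05, 1.38, 0, 0, 2], [0.01, 0.41, -0.03, 2.26, 0, 0, 2]]}}

```text
time_s: 47.12
position: [0.5981, -0.1226, 0.1315]
tool_rot: [[-0.028, 0.983, -0.18], [1.0, 0.028, -0.005], [0.0, -0.18, -0.984]]
ft_force: [-0.6, -0.6, -1.3]
grip_width: 0.014
```

```bash
python3 ws.py w43; python3 - <<'E'
from h import *
go(*sb(52,39,40,-12))
E
```

```text
scoop front bin mm: x 101.0 y 39.7 z 33.5 phi -10.4 yawerr 0.0 | floor 7.1 ft [-0.6 -0.6 -1.3] tq [-0.02 -0.21  0.03] w 14.0 t 47.1
ball bin [82.1 46.1 55.8] scoop frame [22.3  6.6 26.3] n 855 res 0.5
row [0.01, 0.96, -0.3] [0.17, -0.0, 0.01]  dist 50 mm turn 1.3 pos [ 0.6    -0.1223  0.13  ] q [-21.  36.  61.  -4.  93. -22.] t 47.2
```

View pics/w43.png

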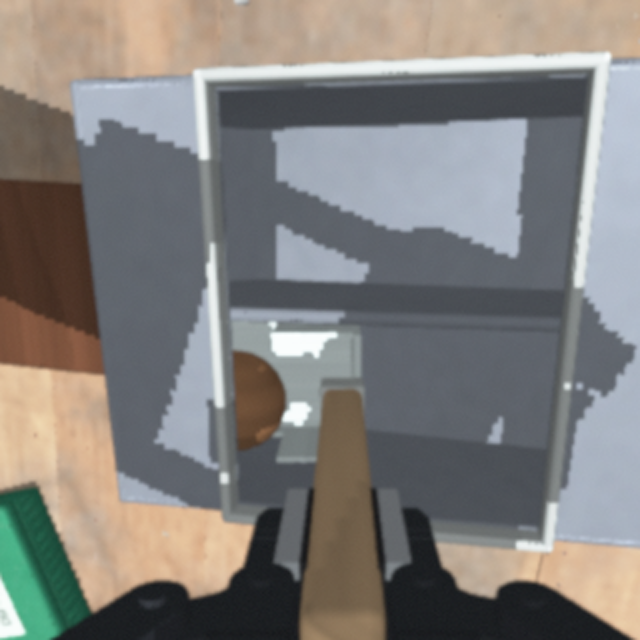

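Ball is on the pan at x=22 and the pan slopes back; let it roll in.

Emit:
{"method": "send_rows", "body": {"targets": [[0, 0, 0, 0, 0, 0, 2], [0, 0, 0, 0, 0, 0, 2], [0, 0, 0, 0, 0, 0, 2]]}}

```text
time_s: 47.55
position: [0.5989, -0.1228, 0.1322]
tool_rot: [[-0.029, 0.984, -0.174], [1.0, 0.028, -0.005], [-0.0, -0.174, -0.985]]
ft_force: [-0.1, 0.0, -2.7]
grip_width: 0.0139
```

```bash
python3 ws.py w44; python3 - <<'E'
from h import *
go(*sb(52,39,40,-12))
E
```

```text
scoop front bin mm: x 99.5 y 40.0 z 33.6 phi -10.0 yawerr 0.0 | floor 7.3 ft [-0.1  0.  -2.7] tq [-0.01 -0.19 -0.06] w 13.9 t 47.5
ball bin [51.6 36.8 50.7] scoop frame [-9.1 -3.2 25.1] n 1419 res 0.5
row [0.02, 0.99, -0.24] [0.25, 0.0, 0.01]  dist 51 mm turn 2.0 pos [ 0.599  -0.1228  0.1322] q [-21.  36.  61.  -4.  92. -22.] t 47.6
```

Emit:
{"method": "send_rows", "body": {"targets": [[0.01, 0.25, -0.05, 0.06, 0, 0, 2], [0.02, 0.6, -0.12, 0.15, 0, 0, 2], [0.02, 0.98, -0.22, 0.25, 0, 0, 2], [0.02, 0.98, -0.3, 0.25, 0, 0, 2], [0.02, 0.95, -0.8, 0.4, 0, 0, 2]]}}

```text
time_s: 48.22
position: [0.6517, -0.1201, 0.1624]
tool_rot: [[-0.029, 0.972, -0.232], [1.0, 0.028, -0.006], [0.001, -0.232, -0.973]]
ft_force: [0.3, 0.3, -1.7]
grip_width: 0.0136
```

Emit:
{"method": "send_rows", "body": {"targets": [[0, -0.08, -0.5, 0.1, 0, 0, 2], [0, -0.15, -0.95, 0.2, 0, 0, 2], [0, -0.25, -1.4, 0.26, 0, 0, 2], [0, -0.32, -1.9, 0.32, 0, 0, 2], [0.4, -0.32, -1.9, 0.32, 0, 0, 2]]}}

```text
time_s: 48.85
position: [0.6587, -0.1007, 0.2608]
tool_rot: [[-0.027, 0.963, -0.268], [1.0, 0.026, -0.009], [-0.002, -0.268, -0.963]]
ft_force: [0.2, 1.0, -2.2]
grip_width: 0.0137
```

```bash
python3 ws.py w45; python3 - <<'E'
from h import *
go(*scoop([.605,.25,.15],-11,184))
im,d,K,T=look("top"); save(im,"t45",(180,110,480,290),2.6)
E
```

```text
scoop front bin mm: x 48.3 y 19.5 z 170.5 phi -15.5 yawerr -0.1 | floor 13.6 ft [ 0.2  1.  -2.2] tq [ 0.09 -0.36 -0.05] w 13.7 t 48.9
row [7.0, 0.83, 0.03] [-0.59, -0.07, -0.27]  dist 353 mm turn 5.2 pos [ 0.6584 -0.0968  0.2596] q [-16.  43.  27.  -6. 124. -21.] t 48.9
```

View pics/w45.png

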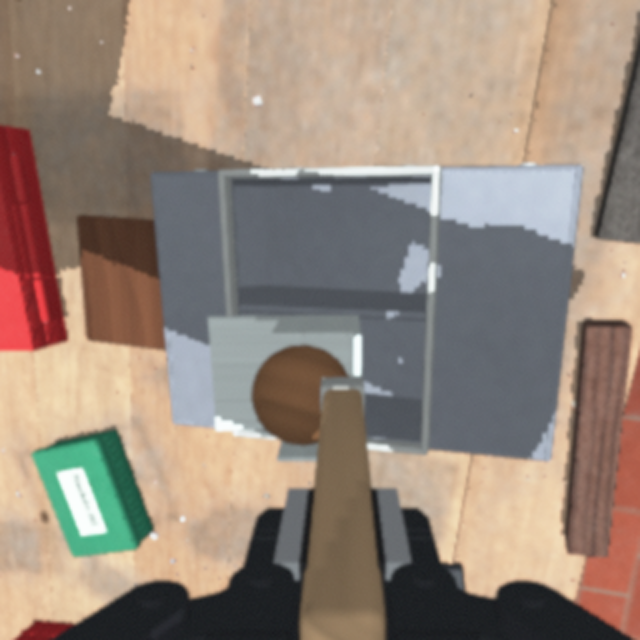

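View pics/t45.png

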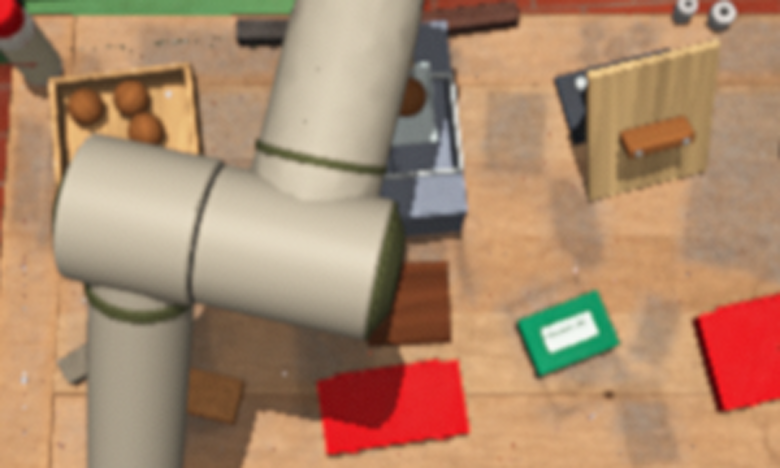

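Emit:
{"method": "send_rows", "body": {"targets": [[0.9, 0, 0, 0, 0, 0, 2], [1.9, 0.05, 0, 0, 0, 0, 2], [3, 0.1, 0, -0.1, 0, -0.1, 2], [4, 0.2, 0, -0.2, 0, -0.15, 2], [5, 0.2, 0, -0.3, -0.05, -0.2, 2]]}}

```text
time_s: 49.58
position: [0.6603, 0.152, 0.2549]
tool_rot: [[-0.058, 0.971, -0.233], [0.998, 0.057, -0.014], [-0.0, -0.233, -0.972]]
ft_force: [0.1, 1.1, -1.8]
grip_width: 0.0137
```

```bash
cat >> wt.py <<'E'
hsv=cv2.cvtColor(im,cv2.COLOR_RGB2HSV)
m=(hsv[...,1]>102)&(hsv[...,0]<18)&(W[...,2]>.02)&(W[...,2]<.075)&(W[...,0]>.45)&(W[...,0]<.8)&(W[...,1]>.1)&(W[...,1]<.4)
n,l,st,ce=cv2.connectedComponentsWithStats(m.astype(np.uint8))
for i in range(1,n):
    if st[i,4]>60:
        P=W[l==i]; r=least_squares(lambda c:np.linalg.norm(P-c,axis=1)-.0225,P.mean(0)-[0,0,.015],loss="soft_l1",f_scale=.0015); print("ball",st[i,4],r.x,np.sqrt(2*r.cost/len(P)),ce[i])
E
python3 wt.py w46; python3 - <<'E'
from h import *
go(*scoop([.58,.20,.15],-11,184))
E
```

```text
0.84 [247.9, 11.4, 427.8, 175.8]
rim 3629 ((618.8840942382812, 232.85610961914062), (200.01669311523438, 170.36231994628906), 3.1922109127044678)
ball 1279 [0.6827 0.2843 0.0292] 0.000545986803705805 [392.5184  54.1962]
ball 2121 [0.6704 0.2223 0.0535] 0.004562200037803127 [375.4352 110.6403]
row [0.96, 0.16, 0.13] [-0.31, -0.01, -0.03]  dist 49 mm turn 2.5 pos [0.6594 0.1557 0.2553] q [  3.  44.  27.  -0. 123.  -0.] t 49.7
```

View pics/w46.png

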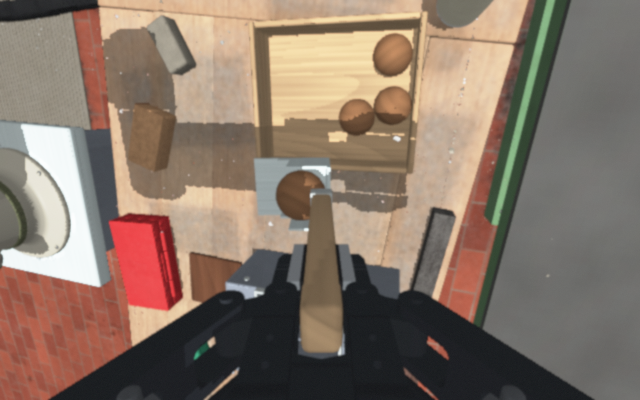

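```bash
python3 - <<'E'
from h import *
go(*scoop([.58,.265,.15],-10,184)); go(*scoop([.58,.265,.08],-8,184))
E
```

```text
row [2.26, 0.2, 0.09] [-0.43, -0.01, -0.03]  dist 114 mm turn 3.5 pos [0.6594 0.1557 0.2553] q [  3.  44.  27.  -0. 123.  -0.] t 49.7
row [2.26, 0.45, 1.42] [-0.68, -0.01, -0.03]  dist 135 mm turn 5.5 pos [0.6594 0.1557 0.2553] q [  3.  44.  27.  -0. 123.  -0.] t 49.7
```

Emit:
{"method": "send_rows", "body": {"targets": [[0.8, 0.05, 0, -0.1, 0, 0, 2], [1.6, 0.15, 0.05, -0.3, 0, 0, 2], [2.26, 0.2, 0.09, -0.43, 0, 0, 2], [2.26, 0.3, 0.7, -0.55, 0, -0.03, 2], [2.26, 0.45, 1.42, -0.68, 0, -0.03, 2]]}}

```text
time_s: 50.3
position: [0.6592, 0.2634, 0.1804]
tool_rot: [[-0.063, 0.988, -0.138], [0.998, 0.062, -0.008], [0.0, -0.138, -0.99]]
ft_force: [1.0, -0.9, -2.6]
grip_width: 0.0137
```

```bash
python3 wt.py w47; python3 - <<'E'
from h import *
where();go(*scoop([.58,.265,.062],10,184));go(*scoop([.58,.265,.058],28,184))
E
```

```text
0.66 [254.4, 156.7, 343.4, 354.2]
rim 0 ((0.0, 0.0), (0.0, 0.0), 0.0)
ball 1390 [0.6828 0.2843 0.0292] 0.0005181807754730666 [364.3036 160.795 ]
ball 1583 [0.6879 0.2282 0.0299] 0.0023307924310876165 [359.5325 212.784 ]
scoop front bin mm: x 28.0 y -340.9 z 76.3 phi -8.6 yawerr 1.9 | floor 16.1 ft [ 0.1  0.1 -2.6] tq [-0.03 -0.16 -0.05] w 13.8 t 50.4
row [0.12, -0.7, -0.0] [-2.32, 0.01, -0.06]  dist 36 mm turn 18.6 pos [0.6571 0.2626 0.1769] q [ 12.  45.  36.   1. 107.   8.] t 50.4
row [0.11, -1.49, 0.05] [-4.57, 0.02, -0.05]  dist 75 mm turn 36.6 pos [0.6571 0.2626 0.1769] q [ 12.  45.  36.   1. 107.   8.] t 50.4
```

View pics/w47.png

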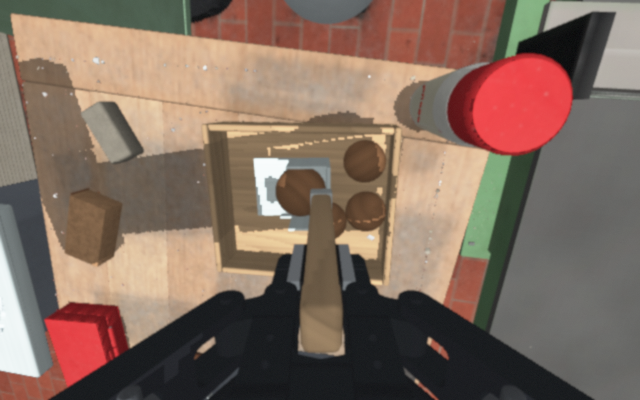

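Emit:
{"method": "send_rows", "body": {"targets": [[0, -0.35, 0, -1.1, 0, 0, 2], [0, -0.66, 0, -2.1, 0, 0, 2], [0, -0.85, 0.01, -2.7, 0, 0, 2], [0, -1.16, 0.03, -3.6, 0, 0, 2], [0, -1.49, 0.05, -4.57, 0, 0, 2]]}}

```text
time_s: 51.02
position: [0.586, 0.2583, 0.1917]
tool_rot: [[-0.061, 0.873, 0.483], [0.998, 0.053, 0.031], [0.001, 0.484, -0.875]]
ft_force: [1.3, -0.1, -1.2]
grip_width: 0.0134
```

Emit:
{"method": "send_rows", "body": {"targets": [[0, 0, 0, 0, 0, 0, 2], [0, 0, 0, 0, 0, 0, 2], [0, 0, 0, 0, 0, 0, 2], [0, 0, 0, 0, 0, 0, 2]]}}

```text
time_s: 51.52
position: [0.5868, 0.2586, 0.19]
tool_rot: [[-0.061, 0.876, 0.478], [0.998, 0.054, 0.03], [0.001, 0.479, -0.878]]
ft_force: [-0.1, 0.7, -1.7]
grip_width: 0.014
```

```bash
python3 wt.py w48; python3 - <<'E'
from h import *
where();go(*scoop([.55,.0,.2],0,184))
E
```

```text
0.71 [169.6, 121.0, 361.7, 302.9]
rim 4011 ((618.8670654296875, 233.27435302734375), (200.1298828125, 169.80503845214844), 3.151750087738037)
ball 847 [0.683  0.2845 0.0291] 0.0007283961406284353 [330.8749 151.4852]
ball 1610 [0.5472 0.2609 0.029 ] 0.0005291753709873943 [208.4988 179.5845]
ball 461 [0.6901 0.2288 0.0292] 0.0007712937119777779 [339.1367 199.3623]
scoop front bin mm: x 22.2 y -341.8 z 62.3 phi 28.6 yawerr 1.7 | floor 16.8 ft [ 0.2  0.3 -2.1] tq [-0.07  0.43 -0.01] w 13.8 t 51.6
row [-5.14, 1.34, -2.04] [3.58, 0.01, -0.06]  dist 284 mm turn 28.6 pos [0.5864 0.2587 0.1897] q [16. 20. 85. -8. 48. 16.] t 51.6
```

View pics/w48.png

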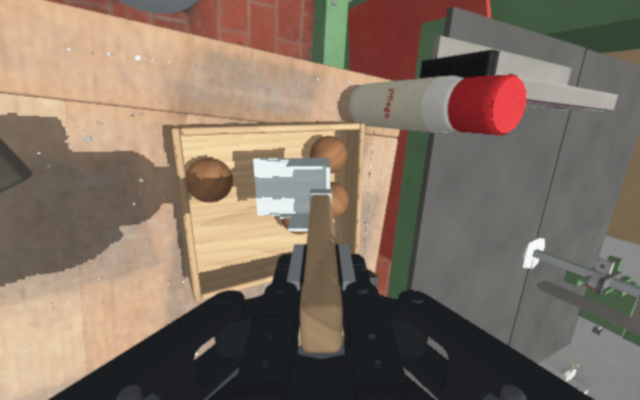

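Emit:
{"method": "send_rows", "body": {"targets": [[0, 0.3, -0.7, 0.6, 0, 0, 2], [0, 0.7, -1.4, 1.4, 0, 0, 2], [-0.5, 1.1, -2, 2.2, 0, 0, 2], [-1.5, 1.2, -2.04, 3, 0, 0, 2], [-2.6, 1.34, -2.04, 3.58, 0, -0.06, 2]]}}

```text
time_s: 52.25
position: [0.6046, 0.1284, 0.3119]
tool_rot: [[-0.071, 0.997, -0.002], [0.997, 0.071, -0.001], [-0.001, -0.002, -1.0]]
ft_force: [1.0, 0.5, -2.7]
grip_width: 0.014
```

```bash
python3 - <<'E'
from h import *
where();go(*scoop([.45,-.06,.2],0,186)); 
E
```

```text
scoop front bin mm: x 68.6 y -208.2 z 200.9 phi -0.1 yawerr 2.5 | floor 11.1 ft [ 1.   0.5 -2.7] tq [-0.01 -0.05 -0.06] w 14.0 t 52.2
row [-3.53, -2.1, 0.02] [-0.01, 0.01, -0.24]  dist 205 mm turn 1.9 pos [0.6046 0.1284 0.3119] q [  1.  27.  48.  -0. 105.  -3.] t 52.2
```

Emit:
{"method": "send_rows", "body": {"targets": [[-0.7, -0.4, 0, 0, 0, 0, 2], [-1.5, -0.9, 0, 0, 0, -0.1, 2], [-2.3, -1.4, 0, 0, 0, -0.2, 2], [-3, -1.8, 0, 0, 0, -0.24, 2], [-3.53, -2.1, 0.02, 0, 0, -0.24, 2]]}}

```text
time_s: 52.88
position: [0.5111, -0.0554, 0.3109]
tool_rot: [[-0.103, 0.995, 0.001], [0.995, 0.103, -0.002], [-0.002, 0.001, -1.0]]
ft_force: [-0.3, -0.4, -1.9]
grip_width: 0.0134
```

```bash
python3 - <<'E'
from h import *
f=np.array([np.cos(np.radians(187)),np.sin(np.radians(187)),0])
c=np.array([.4205,-.0865,0])+.035*f
where();go(*scoop(c+[0,0,.10],0,187)); 
im,d,K,T=look("wrist"); save(im,"w49"); W=cloud(d,K,T)
for o in vision.masks_of("wrist","scoop_rest")[:1]:
    P=W[o["pixels"]]; P=P[(P[:,2]<.015)]; print(o["p"],rect(P))
E
```

```text
scoop front bin mm: x 166.9 y -25.0 z 199.8 phi 0.0 yawerr 4.3 | floor -1.0 ft [-0.3 -0.4 -1.9] tq [-0.01 -0.09  0.02] w 13.4 t 52.9
row [-0.45, -1.32, 2.0] [0.0, 0.01, -0.14]  dist 122 mm turn 1.1 pos [ 0.5111 -0.0554  0.3109] q [-19.  15.  66.  -0.  99. -25.] t 52.9
0.65 ((418.76483154296875, -89.34828186035156), (103.39498901367188, 103.91655731201172), 88.35462951660156)
```

View pics/w49.png

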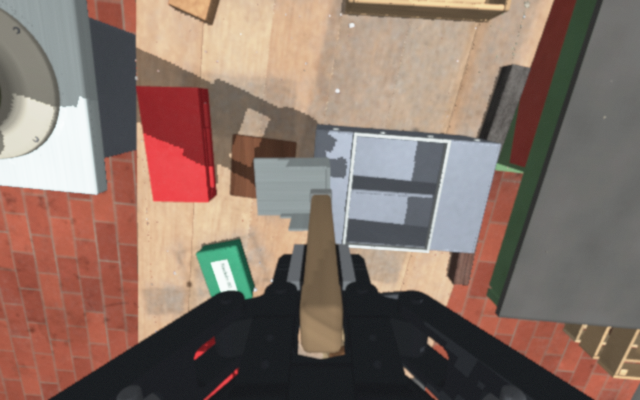

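Emit:
{"method": "send_rows", "body": {"targets": [[-0.2, -0.65, 0, 0, 0, 0, 2], [-0.45, -1.32, 0, 0, 0, -0.14, 2], [-0.45, -1.32, 0.6, 0, 0, -0.14, 2], [-0.45, -1.32, 1.3, 0, 0, -0.14, 2], [-0.45, -1.32, 2, 0, 0, -0.14, 2]]}}

```text
time_s: 53.6
position: [0.4488, -0.0829, 0.2099]
tool_rot: [[-0.123, 0.992, 0.001], [0.992, 0.123, -0.002], [-0.002, 0.001, -1.0]]
ft_force: [0.7, -0.2, -2.6]
grip_width: 0.0138
```

```bash
python3 - <<'E'
from h import *
f=np.array([np.cos(np.radians(187)),np.sin(np.radians(187)),0])
c=np.array([.4200,-.0870,0])+.035*f
where();go(*scoop(c+[0,0,.03],0,187)); go(*scoop(c+[0,0,.012],0,187)); 
E
```

```text
scoop front bin mm: x 229.8 y 2.0 z 98.8 phi 0.0 yawerr 5.5 | floor -8.7 ft [ 0.7 -0.2 -2.6] tq [-0.04 -0.08 -0.01] w 13.8 t 53.6
row [-0.04, -0.03, 1.38] [0.01, 0.01, 0.01]  dist 69 mm turn 0.1 pos [ 0.4488 -0.0829  0.2099] q [-25.  12.  87.  -0.  81. -32.] t 53.6
row [-0.04, -0.03, 1.74] [0.01, 0.01, 0.01]  dist 87 mm turn 0.1 pos [ 0.4488 -0.0829  0.2099] q [-25.  12.  87.  -0.  81. -32.] t 53.6
```

Emit:
{"method": "send_rows", "body": {"targets": [[-0.04, -0.03, 0.5, 0, 0, 0, 2], [-0.04, -0.03, 1, 0, 0, 0, 2], [-0.04, -0.03, 1.45, 0, 0, 0, 2], [-0.04, -0.03, 1.68, 0, 0, 0, 2], [-0.04, -0.03, 1.7, 0, 0, 0, 2]]}}

```text
time_s: 54.22
position: [0.4472, -0.0853, 0.1255]
tool_rot: [[-0.123, 0.992, -0.001], [0.992, 0.123, -0.001], [-0.001, -0.001, -1.0]]
ft_force: [-0.5, -0.3, -1.8]
grip_width: 0.0138
```

Emit:
{"method": "send_rows", "body": {"targets": [[0, 0, 0.04, 0, 0, 0, 2], [0, 0, 0.08, 0, 0, 0, 2], [0, 0, 0.08, 0, 0, 0, 2]]}}

```text
time_s: 54.6
position: [0.447, -0.0856, 0.1219]
tool_rot: [[-0.123, 0.992, 0.0], [0.992, 0.123, -0.002], [-0.002, -0.0, -1.0]]
ft_force: [-0.6, -0.7, -2.1]
grip_width: 0.014
```

```bash
python3 - <<'E'
from h import *
where()
E
```

```text
scoop front bin mm: x 231.8 y 4.6 z 10.8 phi -0.0 yawerr 5.5 | floor -9.0 ft [-0.6 -0.7 -2.1] tq [ 0.03 -0.06  0.03] w 14.0 t 54.6
```

Lower 1 mm at a time until contact.

Emit:
{"method": "send_rows", "body": {"targets": [[0, 0, 0.02, 0, 0, 0, 2], [0, 0, 0.04, 0, 0, 0, 2], [0, 0, 0.04, 0, 0, 0, 2]]}}

```text
time_s: 54.98
position: [0.447, -0.0855, 0.1196]
tool_rot: [[-0.123, 0.992, -0.0], [0.992, 0.123, -0.001], [-0.001, -0.0, -1.0]]
ft_force: [-0.2, -0.1, -1.8]
grip_width: 0.0136
```

Emit:
{"method": "send_rows", "body": {"targets": [[0, 0, 0.02, 0, 0, 0, 2], [0, 0, 0.02, 0, 0, 0, 2]]}}

```text
time_s: 55.22
position: [0.4472, -0.0857, 0.119]
tool_rot: [[-0.123, 0.992, 0.001], [0.992, 0.123, -0.002], [-0.002, 0.0, -1.0]]
ft_force: [-0.2, 0.0, 3.2]
grip_width: 0.0144
```

Contact with the rest. Release and retreat up.

Emit:
{"method": "send_rows", "body": {"targets": [[0, 0, 0, 0, 0, 0, 18], [0, 0, 0, 0, 0, 0, 25], [0, 0, 0, 0, 0, 0, 40], [0, 0, 0, 0, 0, 0, 50], [0, 0, 0, 0, 0, 0, 50]]}}

```text
time_s: 55.85
position: [0.447, -0.0855, 0.1187]
tool_rot: [[-0.123, 0.992, -0.0], [0.992, 0.123, -0.001], [-0.001, -0.0, -1.0]]
ft_force: [0.3, -0.4, 0.1]
grip_width: 0.0501
```

```bash
python3 - <<'E'
from h import *
where()
im,d,K,T=look("wrist"); save(im,"w50",(150,80,490,400),2)
E
```

```text
scoop front bin mm: x 231.9 y 4.5 z 7.6 phi -0.0 yawerr 5.5 | floor -9.0 ft [ 0.3 -0.4  0.1] tq [ 0.04  0.04 -0.04] w 50.1 t 55.9
```

View pics/w50.png

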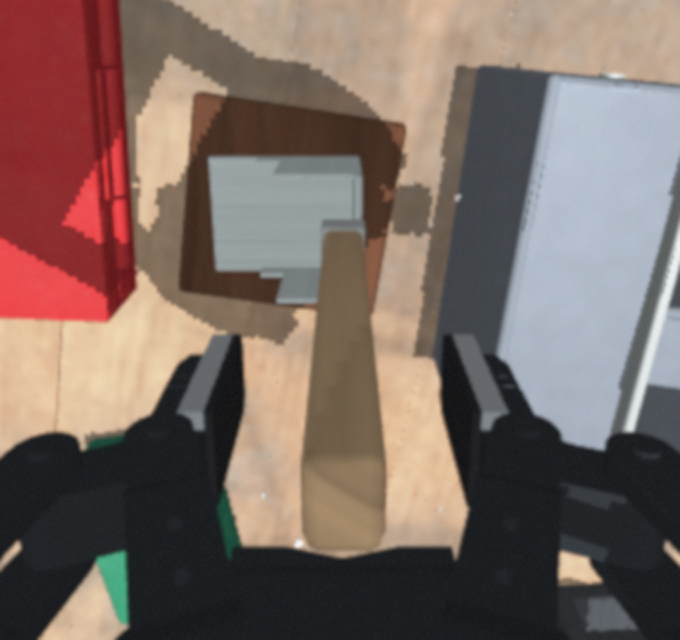

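Scoop stands on its rest, fingers clear on both sides. Rise straight up.

Emit:
{"method": "send_rows", "body": {"targets": [[0, 0, -0.4, 0, 0, 0, 50], [0, 0, -1, 0, 0, 0, 50], [0, 0, -1.8, 0, 0, 0, 50], [0, 0, -2.8, 0, 0, 0, 50], [0, 0, -3.8, 0, 0, 0, 50]]}}

```text
time_s: 56.52
position: [0.4467, -0.0851, 0.3103]
tool_rot: [[-0.123, 0.992, -0.0], [0.992, 0.123, -0.001], [-0.001, -0.0, -1.0]]
ft_force: [0.7, -0.2, 0.1]
grip_width: 0.0499
```

Emit:
{"method": "send_rows", "body": {"targets": [[0, 0, -0.6, 0, 0, 0, 50], [0, -0.7, -1, 0, 0, 0, 50], [0, -1.5, -1, 0, 0, 0, 50], [0, -2, -1, 0, 0, 0, 50], [0, -2, -1, 0, 0, 0, 50]]}}

```text
time_s: 57.15
position: [0.347, -0.0975, 0.3592]
tool_rot: [[-0.121, 0.993, 0.001], [0.993, 0.121, -0.002], [-0.002, 0.001, -1.0]]
ft_force: [1.0, -0.1, -0.6]
grip_width: 0.0502
```

```bash
python3 - <<'E'
from h import *
s=status.observe(); print(s["position"],s["time_s"],s["ft_force"])
im,d,K,T=look("wrist"); save(im,"w51"); W=cloud(d,K,T)
P=W[(abs(W[...,0]-.447)<.05)&(abs(W[...,1]+.085)<.05)&(W[...,2]>.195)&(W[...,2]<.22)]; print("handle top",len(P),rect(P) if len(P) else '',np.median(P[:,2]))
P=W[(abs(W[...,0]-.42)<.06)&(abs(W[...,1]+.087)<.06)&(W[...,2]>.0095)&(W[...,2]<.014)]; print("pan floor",len(P),rect(P))
im,d,K,T=look("top"); save(im,"t51",(180,110,480,290),2.6)
im,d,K,T=look("scene"); save(im,"s51"); W=cloud(d,K,T)
for o in vision.masks_of("scene","cover")[:1]:
    P=W[o["pixels"]]; P=P[~np.isnan(P[:,0])]; P=P[(P[:,0]<.7)&(P[:,0]>.5)&(P[:,2]<.2)]; Q=P
    for _ in range(8):
        c=Q.mean(0); n=np.linalg.svd(Q-c,full_matrices=False)[2][2]; n*=np.sign(n[2]); e=(P-c)@n; Q=P[abs(e)<.005]
    print("cover",o["p"],"tilt",np.degrees(np.arccos(n[2])),"minz",np.percentile(P[:,2],[1,99]),n,len(Q),len(P))
E
```

```text
[ 0.347  -0.0975  0.3592] 57.15 [ 0.9565 -0.0967 -0.6178]
handle top 292 ((446.345947265625, -84.19586944580078), (15.199654579162598, 19.086809158325195), 6.809162616729736) 0.2072498080025744
pan floor 1209 ((419.22607421875, -87.72676086425781), (93.79449462890625, 93.84051513671875), 88.24666595458984)
cover 0.94 tilt 59.7498008357374 minz [0.0068 0.1747] [-0.8494 -0.1575  0.5038] 2018 2218
```

View pics/s51.png

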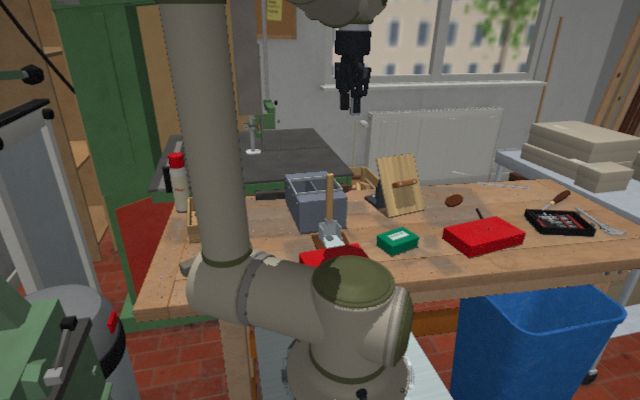

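View pics/t51.png

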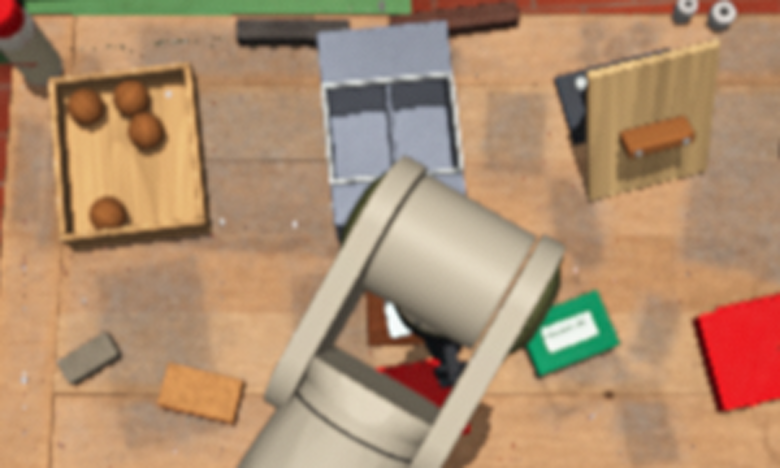

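View pics/w51.png

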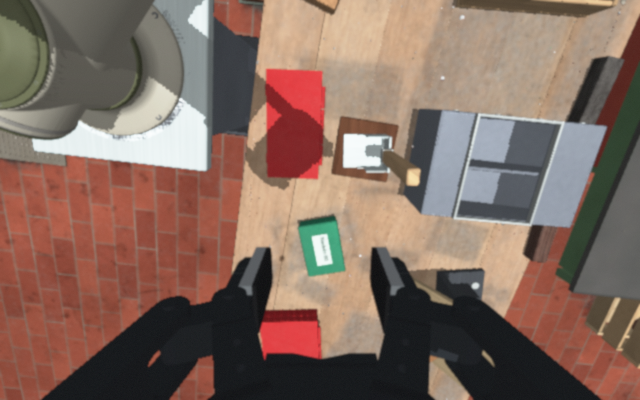

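```bash
python3 - <<'E'
from rig import env
print(env.close_job())
E
```

```text
the job is handed in; nothing more can be done
None
```

I carried out the whole task and handed it in at about 57 s of the 210 s allowed; the hand-in reports no verdict.

- **Cover:** it leans on the angle plate, handle side up. The last check measured a tilt of 59.7° (26 to 69° is allowed), with its lower edge at the table.
- **Balls:** there were four, two in each compartment. I scooped each out and tipped it into the tray. The final top view shows the bin empty and all four balls in the tray.
- **Scoop:** it stands on its rest, about 2 mm from the rest's centre by my estimate. The handle top reads 207 mm, against 208 mm for a standing scoop. I read it as upright because the handle top sits where the commanded pose puts it; I did not measure the tilt directly.
- **Other objects:** the green box, whetstone and sanding block look untouched in the last picture. I did not measure their final positions.

Three things did not go as expected:

- **Fingertips:** they sat about 37 mm behind the reported TCP, so the first grasp of the cover handle closed on nothing. I allowed for the offset after that.
- **Third ball:** it first rolled past the scoop's front edge onto the toe. Pushing further under it brought it into the pan.
- **Tray:** it was knocked about 26 mm before the last tip. I measured it again and tipped the ball there.

I could not read the contact between cover and plate directly at the end; I judged it from the unchanged lean.

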